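# Unload seized vials from a dry-block heater

## Robot

A 6-joint arm with a two-finger parallel gripper is mounted at the origin on the work surface. World frame = base frame: x ahead of the robot, y to its left, z up, the work surface at z = 0. Lengths are in mm, angles in rad, forces in N, time in s.
With the tool pointing down it reaches from about 350 to 975 mm from the base axis. Payload 7.1 kg.
Tool frame: the origin (TCP) lies midway between the tips of the shut fingers; the grasp point (between the pads) lies 19 mm behind it; y points along the fingers, x is the direction in which the jaws open and shut, and the axes are right-handed (so a half turn about y gives the same grasp; the last joint's range is limited). The gripper opens to 88 mm and grips with 3 to 60 N. Pads are 20 mm wide; open, the fingers measure 115 mm over their backs; the gripper's body (75 mm by 178 mm) begins 61 mm behind the grasp point.
Start: joints at [1.232, 0.423, 1.63, -0, 1.089, -0.019], TCP at [196.453, 593.305, 222.675] pointing down, gripper open.
Joint ranges: [-3, 3], [-0.9, 2.11], [0.09, 2.58], [-1.31, 4.45], [0.11, 2.69], [-2.54, 2.54]. Speed limits (rad/s): [2.39, 2.39, 3.01, 3.14, 3.14, 3.14].

## Interface

Orientations are given as a unit quaternion [w, x, y, z].
In Python, from station import r gives the robot as it stands.
- The arm moves only by the tool jog_arm, never from a script. Its argument "series" is a list of rows, each an object of numbers: "x", "y", "z": the shift along the tool's x, y, z in mm; "roll": the turn about the tool's y in degrees; "fingers": the finger opening in mm, from 0 to 87.8. A call has 1 to 8 rows; each row is the pose to reach, as a shift and turn from the pose commanded when the call began, along the tool's axes at that moment; what a row does not reach only later rows make up. A row lasts 1/10 s, in which the tool goes at most 50 mm and 8.59 degrees, less where a joint would pass 70% of its speed; a pose out of reach is approached as far as the arm can. A call with a gripper value outside its range is refused whole. The fingers move at their own pace and stop on an object; the grip force is fixed at half the most. Time passes only in rows, so rows that repeat a pose let the fingers close. It gives the time, the measured TCP pose, the force and the opening at its end, in the units of the state.
- r.read_state(): the state, without advancing time (a new reading comes with each control period).
- r.read_camera(name): name is "scene" or "top"; returns a dict with "image" (384x512x3 uint8, blue, green, red), "vfov" (degrees; the focal length in pixels is half the picture's height over the tangent of half this angle, whatever the lens; pixels are square), "cx", "cy" (the principal point, pixels), "dist" ([k1, k2, p1, p2, k3] as OpenCV has them; the pictures are not rectified), "R" (3x3) and "t" (3): a world point X has camera coordinates R X + t. Camera axes: x right, y down, z forward; pixel columns grow to the right and rows downward; lengths in mm; the calibration is good to about 2 mm. A picture is of the moment at which its call begins. There is no depth.
- r.finish_job(): hands the job in, once; it reports no verdict.
The state is a dict: "time": time; "joint_pos": joint angles; "qvel": joint speeds; "tau": joint torques, N m; "tool_pos": TCP position; "tcp_rot": TCP orientation; "contact_force": force on the tool from outside, world axes, zero at the start; "torque": the same for the moment, N m; "width": finger opening in mm.
Only numpy, scipy, OpenCV 4.12 (cv2) and the standard library are available. Lean on these libraries where they do the work, as an engineer would, in place of code of your own. Each camera call takes 0.05 s, during which the arm holds its last target.

## Task

First turn the block heater's thermostat dial back to the long standby mark on its scale. Then take every vial out of the heating block and stand each in a cell of the sample box: they are crusted in, so work each one loose by twisting it to and fro while you pull, so that the aluminium block stays down in the heater instead of coming up with it. Once all the vials are in the box, put the lid on it, all the way down, and leave the glassware and spatula standing around where they are.

Things in the scene. Friction and masses are not known exactly. Their poses are not given: they have to be found in the camera images.
- heater: fixed white dry-block heater, 220 mm deep (x), 280 mm wide (y), turned by up to 15 degrees. Origin: centre of its underside, on the bench; x points from its low front deck (x -105 to -10 mm, top 60 mm up) to its raised rear (top 85 mm up, with the heating block), y to its left, z up.
- block_top (a point): centre of the top face of the aluminium heating block (40 mm by 212 mm, 0.7 kg) in the heater's pocket, 90 mm above the bench when seated; axes as the heater's. Four round wells in a row along y, at y = -81, -27, +27 and +81 mm from here, x = 0; each 24 mm wide, 32 mm deep, with sprung balls in its wall.
- block (a joint): how far the heating block has come up out of its pocket, m: 0 = seated. It is held by its weight alone (about 8 N), slides only up and down, cannot turn, and drops back when let go.
- dial (a joint): thermostat dial angle, rad, 0 to 6.28: at 0 the white pointer line points to the heater's front (its -x); grows clockwise seen from above, so the pointer's direction in the heater's frame is (-cos q, sin q). 11 ticks from 0.785 to 5.498; the one long thick tick, the standby mark, is at 1.728. Stays where it is left (friction 0.04 N m).
- dial_grip (a point): the thermostat dial's black finger bar, on its vertical axis, 97 mm above the bench. The bar is 14 mm thick (y), 42 mm long (x) and 32 mm high on a 44 mm disc; its top is 7 mm above this point. The frame turns with the dial: x along the bar, the pointer line on its -x half, z up.
- dial_mark (a point): the long thick standby tick printed on the deck beside the dial, 45 mm from the dial's axis (fixed to the heater).
- box: fixed grey sample-box base, 180 x 76 x 34 mm. Origin: centre of its underside, on the bench; x along its length. Row of four square cells at x = -60, -20, +20, +60 mm, y = 0; each 28 mm square, 30 mm deep, floor 4 mm up. Upper part 164 x 60 mm; all round it, 22 mm up, runs a ledge on which the lid rests.
- lid_grip (a point): centre of the ridge (70 x 16 x 22 mm, x y z) on top of the box's white lid, 63 mm above its lower edge. Lid: open below, 174 x 70 mm outside, 169 x 65 inside, 49 deep, 130 g; x along it. Starts standing on the bench. It slides over the box's upper part, either way round, to rest on the ledge, this point 85 mm above the bench; only if all vials stand on their cells' floors (3 mm headroom).
- vial1_mid (a point): amber glass vial, crimped aluminium cap; may be absent. 22 mm across (body, lower 51 mm; cap 20), 64 tall, 35 g. Point: its centre; z its axis, to the cap. Starts on a well's floor, this point level with the block's top, 32 mm showing; seized over its first 12 mm of rise (25 to 35 N friction): a straight pull lifts the block with it; while twisted (0.35 N m) it yields about 3 mm per 1.5 rad.
- vial2_mid (a point): amber glass vial, crimped aluminium cap; may be absent. 22 mm across (body, lower 51 mm; cap 20), 64 tall, 35 g. Point: its centre; z its axis, to the cap. Starts on a well's floor, this point level with the block's top, 32 mm showing; seized over its first 12 mm of rise (25 to 35 N friction): a straight pull lifts the block with it; while twisted (0.35 N m) it yields about 3 mm per 1.5 rad.
- vial3_mid (a point): amber glass vial, crimped aluminium cap; may be absent. 22 mm across (body, lower 51 mm; cap 20), 64 tall, 35 g. Point: its centre; z its axis, to the cap. Starts on a well's floor, this point level with the block's top, 32 mm showing; seized over its first 12 mm of rise (25 to 35 N friction): a straight pull lifts the block with it; while twisted (0.35 N m) it yields about 3 mm per 1.5 rad.
- vial4_mid (a point): amber glass vial, crimped aluminium cap; may be absent. 22 mm across (body, lower 51 mm; cap 20), 64 tall, 35 g. Point: its centre; z its axis, to the cap. Starts on a well's floor, this point level with the block's top, 32 mm showing; seized over its first 12 mm of rise (25 to 35 N friction): a straight pull lifts the block with it; while twisted (0.35 N m) it yields about 3 mm per 1.5 rad.
- beaker: bystander: glass beaker, 68 mm wide, 90 mm high, standing; origin at the centre of its underside.
- cylinder25: bystander: small measuring cylinder with a hexagonal foot 60 mm wide, tube 25 mm wide, 144 mm high; origin at the centre of its underside.
- flask: bystander: small conical flask, 64 mm wide, 90 mm high; origin at the centre of its underside.
- spatula: bystander: thin steel laboratory spatula, 200 mm long (x), lying on the bench; origin at the middle of its underside.

How it is judged:
By the outcome, as a careful person would: the job done as asked, in the order asked, and still so for the second after the job is handed in, with the robot touching nothing.
Of vial1, vial2, vial3, vial4 only 2 to 4 are there at a start; the rules pass over those that are not, and their reading is None.
At some moment in a run one of lid may be knocked a few centimetres aside while the robot is not near it.
It also fails if it takes over 210 s, if anything falls off the work surface, if the arm or the gripper's body presses on something with over 40 N, if the wrist force passes 120 N, or if a joint passes its speed limit or range.

## Working session

There is one attempt and no reset: what is moved stays moved. The work goes in short steps, Python scripts to look and compute and a tool call to move; the robot and the scene stay as the last step left them, time stands still between calls to the robot, and variables do not carry over. Pictures are saved under pics/ and viewed, and the job is handed in when it is done.

Besides the shell and the picture viewer there is one more tool, called after "Emit:" by a JSON object that holds its "api" and its "payload", one argument or row to a line. jog_arm: Moves the arm, as the interface text tells. Its arguments: {"type":"object","properties":{"series":{"type":"array"}},"required":["series"]}

```bash
ls; mkdir -p pics
python3 - <<'E'
from station import r
import cv2
s=r.read_state();print(s)
for n in("scene","top"):
    c=r.read_camera(n);cv2.imwrite(f"pics/{n}0.png",c["image"]);print(n,{k:v for k,v in c.items() if k!="image"})
E
```

```text
pics
{'time': 0.0, 'joint_pos': array([ 1.23197276e+00,  4.23821631e-01,  1.63067122e+00,  2.05426625e-05,
        1.08856816e+00, -1.90079098e-02]), 'qvel': array([ 0.00058894, -0.00034819, -0.00131083, -0.00061666, -0.00031362,
       -0.00034255]), 'tau': array([-7.13098052e-05, -5.44606733e+01, -2.73668844e+01,  6.43197703e-02,
        2.27321126e-02, -6.77510434e-05]), 'tool_pos': array([196.29128445, 592.81052508, 221.9210566 ]), 'tcp_rot': array([-0.57294579,  0.57352702,  0.41357431, -0.41443475]), 'contact_force': array([-0.00678736,  0.6645755 , -0.55036578]), 'torque': array([-0.00207825, -0.00193384,  0.01957134]), 'width': 87.83782745267123}
scene {'vfov': 57.25832813363486, 'cx': 251.81503647806906, 'cy': 195.41182130408063, 'dist': array([0.00971471, 0.        , 0.        , 0.        , 0.        ]), 'R': array([[-0.67075143,  0.74141889,  0.01976223],
       [ 0.43190131,  0.41211905, -0.80225878],
       [-0.6029542 , -0.52958089, -0.59664923]]), 't': array([ 472.49358543, -145.24067381, 1319.52233043])}
top {'vfov': 42.88898323790416, 'cx': 249.097425908415, 'cy': 189.8890070156454, 'dist': array([-0.19330074,  0.        ,  0.        ,  0.        ,  0.        ]), 'R': array([[ 0.01358556, -0.99986568,  0.0091685 ],
       [-0.99183278, -0.01463824, -0.12670223],
       [ 0.12681942, -0.00737229, -0.99189842]]), 't': array([-100.65795769,  613.39960222, 1570.1683196 ])}
```

View pics/scene0.png

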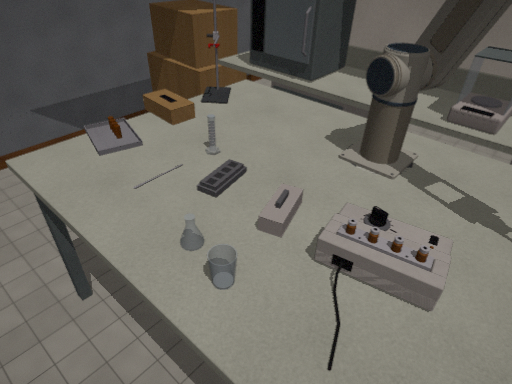

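View pics/top0.png

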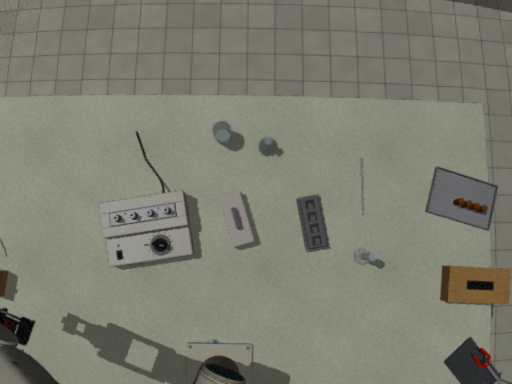

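```bash
cat > h.py <<'E'
from station import r
import cv2,numpy as np
from scipy.spatial.transform import Rotation as Ro
def cam(n,save=None):
    c=r.read_camera(n)
    if save: cv2.imwrite(f"pics/{save}.png",c["image"])
    h=c["image"].shape[0];f=h/2/np.tan(np.radians(c["vfov"]/2))
    c["K"]=np.array([[f,0,c["cx"]],[0,f,c["cy"]],[0,0,1.]]);return c
def ray(c,p):
    p=np.asarray(p,float).reshape(-1,1,2)
    q=cv2.undistortPoints(p,c["K"],c["dist"]).reshape(-1,2)
    d=np.c_[q,np.ones(len(q))]@c["R"]; o=-c["R"].T@c["t"]; return o,d
def plane(c,p,z):
    o,d=ray(c,p); return o+d*((z-o[2])/d[:,2])[:,None]
def proj(c,X):
    return cv2.projectPoints(np.asarray(X,float).reshape(-1,1,3),cv2.Rodrigues(c["R"])[0],c["t"],c["K"],c["dist"])[0].reshape(-1,2)
def tri(c1,p1,c2,p2):
    o1,d1=ray(c1,p1);o2,d2=ray(c2,p2);d1=d1[0];d2=d2[0]
    a=np.linalg.lstsq(np.c_[d1,-d2],o2-o1,rcond=None)[0]
    A=o1+a[0]*d1;B=o2+a[1]*d2;return (A+B)/2,np.linalg.norm(A-B)
def tool():
    s=r.read_state();q=s["tcp_rot"];return s,Ro.from_quat([q[1],q[2],q[3],q[0]]).as_matrix()
def crop(c,x0,y0,w,h,k,name):
    im=c["image"][y0:y0+h,x0:x0+w]
    cv2.imwrite(f"pics/{name}.png",cv2.resize(im,None,fx=k,fy=k,interpolation=cv2.INTER_CUBIC))
def show():
    s,R=tool();print("t",round(s["time"],2),"tcp",s["tool_pos"].round(1),"xax",R[:,0].round(4),"yax",R[:,1].round(4),"ang_x",round(np.degrees(np.arctan2(R[1,0],R[0,0])),2),"w",round(s["width"],1),"F",s["contact_force"].round(1),"T",s["torque"].round(2),"j6",s["joint_pos"][[0,5]].round(2))
E
python3 - <<'E'
from h import *
show()
t=cam("top");s=cam("scene")
crop(t,95,180,110,95,7,"t_heater");crop(s,310,195,150,110,5,"s_heater")
crop(t,215,185,125,75,6,"t_box");crop(s,190,150,120,90,6,"s_box")
E
```

```text
t 0.1 tcp [196.3 592.8 222. ] xax [ 0.3144  0.9493 -0.0014] yax [-4.0e-04 -1.3e-03 -1.0e+00] ang_x 71.68 w 88.0 F [-0.3 -0.4  0.5] T [ 0.    0.02 -0.04] j6 [ 1.23 -0.02]
```

View pics/t_heater.png

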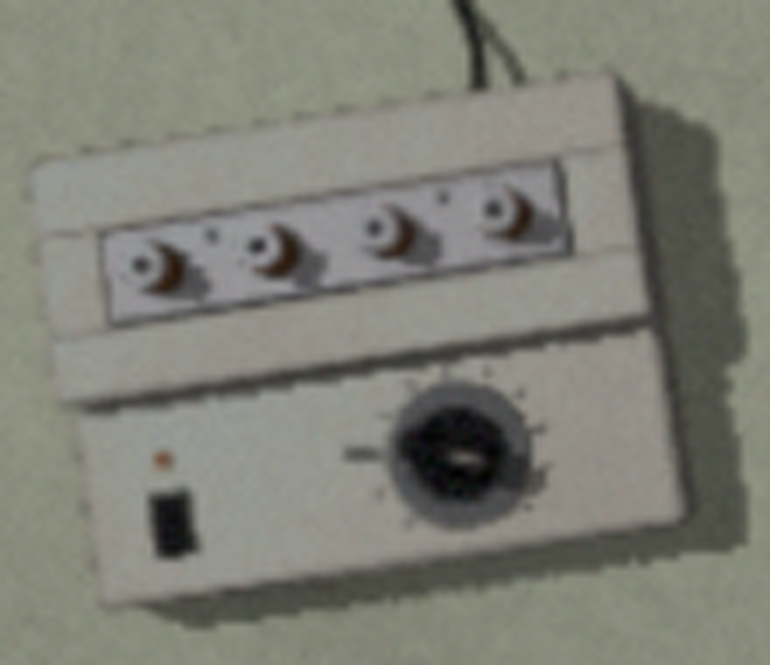

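View pics/s_heater.png

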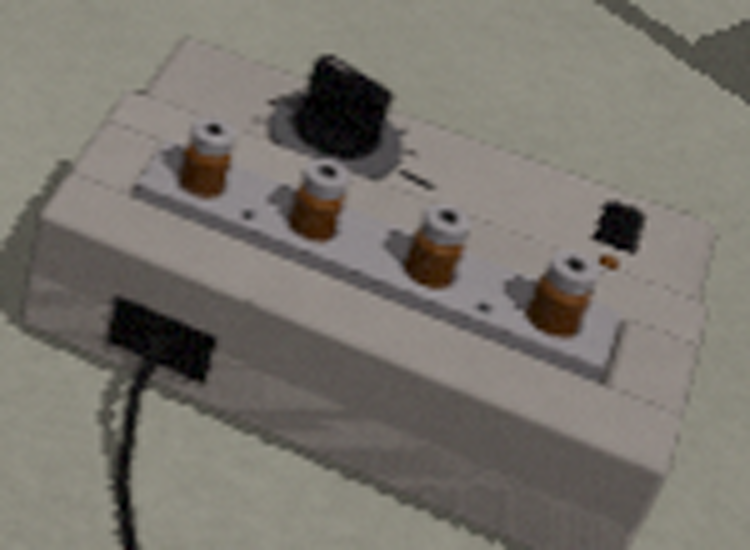

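View pics/t_box.png

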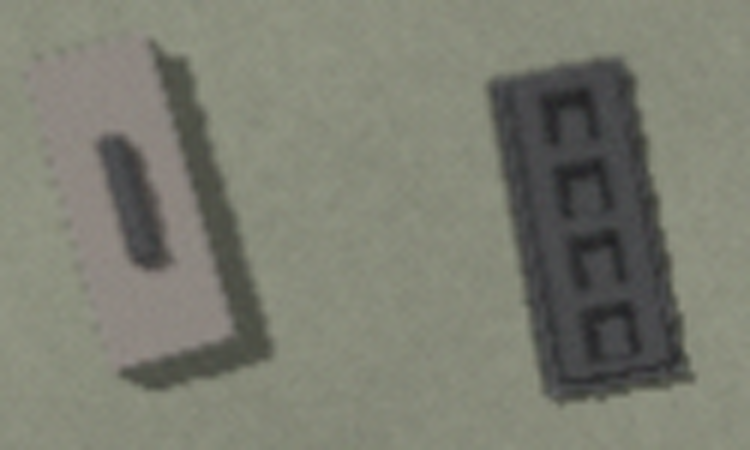

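View pics/s_box.png

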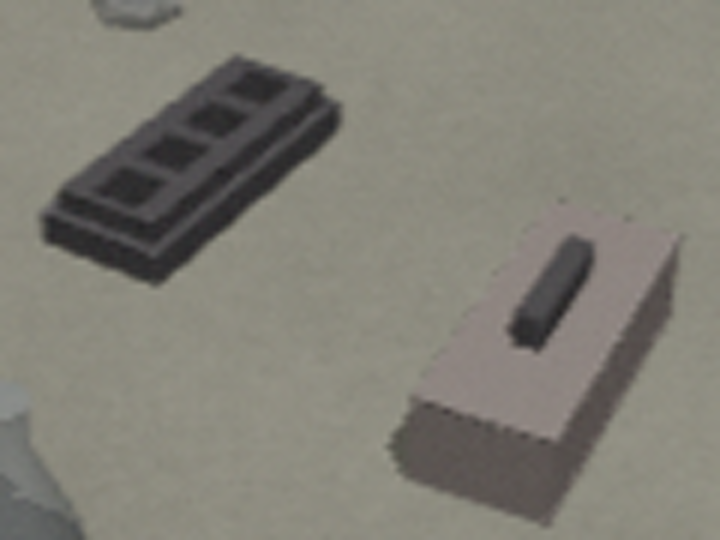

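Run:
```python
from h import *
t=cam("top");s=cam("scene")
def g(img,x0,y0,w,h,k):
    im=img[y0:y0+h,x0:x0+w].astype(float);im=np.clip((im/255)**0.5*255,0,255).astype(np.uint8)
    return cv2.resize(im,None,fx=k,fy=k,interpolation=cv2.INTER_CUBIC)
cv2.imwrite("pics/dial.png",np.hstack([g(t["image"],140,228,40,34,10),g(s["image"],360,200,40,34,10)]))
def top(p):return (np.array(p)+.5)/7-.5+[95,180]
def sc(p):return (np.array(p)+.5)/5-.5+[310,195]
bc=top([(102,233),(560,160),(572,248),(112,326)])
P=plane(t,bc,90);print("block top",P.round(1)[:,:2],P.mean(0))
vt=top([(142,264),(258,248),(373,229),(493,209)]);vs=sc([(573,264),(448,216),(326,172),(213,130)])
print("vt",plane(t,vt,122).round(1));print("vs",plane(s,vs,122).round(1))
for i in range(4): print(tri(t,vt[i],s,vs[i]))
# scene block rear edge
print("blk scene", plane(s,sc([(135,188),(605,380)]),90).round(1))
print("mark",plane(t,top([(360,454)]),60),plane(s,sc([(418,181)]),60))
print("disc",plane(t,top([(459,455)]),65))
def b(p):return (np.array(p)+.5)/6-.5+[215,185]
def bs(p):return (np.array(p)+.5)/6-.5+[190,150]
print("lid grip top", plane(t,b([(110,135),(158,268)]),63+0),)
print("lid corners",plane(t,b([(25,60),(150,35),(235,335),(118,372)]),52).round(1))
print("lid scene corners",plane(s,bs([(555,205),(682,235),(557,440),(412,402)]),52).round(1))
print("box outer top", plane(t,b([(490,77),(630,58),(690,380),(552,400)]),22).round(1))
print("cells top",plane(t,b([(571,119),(583,190),(597,260),(612,333)]),34).round(1))
print("cells scene",plane(s,bs([(128,187),(173,152),(217,120),(254,86)]),34).round(1))
```

```text
block top [[527.2 357.4]
 [564.5 145.5]
 [524.4 138.8]
 [484.6 350.8]] [525.19019579 248.10327546  90.        ]
vt [[511.2 329.2 122. ]
 [519.5 276.2 122. ]
 [529.  224.2 122. ]
 [538.9 170.3 122. ]]
vs [[512.  327.  122. ]
 [520.3 274.5 122. ]
 [530.8 221.  122. ]
 [540.2 168.2 122. ]]
(array([511.54048137, 328.01493528, 122.17302877]), np.float64(2.2584050166815843))
(array([519.77688949, 275.31524037, 121.98854278]), np.float64(1.8333278975279215))
(array([529.65062376, 222.51360211, 121.90251339]), np.float64(3.583121980648933))
(array([539.39857463, 169.16926446, 121.87501544]), np.float64(2.454953157377537))
blk scene [[566.9 148.   90. ]
 [533.5 358.6  90. ]]
mark [[429.38357641 239.24598891  60.        ]] [[430.55455709 237.01764415  60.        ]]
disc [[429.90248725 192.0491345   65.        ]]
lid grip top [[554.99423499 -40.27468546  63.        ]
 [483.80132065 -67.21433997  63.        ]]
lid corners [[ 596.3    7.    52. ]
 [ 611.   -60.8   52. ]
 [ 448.8 -109.1   52. ]
 [ 428.   -46.5   52. ]]
lid scene corners [[ 451.5 -105.8   52. ]
 [ 428.2  -43.5   52. ]
 [ 593.7    7.2   52. ]
 [ 618.2  -56.1   52. ]]
box outer top [[ 594.  -249.5   22. ]
 [ 605.8 -327.9   22. ]
 [ 427.3 -361.2   22. ]
 [ 415.8 -284.5   22. ]]
cells top [[ 570.  -293.2   34. ]
 [ 530.9 -299.8   34. ]
 [ 492.5 -307.6   34. ]
 [ 452.6 -315.9   34. ]]
cells scene [[ 572.8 -293.9   34. ]
 [ 533.4 -301.2   34. ]
 [ 494.6 -307.    34. ]
 [ 455.1 -317.5   34. ]]
```

View pics/dial.png

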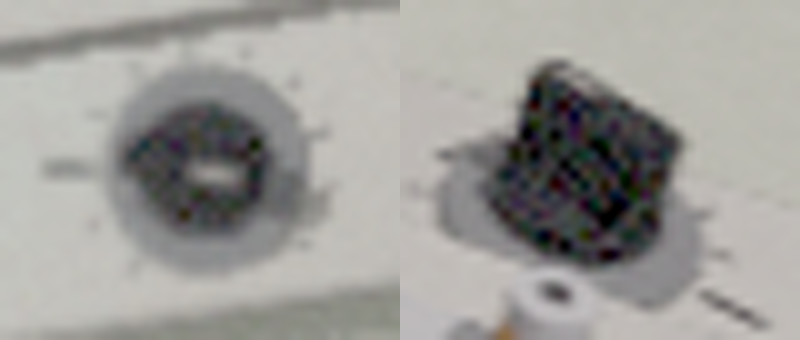

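Run:
```python
from h import *
t=cam("top");s=cam("scene")
D=np.array([430.3,192.7])
print("axis px top",(proj(t,[*D,104])-[140,228]+.5)*10, "scene",(proj(s,[*D,104])-[360,200]+.5)*10-0+[400,0])
for n,c,o,pts in(("t",t,[140,228],[(185,170),(238,178),(265,160),(262,190)]),("s",s,[360,200],[(145,65),(282,140),(165,68),(210,95)])):
    P=plane(c,(np.array(pts,float)+.5)/10-.5+o,104);print(n,(P[:,:2]-D).round(1))
for q in np.arange(0,6.3,0.3925):
  pass
psi=np.radians(10)
def ptr(q):
  a=np.array([-np.cos(q),np.sin(q)]);return np.array([np.cos(psi)*a[0]-np.sin(psi)*a[1],np.sin(psi)*a[0]+np.cos(psi)*a[1]])
print("target dir",ptr(1.728))
for q in (4.4,4.6,4.8,5,5.2):
  P=np.array([[*(D+k*ptr(q)),104] for k in(0,20,-20)])
  print(q,ptr(q).round(2),((proj(t,P)-[140,228]+.5)*10).round(0).tolist(),((proj(s,P)-[360,200]+.5)*10+[400,0]).round(0).tolist())
```

```text
axis px top [[183.19749715 167.40378807]] scene [[615.59985094 102.93600486]]
t [[ -1.   -0.8]
 [ -3.1 -17.6]
 [  2.7 -26. ]
 [ -6.7 -25.4]]
s [[ -1.9 -20.2]
 [  2.5  19.1]
 [ -4.4 -15.8]
 [ -1.9  -2.3]]
target dir [-0.01732838  0.99984985]
4.4 [ 0.47 -0.88] [[183.0, 167.0], [240.0, 139.0], [127.0, 196.0]] [[616.0, 103.0], [534.0, 90.0], [698.0, 116.0]]
4.6 [ 0.28 -0.96] [[183.0, 167.0], [244.0, 151.0], [122.0, 184.0]] [[616.0, 103.0], [535.0, 81.0], [697.0, 126.0]]
4.8 [ 0.09 -1.  ] [[183.0, 167.0], [246.0, 163.0], [120.0, 172.0]] [[616.0, 103.0], [540.0, 72.0], [693.0, 134.0]]
5 [-0.11 -0.99] [[183.0, 167.0], [246.0, 176.0], [121.0, 159.0]] [[616.0, 103.0], [547.0, 65.0], [686.0, 141.0]]
5.2 [-0.31 -0.95] [[183.0, 167.0], [243.0, 188.0], [124.0, 146.0]] [[616.0, 103.0], [557.0, 60.0], [676.0, 147.0]]
```

```bash
cat >> h.py <<'E'
def go(X,Y,Z,yaw):
    s,R=tool();d=R.T@(np.array([X,Y,Z])-s["tool_pos"])
    y0=np.degrees(np.arctan2(R[1,0],R[0,0]));dy=(y0-yaw+180)%360-180
    print("x",d[0].round(1),"y",d[1].round(1),"z",d[2].round(1),"roll",round(dy,1));show()
E
python3 -c "
from h import *
go(430.3,192.7,170,-6.3)"
```

```text
x -306.7 y 52.6 z -347.9 roll 78.0
t 0.4 tcp [196.4 593.2 222.6] xax [ 3.144e-01  9.493e-01 -2.000e-04] yax [-1.e-04 -2.e-04 -1.e+00] ang_x 71.68 w 87.8 F [ 0.2 -0.5 -0.2] T [-0.02 -0.01  0.  ] j6 [ 1.23 -0.02]
```

Emit:
{"api": "jog_arm", "payload": {
  "series": [
    {"x": -40, "y": 0, "z": -30, "roll": 8, "fingers": 40},
    {"x": -80, "y": 0, "z": -90, "roll": 16, "fingers": 40},
    {"x": -120, "y": 0, "z": -136, "roll": 24, "fingers": 40},
    {"x": -150, "y": 5, "z": -170, "roll": 32, "fingers": 40},
    {"x": -180, "y": 10, "z": -204, "roll": 40, "fingers": 40},
    {"x": -210, "y": 20, "z": -238, "roll": 48, "fingers": 40},
    {"x": -240, "y": 30, "z": -272, "roll": 56, "fingers": 40},
    {"x": -270, "y": 40, "z": -306, "roll": 64, "fingers": 40}
  ]
}}

```text
time: 1.2
tool_pos: [396.5, 250.3, 185.6]
tcp_rot: [0.706, -0.705, -0.046, 0.045]
contact_force: [0.4, 1.3, 0.1]
width: 40.0
```

```bash
python3 -c "
from h import *
go(430.3,192.7,150,-6.3)"
```

```text
x 26.1 y 35.6 z -61.5 roll 13.7
t 1.2 tcp [396.5 250.3 185.6] xax [0.9918 0.1281 0.0013] yax [ 1.2e-03  7.0e-04 -1.0e+00] ang_x 7.36 w 40.0 F [0.4 1.3 0.1] T [-0.05  0.02 -0.  ] j6 [0.54 0.41]
```

Emit:
{"api": "jog_arm", "payload": {
  "series": [
    {"x": 12, "y": 10, "z": -25, "roll": 7, "fingers": 40},
    {"x": 24, "y": 20, "z": -50, "roll": 14, "fingers": 40},
    {"x": 24, "y": 30, "z": -50, "roll": 14, "fingers": 40},
    {"x": 24, "y": 30, "z": -50, "roll": 14, "fingers": 40},
    {"x": 24, "y": 30, "z": -50, "roll": 14, "fingers": 40},
    {"x": 24, "y": 30, "z": -50, "roll": 14, "fingers": 40}
  ]
}}

```text
time: 1.8
tool_pos: [425.8, 206.6, 155.9]
tcp_rot: [0.706, -0.706, 0.038, -0.038]
contact_force: [0.3, -0.3, -0.1]
width: 40.0
```

```bash
python3 -c "
from h import *
go(430.3,192.7,80,-6.3)
t=cam('top');s=cam('scene')
crop(t,130,190,70,60,10,'d1t');crop(s,340,170,80,70,8,'d1s')"
```

```text
x 5.9 y 75.9 z -13.3 roll 0.1
t 1.8 tcp [425.8 206.6 155.9] xax [ 9.942e-01 -1.077e-01  5.000e-04] yax [ 5.e-04  3.e-04 -1.e+00] ang_x -6.18 w 40.0 F [ 0.3 -0.3 -0.1] T [-0.05  0.06  0.01] j6 [0.43 0.53]
```

View pics/d1s.png

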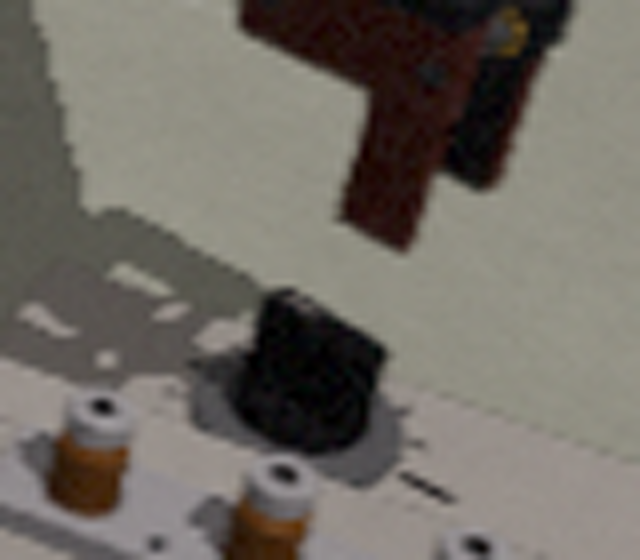

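Emit:
{"api": "jog_arm", "payload": {
  "series": [
    {"x": 6, "z": -13.3, "fingers": 40},
    {"x": 6, "z": -13.3, "fingers": 40},
    {"x": 6, "y": 25, "z": -13.3, "fingers": 40},
    {"x": 6, "y": 50, "z": -13.3, "fingers": 40},
    {"x": 6, "y": 76, "z": -13.3, "fingers": 40},
    {"x": 6, "y": 76, "z": -13.3, "fingers": 40},
    {"x": 6, "y": 76, "z": -13.3, "fingers": 0},
    {"x": 6, "y": 76, "z": -13.3, "fingers": 0}
  ]
}}

```text
schema error: expected keys x, y, z, roll, fingers
```

Emit:
{"api": "jog_arm", "payload": {
  "series": [
    {"fingers": 0},
    {"fingers": 0},
    {"fingers": 0}
  ]
}}

```text
schema error: expected keys x, y, z, roll, fingers
```

```bash
python3 -c "
from h import *
go(430.3,192.7,80,-6.3)
t=cam('top');s=cam('scene')
crop(t,130,190,70,60,10,'d2t');crop(s,340,170,80,70,8,'d2s')"
```

```text
x 5.8 y 75.9 z -13.3 roll 0.1
t 1.9 tcp [425.9 206.5 155.9] xax [ 9.941e-01 -1.080e-01  7.000e-04] yax [ 8.e-04  4.e-04 -1.e+00] ang_x -6.2 w 39.8 F [1.  0.1 0.6] T [-0.    0.06  0.02] j6 [0.43 0.53]
```

View pics/d2s.png

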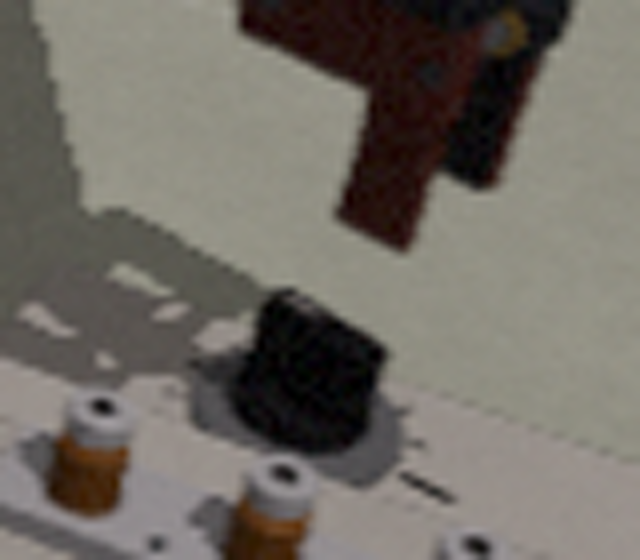

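All keys are needed in every row.

Emit:
{"api": "jog_arm", "payload": {
  "series": [
    {"x": 6, "y": 0, "z": -13.3, "roll": 0, "fingers": 40},
    {"x": 6, "y": 0, "z": -13.3, "roll": 0, "fingers": 40},
    {"x": 6, "y": 25, "z": -13.3, "roll": 0, "fingers": 40},
    {"x": 6, "y": 50, "z": -13.3, "roll": 0, "fingers": 40},
    {"x": 6, "y": 76, "z": -13.3, "roll": 0, "fingers": 40},
    {"x": 6, "y": 76, "z": -13.3, "roll": 0, "fingers": 40},
    {"x": 6, "y": 76, "z": -13.3, "roll": 0, "fingers": 0},
    {"x": 6, "y": 76, "z": -13.3, "roll": 0, "fingers": 0}
  ]
}}

```text
time: 2.8
tool_pos: [431.2, 192.2, 80.6]
tcp_rot: [0.706, -0.706, 0.038, -0.039]
contact_force: [-0.6, -0.1, 0.3]
width: 27.2
```

Emit:
{"api": "jog_arm", "payload": {
  "series": [
    {"x": 0, "y": 0, "z": 0, "roll": 0, "fingers": 0},
    {"x": 0, "y": 0, "z": 0, "roll": 0, "fingers": 0},
    {"x": 0, "y": 0, "z": 0, "roll": 0, "fingers": 0}
  ]
}}

```text
time: 3.1
tool_pos: [430.1, 191.8, 80.4]
tcp_rot: [0.706, -0.706, 0.039, -0.039]
contact_force: [-4.9, 1.2, 6.4]
width: 14.1
```

```bash
python3 -c "
from h import *
go(430.3,192.7,80,-6.3)
t=cam('top');s=cam('scene')
crop(t,130,190,70,60,10,'d3t');crop(s,340,170,80,70,8,'d3s')"
```

```text
x 0.1 y 0.4 z 0.9 roll -0.0
t 3.1 tcp [430.1 191.8  80.4] xax [ 9.939e-01 -1.104e-01 -4.000e-04] yax [-4.e-04  3.e-04 -1.e+00] ang_x -6.34 w 14.1 F [-4.9  1.2  6.4] T [0.01 0.84 0.04] j6 [0.39 0.5 ]
```

View pics/d3s.png

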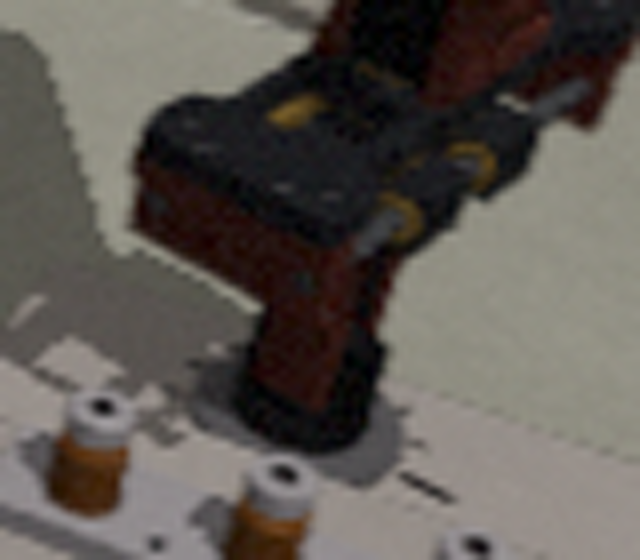

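Emit:
{"api": "jog_arm", "payload": {
  "series": [
    {"x": -1, "y": 0, "z": 0.3, "roll": -8, "fingers": 0},
    {"x": -1, "y": 0, "z": 0.3, "roll": -16, "fingers": 0},
    {"x": -1, "y": 0, "z": 0.3, "roll": -24, "fingers": 0},
    {"x": -1, "y": 0, "z": 0.3, "roll": -32, "fingers": 0},
    {"x": -1, "y": 0, "z": 0.3, "roll": -40, "fingers": 0},
    {"x": -1, "y": 0, "z": 0.3, "roll": -48, "fingers": 0},
    {"x": -1, "y": 0, "z": 0.3, "roll": -56, "fingers": 0},
    {"x": -1, "y": 0, "z": 0.3, "roll": -64, "fingers": 0}
  ]
}}

```text
time: 4.0
tool_pos: [430.3, 192.0, 80.4]
tcp_rot: [-0.618, 0.619, 0.343, -0.342]
contact_force: [1.2, -2.1, 3.3]
width: 13.8
```

Emit:
{"api": "jog_arm", "payload": {
  "series": [
    {"x": 0, "y": 0, "z": 0, "roll": -8, "fingers": 0},
    {"x": 0, "y": 0, "z": 0, "roll": -16, "fingers": 0},
    {"x": 0, "y": 0, "z": 0, "roll": -24, "fingers": 0},
    {"x": 0, "y": 0, "z": 0, "roll": -32, "fingers": 0},
    {"x": 0, "y": 0, "z": 0, "roll": -40, "fingers": 0},
    {"x": 0, "y": 0, "z": 0, "roll": -48, "fingers": 0},
    {"x": 0, "y": 0, "z": 0, "roll": -56, "fingers": 0},
    {"x": 0, "y": 0, "z": 0, "roll": -64, "fingers": 0}
  ]
}}

```text
time: 4.8
tool_pos: [430.4, 192.4, 80.4]
tcp_rot: [-0.342, 0.343, 0.619, -0.618]
contact_force: [-1.0, 0.8, 2.9]
width: 13.4
```

Emit:
{"api": "jog_arm", "payload": {
  "series": [
    {"x": 0, "y": 0, "z": 0, "roll": -8, "fingers": 0},
    {"x": 0, "y": 0, "z": 0, "roll": -16, "fingers": 0},
    {"x": 0, "y": 0, "z": 0, "roll": -24, "fingers": 0},
    {"x": 0, "y": 0, "z": 0, "roll": -27, "fingers": 0},
    {"x": 0, "y": 0, "z": 0, "roll": -27, "fingers": 0},
    {"x": 0, "y": 0, "z": 0, "roll": -27, "fingers": 0}
  ]
}}

```text
time: 5.4
tool_pos: [430.2, 192.5, 80.4]
tcp_rot: [-0.191, 0.192, 0.681, -0.68]
contact_force: [-1.4, 0.8, 6.1]
width: 13.6
```

```bash
python3 -c "
from h import *
show()"
```

```text
t 5.4 tcp [430.2 192.5  80.4] xax [-0.8533  0.5214 -0.0009] yax [ 1.6e-03  8.0e-04 -1.0e+00] ang_x 148.57 w 13.6 F [-1.4  0.8  6.1] T [0.27 0.4  0.02] j6 [ 0.4 -2.2]
```

Emit:
{"api": "jog_arm", "payload": {
  "series": [
    {"x": 0, "y": 0, "z": 0, "roll": 0, "fingers": 45},
    {"x": 0, "y": 0, "z": 0, "roll": 0, "fingers": 45},
    {"x": 0, "y": -15, "z": 0, "roll": 0, "fingers": 45},
    {"x": 0, "y": -40, "z": 0, "roll": 0, "fingers": 45},
    {"x": 0, "y": -40, "z": 0, "roll": 8, "fingers": 45},
    {"x": 0, "y": -40, "z": 0, "roll": 16, "fingers": 45},
    {"x": 0, "y": -40, "z": 0, "roll": 24, "fingers": 45},
    {"x": 0, "y": -40, "z": 0, "roll": 32, "fingers": 45}
  ]
}}

```text
time: 6.2
tool_pos: [429.5, 192.0, 119.5]
tcp_rot: [0.373, -0.373, -0.601, 0.601]
contact_force: [0.6, 0.2, 0.4]
width: 45.0
```

Emit:
{"api": "jog_arm", "payload": {
  "series": [
    {"x": 0, "y": 0, "z": 0, "roll": 8.5, "fingers": 45},
    {"x": 0, "y": 0, "z": 0, "roll": 17, "fingers": 45},
    {"x": 0, "y": 0, "z": 0, "roll": 25.5, "fingers": 45},
    {"x": 0, "y": 0, "z": 0, "roll": 34, "fingers": 45},
    {"x": 0, "y": 0, "z": 0, "roll": 42.5, "fingers": 45},
    {"x": 0, "y": 0, "z": 0, "roll": 51, "fingers": 45},
    {"x": 0, "y": 0, "z": 0, "roll": 59.5, "fingers": 45},
    {"x": 0, "y": 0, "z": 0, "roll": 68, "fingers": 45}
  ]
}}

```text
time: 7.0
tool_pos: [429.5, 192.0, 119.4]
tcp_rot: [-0.645, 0.645, 0.289, -0.289]
contact_force: [-0.1, -0.2, 0.0]
width: 44.9
```

Emit:
{"api": "jog_arm", "payload": {
  "series": [
    {"x": 0, "y": 0, "z": 0, "roll": 8.5, "fingers": 45},
    {"x": 0, "y": 0, "z": 0, "roll": 17, "fingers": 45},
    {"x": 0, "y": 0, "z": 0, "roll": 25.5, "fingers": 45},
    {"x": 0, "y": 0, "z": 0, "roll": 34, "fingers": 45},
    {"x": 0, "y": 0, "z": 0, "roll": 42.5, "fingers": 45},
    {"x": 0, "y": 0, "z": 0, "roll": 51, "fingers": 45},
    {"x": 0, "y": 0, "z": 0, "roll": 59.5, "fingers": 45},
    {"x": 0, "y": 0, "z": 0, "roll": 68, "fingers": 45}
  ]
}}

```text
time: 7.8
tool_pos: [429.5, 192.0, 119.4]
tcp_rot: [-0.697, 0.697, -0.121, 0.121]
contact_force: [-0.2, 0.1, -0.2]
width: 44.9
```

Emit:
{"api": "jog_arm", "payload": {
  "series": [
    {"x": 0, "y": 0, "z": 0, "roll": 8, "fingers": 45},
    {"x": 0, "y": 0, "z": 0, "roll": 12, "fingers": 45},
    {"x": 0, "y": 0, "z": 0, "roll": 12, "fingers": 45},
    {"x": 0, "y": 0, "z": 0, "roll": 12, "fingers": 45}
  ]
}}

```text
time: 8.2
tool_pos: [429.5, 192.0, 119.4]
tcp_rot: [-0.681, 0.681, -0.19, 0.19]
contact_force: [-0.2, -0.9, -0.0]
width: 44.9
```

```bash
python3 -c "
from h import *
go(430.3,192.5,80.4,-31.4)
t=cam('top');s=cam('scene')
crop(t,130,190,70,60,10,'d4t');crop(s,340,170,80,70,8,'d4s')"
```

```text
x 0.5 y 39.0 z 0.8 roll 0.2
t 8.2 tcp [429.5 192.  119.4] xax [ 8.551e-01 -5.184e-01 -1.000e-04] yax [-2.e-04 -1.e-04 -1.e+00] ang_x -31.23 w 44.9 F [-0.2 -0.9 -0. ] T [0.01 0.08 0.02] j6 [0.4  0.94]
```

View pics/d4s.png

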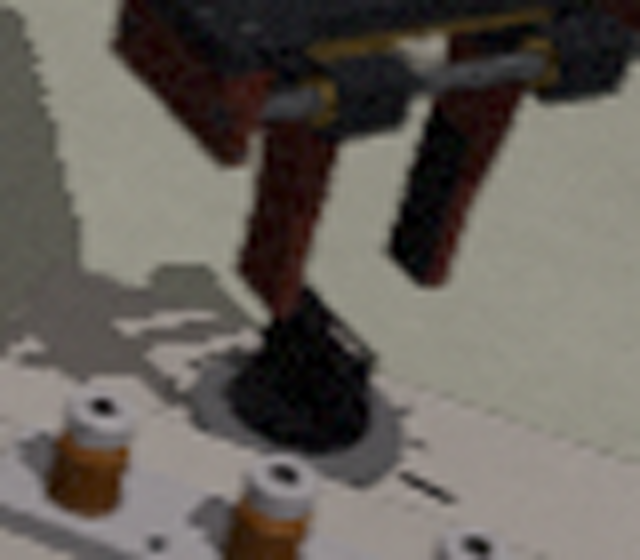

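Emit:
{"api": "jog_arm", "payload": {
  "series": [
    {"x": 0.5, "y": 13, "z": 0.8, "roll": 0.2, "fingers": 45},
    {"x": 0.5, "y": 26, "z": 0.8, "roll": 0.2, "fingers": 45},
    {"x": 0.5, "y": 39, "z": 0.8, "roll": 0.2, "fingers": 45},
    {"x": 0.5, "y": 39, "z": 0.8, "roll": 0.2, "fingers": 0},
    {"x": 0.5, "y": 39, "z": 0.8, "roll": 0.2, "fingers": 0},
    {"x": 0.5, "y": 39, "z": 0.8, "roll": 0.2, "fingers": 0},
    {"x": 0.5, "y": 39, "z": 0.8, "roll": 0.2, "fingers": 0},
    {"x": 0.5, "y": 39, "z": 0.8, "roll": 0.2, "fingers": 0}
  ]
}}

```text
time: 9.1
tool_pos: [430.5, 192.8, 80.9]
tcp_rot: [0.681, -0.68, 0.192, -0.192]
contact_force: [-1.0, 2.0, 2.0]
width: 13.8
```

Emit:
{"api": "jog_arm", "payload": {
  "series": [
    {"x": 0, "y": 0, "z": 0, "roll": -8, "fingers": 0},
    {"x": 0, "y": 0, "z": 0, "roll": -16, "fingers": 0},
    {"x": 0, "y": 0, "z": 0, "roll": -24, "fingers": 0},
    {"x": 0, "y": 0, "z": 0, "roll": -32.4, "fingers": 0},
    {"x": 0, "y": 0, "z": 0, "roll": -32.4, "fingers": 0},
    {"x": 0, "y": 0, "z": 0, "roll": -32.4, "fingers": 0}
  ]
}}

```text
time: 9.7
tool_pos: [430.1, 192.9, 80.9]
tcp_rot: [0.707, -0.707, -0.004, 0.004]
contact_force: [-3.9, 4.0, 6.0]
width: 14.0
```

```bash
python3 -c "
from h import *
show()"
```

```text
t 9.7 tcp [430.1 192.9  80.9] xax [ 9.999e-01  1.130e-02 -2.000e-04] yax [-2.e-04  6.e-04 -1.e+00] ang_x 0.65 w 14.0 F [-3.9  4.   6. ] T [0.64 0.75 0.03] j6 [0.4  0.38]
```

Emit:
{"api": "jog_arm", "payload": {
  "series": [
    {"x": 0, "y": 0, "z": 0, "roll": 0, "fingers": 50},
    {"x": 0, "y": 0, "z": 0, "roll": 0, "fingers": 50},
    {"x": 0, "y": -20, "z": 0, "roll": 0, "fingers": 50},
    {"x": 0, "y": -50, "z": 0, "roll": 0, "fingers": 50},
    {"x": 0, "y": -85, "z": 0, "roll": 0, "fingers": 50},
    {"x": 40, "y": -85, "z": 0, "roll": -5, "fingers": 50},
    {"x": 80, "y": -85, "z": 0, "roll": -9, "fingers": 50},
    {"x": 81, "y": -85, "z": 0, "roll": -9, "fingers": 50}
  ]
}}

```text
time: 10.5
tool_pos: [516.5, 194.1, 166.6]
tcp_rot: [0.705, -0.704, -0.063, 0.058]
contact_force: [0.7, 0.6, -0.3]
width: 49.8
```

```bash
python3 -c "
from h import *
show()
t=cam('top');s=cam('scene')
crop(t,130,190,70,60,10,'d5t');crop(s,340,170,80,70,8,'d5s')"
```

```text
t 10.5 tcp [516.5 194.1 166.6] xax [0.9854 0.1704 0.0059] yax [ 0.0057  0.0014 -1.    ] ang_x 9.81 w 49.8 F [ 0.7  0.6 -0.3] T [-0.06 -0.01  0.01] j6 [0.34 0.17]
```

View pics/d5t.png

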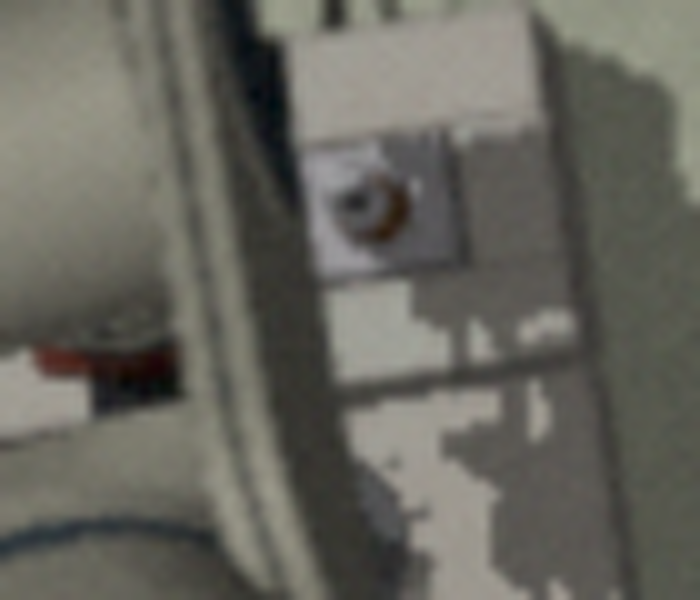

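View pics/d5s.png

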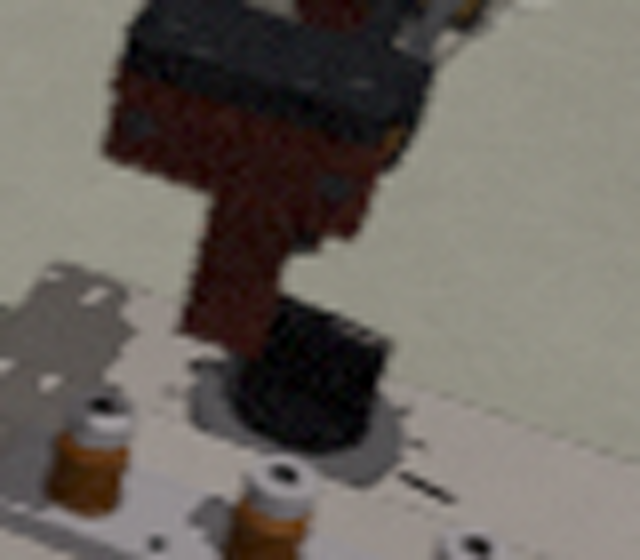

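```bash
python3 -c "
from h import *
go(511.2,328.3,150,10)"
```

```text
x 22.5 y 15.0 z 133.1 roll -0.3
t 10.6 tcp [511.5 193.3 165. ] xax [ 9.856e-01  1.689e-01 -7.000e-04] yax [-7.e-04 -4.e-04 -1.e+00] ang_x 9.72 w 50.4 F [-0.1  0.   0.4] T [-0.1   0.05 -0.04] j6 [0.34 0.17]
```

Emit:
{"api": "jog_arm", "payload": {
  "series": [
    {"x": 8, "y": 0, "z": 45, "roll": -0.3, "fingers": 50},
    {"x": 16, "y": 0, "z": 90, "roll": -0.3, "fingers": 50},
    {"x": 22.5, "y": 15, "z": 133, "roll": -0.3, "fingers": 50},
    {"x": 22.5, "y": 15, "z": 133, "roll": -0.3, "fingers": 50},
    {"x": 22.5, "y": 15, "z": 133, "roll": -0.3, "fingers": 50},
    {"x": 22.5, "y": 15, "z": 133, "roll": -0.3, "fingers": 50},
    {"x": 22.5, "y": 15, "z": 133, "roll": -0.3, "fingers": 50}
  ]
}}

```text
time: 11.3
tool_pos: [510.5, 327.4, 150.7]
tcp_rot: [-0.704, 0.704, 0.062, -0.062]
contact_force: [-0.4, 0.1, 0.1]
width: 49.9
```

```bash
python3 -c "
from h import *
go(511.2,328.3,93,10)
t=cam('top');s=cam('scene')
crop(t,95,190,110,80,7,'d6t');crop(s,340,190,100,80,8,'d6s')
def g(img,x0,y0,w,h,k):
    im=img[y0:y0+h,x0:x0+w].astype(float);im=np.clip((im/255)**0.5*255,0,255).astype(np.uint8)
    return cv2.resize(im,None,fx=k,fy=k,interpolation=cv2.INTER_CUBIC)
cv2.imwrite('pics/dial6.png',np.hstack([g(t['image'],140,228,40,34,10),g(s['image'],360,200,40,34,10)]))
"
```

```text
x 0.8 y 57.7 z 0.8 roll 0.1
t 11.3 tcp [510.5 327.4 150.7] xax [ 9.845e-01  1.752e-01 -3.000e-04] yax [-2.e-04 -3.e-04 -1.e+00] ang_x 10.09 w 49.9 F [-0.4  0.1  0.1] T [-0.08  0.03 -0.04] j6 [0.55 0.37]
```

View pics/dial6.png

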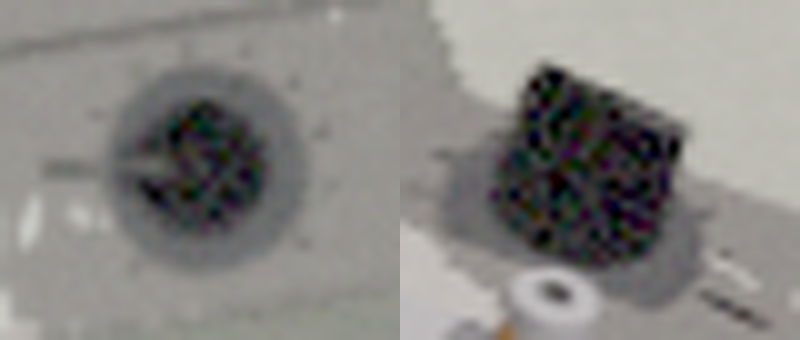

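View pics/d6s.png

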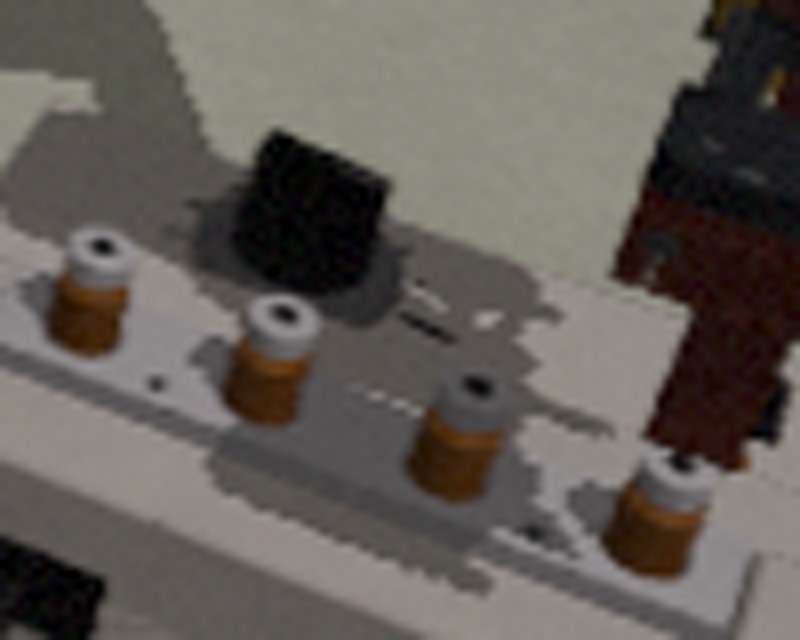

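Emit:
{"api": "jog_arm", "payload": {
  "series": [
    {"x": 0.8, "y": 20, "z": 0.8, "roll": 0, "fingers": 50},
    {"x": 0.8, "y": 40, "z": 0.8, "roll": 0, "fingers": 50},
    {"x": 0.8, "y": 57, "z": 0.8, "roll": 0, "fingers": 50},
    {"x": 0.8, "y": 57, "z": 0.8, "roll": 0, "fingers": 0},
    {"x": 0.8, "y": 57, "z": 0.8, "roll": 0, "fingers": 0},
    {"x": 0.8, "y": 57, "z": 0.8, "roll": 0, "fingers": 0},
    {"x": 0.8, "y": 57, "z": 0.8, "roll": 0, "fingers": 0},
    {"x": 0.8, "y": 57, "z": 0.8, "roll": 0, "fingers": 0}
  ]
}}

```text
time: 12.2
tool_pos: [511.6, 329.8, 94.6]
tcp_rot: [0.705, -0.704, -0.063, 0.062]
contact_force: [-2.9, 0.1, 5.4]
width: 21.2
```

```bash
python3 -c "
from h import *
go(511.2,328.3,93,10)
s=cam('scene');t=cam('top')
crop(s,370,200,90,80,8,'v1s')"
```

```text
x -0.6 y 1.6 z -1.4 roll 0.2
t 12.2 tcp [511.6 329.8  94.6] xax [9.843e-01 1.766e-01 8.000e-04] yax [ 7.e-04  6.e-04 -1.e+00] ang_x 10.17 w 21.2 F [-2.9  0.1  5.4] T [-0.26  0.46  0.03] j6 [0.55 0.38]
```

View pics/v1s.png

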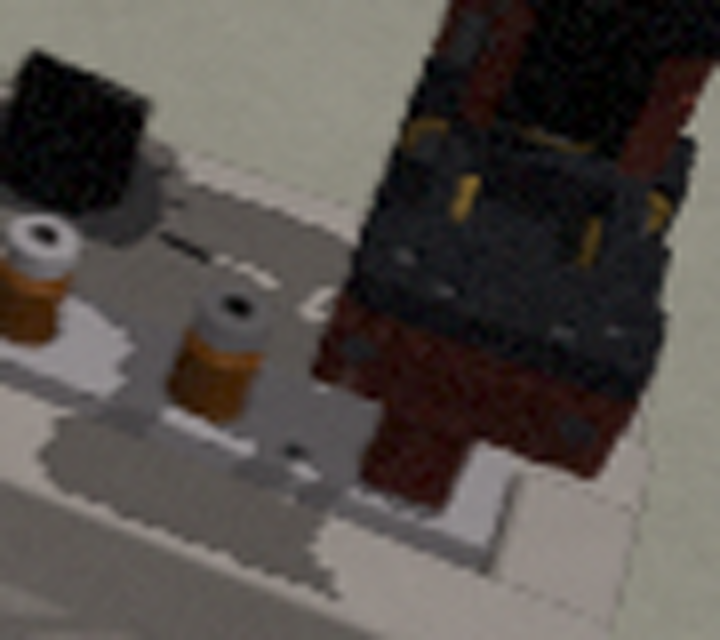

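Emit:
{"api": "jog_arm", "payload": {
  "series": [
    {"x": 0, "y": 0, "z": 0, "roll": 0, "fingers": 30},
    {"x": -0.5, "y": 1, "z": -1.2, "roll": 0, "fingers": 30},
    {"x": -0.5, "y": 1, "z": -1.2, "roll": 0, "fingers": 30},
    {"x": -0.5, "y": 1, "z": -1.2, "roll": 0, "fingers": 0},
    {"x": -0.5, "y": 1, "z": -1.2, "roll": 0, "fingers": 0},
    {"x": -0.5, "y": 1, "z": -1.2, "roll": 0, "fingers": 0},
    {"x": -0.5, "y": 1, "z": -1.2, "roll": 0, "fingers": 0}
  ]
}}

```text
time: 13.0
tool_pos: [511.1, 328.3, 92.4]
tcp_rot: [-0.704, 0.704, 0.063, -0.063]
contact_force: [0.0, -0.2, -0.3]
width: 21.4
```

```bash
python3 -c "
from h import *
go(511.2,328.3,93,10)"
```

```text
x 0.1 y -0.6 z 0.0 roll 0.2
t 13.0 tcp [511.1 328.3  92.4] xax [ 9.843e-01  1.766e-01 -2.000e-04] yax [-2.e-04 -1.e-04 -1.e+00] ang_x 10.17 w 21.4 F [ 0.  -0.2 -0.3] T [-0.06 -0.01 -0.04] j6 [0.55 0.37]
```

Emit:
{"api": "jog_arm", "payload": {
  "series": [
    {"x": 0, "y": 0, "z": 0, "roll": -8, "fingers": 0},
    {"x": 0, "y": -0.2, "z": 0, "roll": -16, "fingers": 0},
    {"x": 0, "y": -0.4, "z": 0, "roll": -24, "fingers": 0},
    {"x": 0, "y": -0.7, "z": 0, "roll": -32, "fingers": 0},
    {"x": 0, "y": -1.0, "z": 0, "roll": -40, "fingers": 0},
    {"x": 0, "y": -1.3, "z": 0, "roll": -48, "fingers": 0},
    {"x": 0, "y": -1.6, "z": 0, "roll": -56, "fingers": 0},
    {"x": 0, "y": -1.9, "z": 0, "roll": -64, "fingers": 0}
  ]
}}

```text
time: 13.8
tool_pos: [511.8, 328.3, 95.1]
tcp_rot: [-0.563, 0.563, 0.428, -0.428]
contact_force: [1.1, -4.3, 8.1]
width: 21.0
```

```bash
python3 -c "
from h import *
show()
s=cam('scene')
crop(s,370,200,90,80,8,'v1s2')"
```

```text
t 13.8 tcp [511.8 328.3  95.1] xax [2.669e-01 9.637e-01 4.000e-04] yax [ 1.2e-03  1.0e-04 -1.0e+00] ang_x 74.52 w 21.0 F [ 1.1 -4.3  8.1] T [-0.82 -0.1  -0.08] j6 [ 0.55 -0.75]
```

View pics/v1s2.png

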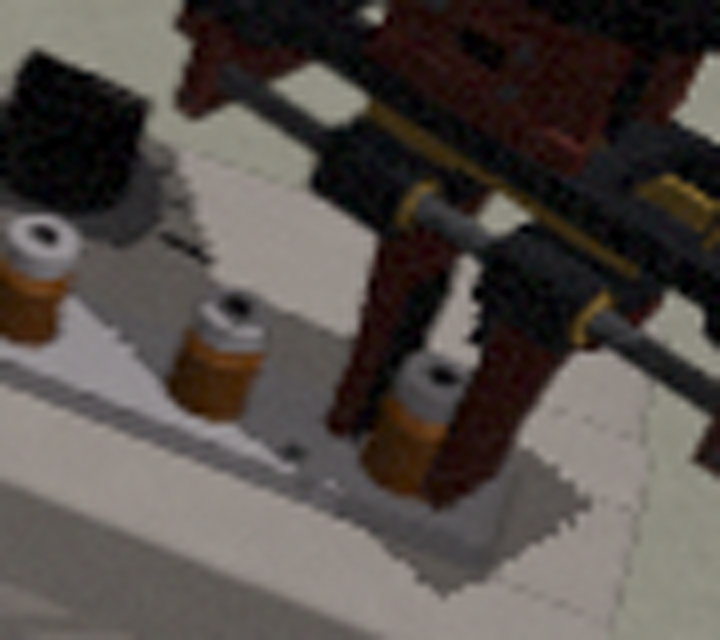

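Emit:
{"api": "jog_arm", "payload": {
  "series": [
    {"x": 0, "y": -0.3, "z": 0, "roll": 8, "fingers": 0},
    {"x": 0, "y": -0.6, "z": 0, "roll": 16, "fingers": 0},
    {"x": 0, "y": -0.9, "z": 0, "roll": 24, "fingers": 0},
    {"x": 0, "y": -1.2, "z": 0, "roll": 32, "fingers": 0},
    {"x": 0, "y": -1.5, "z": 0, "roll": 40, "fingers": 0},
    {"x": 0, "y": -1.8, "z": 0, "roll": 48, "fingers": 0},
    {"x": 0, "y": -2.1, "z": 0, "roll": 56, "fingers": 0},
    {"x": 0, "y": -2.4, "z": 0, "roll": 64, "fingers": 0}
  ]
}}

```text
time: 14.65
tool_pos: [511.3, 328.2, 96.9]
tcp_rot: [-0.704, 0.705, 0.061, -0.06]
contact_force: [-0.4, -1.0, 4.6]
width: 21.1
```

```bash
python3 -c "
from h import *
show()"
```

```text
t 14.65 tcp [511.3 328.2  96.9] xax [9.854e-01 1.705e-01 2.000e-04] yax [ 2.e-04 -2.e-04 -1.e+00] ang_x 9.82 w 21.1 F [-0.4 -1.   4.6] T [-0.12  0.26  0.04] j6 [0.55 0.38]
```

Emit:
{"api": "jog_arm", "payload": {
  "series": [
    {"x": 0, "y": -0.3, "z": 0, "roll": -8, "fingers": 0},
    {"x": 0, "y": -0.6, "z": 0, "roll": -16, "fingers": 0},
    {"x": 0, "y": -0.9, "z": 0, "roll": -24, "fingers": 0},
    {"x": 0, "y": -1.2, "z": 0, "roll": -32, "fingers": 0},
    {"x": 0, "y": -1.5, "z": 0, "roll": -40, "fingers": 0},
    {"x": 0, "y": -1.8, "z": 0, "roll": -48, "fingers": 0},
    {"x": 0, "y": -2.1, "z": 0, "roll": -56, "fingers": 0},
    {"x": 0, "y": -2.4, "z": 0, "roll": -64, "fingers": 0}
  ]
}}

```text
time: 15.45
tool_pos: [511.5, 327.9, 99.6]
tcp_rot: [-0.562, 0.563, 0.428, -0.428]
contact_force: [-0.0, -1.4, 7.3]
width: 21.2
```

```bash
python3 -c "
from h import *
show()
s=cam('scene')
crop(s,370,200,90,80,8,'v1s3')"
```

```text
t 15.45 tcp [511.5 327.9  99.6] xax [ 2.672e-01  9.637e-01 -7.000e-04] yax [ 6.e-04 -9.e-04 -1.e+00] ang_x 74.5 w 21.2 F [-0.  -1.4  7.3] T [-0.45  0.06  0.05] j6 [ 0.55 -0.75]
```

View pics/v1s3.png

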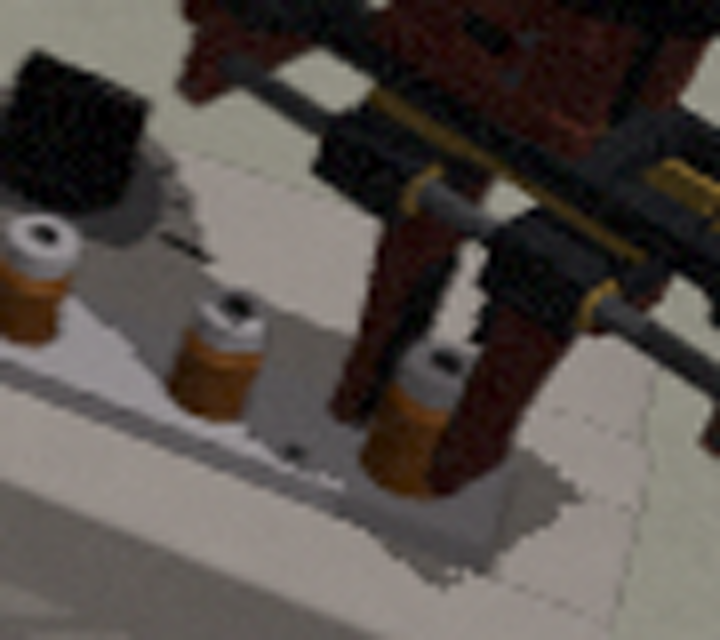

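Emit:
{"api": "jog_arm", "payload": {
  "series": [
    {"x": 0, "y": -0.3, "z": 0, "roll": 8, "fingers": 0},
    {"x": 0, "y": -0.6, "z": 0, "roll": 16, "fingers": 0},
    {"x": 0, "y": -0.9, "z": 0, "roll": 24, "fingers": 0},
    {"x": 0, "y": -1.2, "z": 0, "roll": 32, "fingers": 0},
    {"x": 0, "y": -1.5, "z": 0, "roll": 40, "fingers": 0},
    {"x": 0, "y": -1.8, "z": 0, "roll": 48, "fingers": 0},
    {"x": 0, "y": -2.1, "z": 0, "roll": 56, "fingers": 0},
    {"x": 0, "y": -2.4, "z": 0, "roll": 64, "fingers": 0}
  ]
}}

```text
time: 16.3
tool_pos: [511.3, 328.1, 101.8]
tcp_rot: [-0.704, 0.705, 0.06, -0.06]
contact_force: [-1.3, 0.0, 5.0]
width: 21.2
```

Emit:
{"api": "jog_arm", "payload": {
  "series": [
    {"x": 0, "y": -0.3, "z": 0, "roll": -8, "fingers": 0},
    {"x": 0, "y": -0.6, "z": 0, "roll": -16, "fingers": 0},
    {"x": 0, "y": -0.9, "z": 0, "roll": -24, "fingers": 0},
    {"x": 0, "y": -1.2, "z": 0, "roll": -32, "fingers": 0},
    {"x": 0, "y": -1.5, "z": 0, "roll": -40, "fingers": 0},
    {"x": 0, "y": -1.8, "z": 0, "roll": -48, "fingers": 0},
    {"x": 0, "y": -2.1, "z": 0, "roll": -56, "fingers": 0},
    {"x": 0, "y": -2.4, "z": 0, "roll": -64, "fingers": 0}
  ]
}}

```text
time: 17.1
tool_pos: [512.2, 329.3, 105.7]
tcp_rot: [0.564, -0.563, -0.428, 0.426]
contact_force: [-3.4, -1.2, 15.0]
width: 21.2
```

Emit:
{"api": "jog_arm", "payload": {
  "series": [
    {"x": 0, "y": -0.3, "z": 0, "roll": 8, "fingers": 0},
    {"x": 0, "y": -0.6, "z": 0, "roll": 16, "fingers": 0},
    {"x": 0, "y": -0.9, "z": 0, "roll": 24, "fingers": 0},
    {"x": 0, "y": -1.2, "z": 0, "roll": 32, "fingers": 0},
    {"x": 0, "y": -1.5, "z": 0, "roll": 40, "fingers": 0},
    {"x": 0, "y": -1.8, "z": 0, "roll": 48, "fingers": 0},
    {"x": 0, "y": -2.1, "z": 0, "roll": 56, "fingers": 0},
    {"x": 0, "y": -2.4, "z": 0, "roll": 64, "fingers": 0}
  ]
}}

```text
time: 17.9
tool_pos: [511.2, 328.9, 107.0]
tcp_rot: [0.705, -0.704, -0.06, 0.059]
contact_force: [-0.0, -0.3, 4.2]
width: 21.2
```

Emit:
{"api": "jog_arm", "payload": {
  "series": [
    {"x": 0, "y": -0.3, "z": 0, "roll": -8, "fingers": 0},
    {"x": 0, "y": -0.6, "z": 0, "roll": -16, "fingers": 0},
    {"x": 0, "y": -0.9, "z": 0, "roll": -24, "fingers": 0},
    {"x": 0, "y": -1.2, "z": 0, "roll": -32, "fingers": 0},
    {"x": 0, "y": -1.5, "z": 0, "roll": -40, "fingers": 0},
    {"x": 0, "y": -1.8, "z": 0, "roll": -48, "fingers": 0},
    {"x": 0, "y": -2.1, "z": 0, "roll": -56, "fingers": 0},
    {"x": 0, "y": -2.4, "z": 0, "roll": -64, "fingers": 0}
  ]
}}

```text
time: 18.7
tool_pos: [511.1, 328.5, 108.7]
tcp_rot: [0.564, -0.563, -0.427, 0.427]
contact_force: [-0.1, 0.1, -0.4]
width: 20.7
```

```bash
python3 -c "
from h import *
show()
s=cam('scene')
crop(s,370,200,90,80,8,'v1s4')"
```

```text
t 18.7 tcp [511.1 328.5 108.7] xax [2.699e-01 9.629e-01 1.000e-04] yax [-1.e-04  2.e-04 -1.e+00] ang_x 74.34 w 20.7 F [-0.1  0.1 -0.4] T [-0.02 -0.02 -0.  ] j6 [ 0.55 -0.75]
```

View pics/v1s4.png

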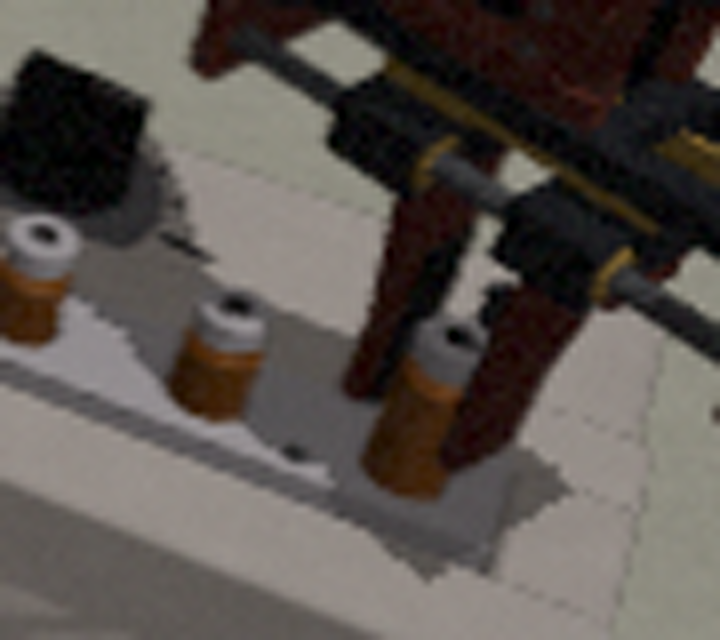

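Emit:
{"api": "jog_arm", "payload": {
  "series": [
    {"x": 0, "y": -3, "z": 0, "roll": 4, "fingers": 0},
    {"x": 0, "y": -6, "z": 0, "roll": 8, "fingers": 0},
    {"x": 0, "y": -9, "z": 0, "roll": 12, "fingers": 0},
    {"x": 0, "y": -12, "z": 0, "roll": 16, "fingers": 0},
    {"x": 0, "y": -16, "z": 0, "roll": 20, "fingers": 0},
    {"x": 0, "y": -22, "z": 0, "roll": 24, "fingers": 0},
    {"x": 0, "y": -45, "z": 0, "roll": 28, "fingers": 0},
    {"x": 0, "y": -75, "z": 0, "roll": 32, "fingers": 0}
  ]
}}

```text
time: 19.55
tool_pos: [510.1, 327.8, 182.9]
tcp_rot: [-0.661, 0.661, 0.251, -0.253]
contact_force: [0.5, 0.7, -0.6]
width: 21.3
```

```bash
python3 -c "
from h import *
c=np.array([512.8,-304.8]);a=np.radians(11.1);u=np.array([np.cos(a),np.sin(a)])
for k in(60,20,-20,-60):print(k,(c+k*u).round(1))
go(*(c-60*u),170,-78.9)
s=cam('scene');t=cam('top','full1')
crop(s,340,180,110,90,7,'v1s5')"
```

```text
60 [ 571.7 -293.2]
20 [ 532.4 -300.9]
-20 [ 493.2 -308.7]
-60 [ 453.9 -316.4]
x -470.4 y 14.2 z -443.5 roll 120.6
t 19.55 tcp [510.1 327.8 182.9] xax [ 0.7465  0.6653 -0.0034] yax [-0.003  -0.0017 -1.    ] ang_x 41.71 w 21.3 F [ 0.5  0.7 -0.6] T [-0.04 -0.02  0.01] j6 [ 0.55 -0.18]
```

View pics/v1s5.png

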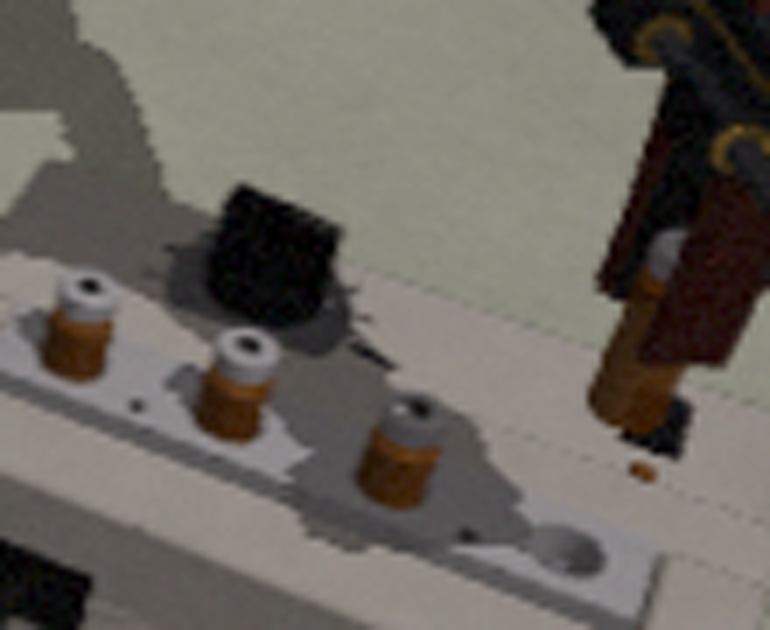

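View pics/full1.png

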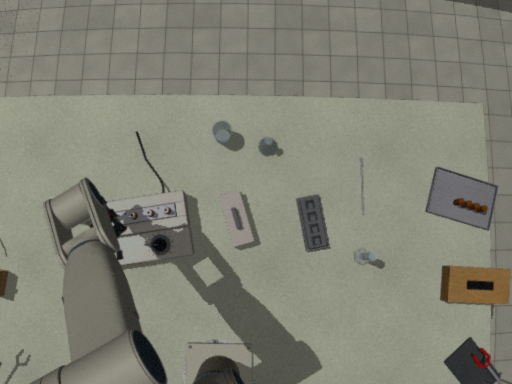

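```bash
python3 -c "
from h import *
t=cam('top');s=cam('scene')
print('foot',plane(t,[(361,256)],3),'tip',plane(t,[(374,263)],144))
print('foot s',plane(s,[(213,150)],3),'tip s',plane(s,[(211,117)],144))
crop(t,340,235,50,45,12,'cyl')"
```

```text
foot [[ 400.76501033 -471.7501121     3.        ]] tip [[ 380.09215047 -478.93044542  144.        ]]
foot s [[ 397.95165827 -475.16247994    3.        ]] tip s [[ 410.08403626 -462.73601139  144.        ]]
```

View pics/cyl.png

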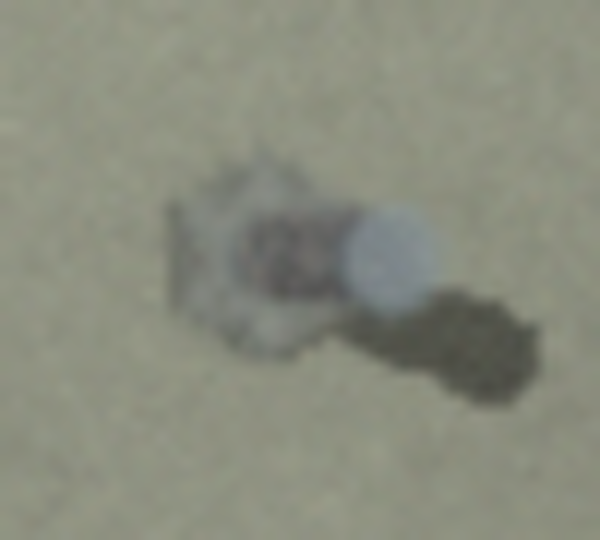

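```bash
python3 -c "
from h import *
go(571.7,-293.2,120,-78.9)"
```

```text
x -371.7 y 63.7 z -502.0 roll 121.0
t 19.75 tcp [511.3 328.5 184.1] xax [0.7424 0.6699 0.0012] yax [ 1.e-03  7.e-04 -1.e+00] ang_x 42.06 w 21.3 F [-0.1  0.  -1. ] T [-0.02 -0.02 -0.03] j6 [ 0.55 -0.18]
```

Emit:
{"api": "jog_arm", "payload": {
  "series": [
    {"x": -20, "y": -4, "z": -30, "roll": 8, "fingers": 0},
    {"x": -48, "y": -4, "z": -65, "roll": 16, "fingers": 0},
    {"x": -76, "y": -4, "z": -102, "roll": 24, "fingers": 0},
    {"x": -104, "y": -4, "z": -140, "roll": 32, "fingers": 0},
    {"x": -132, "y": -4, "z": -178, "roll": 40, "fingers": 0},
    {"x": -160, "y": -4, "z": -216, "roll": 48, "fingers": 0},
    {"x": -188, "y": -4, "z": -254, "roll": 56, "fingers": 0},
    {"x": -216, "y": -4, "z": -292, "roll": 64, "fingers": 0}
  ]
}}

```text
time: 20.55
tool_pos: [546.0, -34.9, 186.3]
tcp_rot: [-0.694, 0.694, -0.137, 0.135]
contact_force: [0.3, -0.7, 0.7]
width: 21.5
```

```bash
python3 -c "
from h import *
go(571.7,-293.2,140,-78.9)"
```

```text
x 121.6 y 46.1 z -229.4 roll 56.7
t 20.55 tcp [546.  -34.9 186.3] xax [ 0.9257 -0.3782 -0.0023] yax [-2.4e-03  3.0e-04 -1.0e+00] ang_x -22.22 w 21.5 F [ 0.3 -0.7  0.7] T [-0.03  0.06 -0.  ] j6 [-0.09  0.3 ]
```

Emit:
{"api": "jog_arm", "payload": {
  "series": [
    {"x": 20, "y": 0, "z": -38, "roll": 8, "fingers": 0},
    {"x": 40, "y": 0, "z": -76, "roll": 16, "fingers": 0},
    {"x": 60, "y": 0, "z": -114, "roll": 24, "fingers": 0},
    {"x": 80, "y": 0, "z": -152, "roll": 32, "fingers": 0},
    {"x": 100, "y": 10, "z": -190, "roll": 40, "fingers": 0},
    {"x": 115, "y": 25, "z": -218, "roll": 48, "fingers": 0},
    {"x": 121, "y": 45, "z": -229, "roll": 56, "fingers": 0},
    {"x": 121, "y": 45, "z": -229, "roll": 56.7, "fingers": 0}
  ]
}}

```text
time: 21.35
tool_pos: [571.7, -291.2, 138.4]
tcp_rot: [-0.546, 0.547, -0.451, 0.447]
contact_force: [0.4, -0.1, -0.9]
width: 21.2
```

Emit:
{"api": "jog_arm", "payload": {
  "series": [
    {"x": 0, "y": 20, "z": 0, "roll": 0, "fingers": 0},
    {"x": 0, "y": 38, "z": 0, "roll": 0, "fingers": 0},
    {"x": 0, "y": 38, "z": 0, "roll": 0, "fingers": 0},
    {"x": 0, "y": 38, "z": 0, "roll": 0, "fingers": 0}
  ]
}}

```text
time: 21.75
tool_pos: [574.1, -289.6, 104.8]
tcp_rot: [-0.548, 0.548, -0.447, 0.446]
contact_force: [0.7, -1.0, -0.2]
width: 21.0
```

```bash
python3 -c "
from h import *
go(571.7,-293.2,45,-78.9)
t=cam('top');s=cam('scene')
crop(t,290,170,60,90,7,'b1t');crop(s,180,120,90,90,7,'b1s')"
```

```text
x 3.1 y 59.8 z -3.0 roll 0.5
t 21.75 tcp [ 574.1 -289.6  104.8] xax [ 2.012e-01 -9.796e-01 -9.000e-04] yax [-1.1e-03  7.0e-04 -1.0e+00] ang_x -78.39 w 21.0 F [ 0.7 -1.  -0.2] T [-0.04  0.13 -0.04] j6 [-0.49  0.88]
```

View pics/b1t.png

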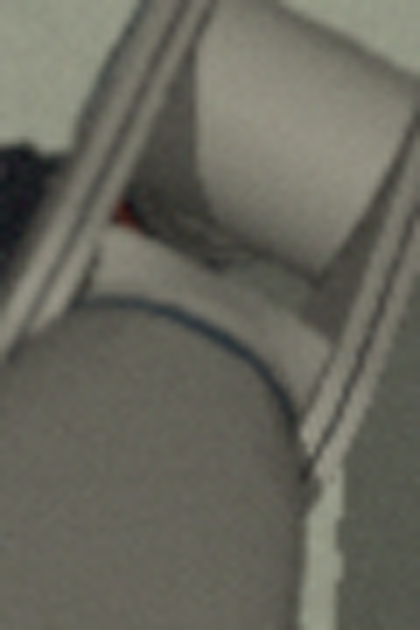

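View pics/b1s.png

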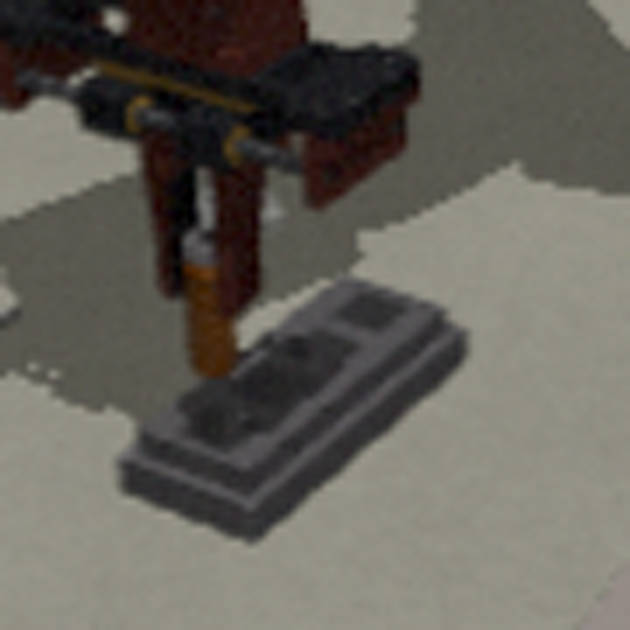

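Emit:
{"api": "jog_arm", "payload": {
  "series": [
    {"x": 3.1, "y": 10, "z": -3, "roll": 0.5, "fingers": 0},
    {"x": 3.1, "y": 26, "z": -3, "roll": 0.5, "fingers": 0},
    {"x": 3.1, "y": 26, "z": -3, "roll": 0.5, "fingers": 0},
    {"x": 3.1, "y": 26, "z": -3, "roll": 0.5, "fingers": 0}
  ]
}}

```text
time: 22.25
tool_pos: [571.3, -294.1, 77.8]
tcp_rot: [-0.545, 0.546, -0.451, 0.449]
contact_force: [0.6, 0.6, -0.5]
width: 21.4
```

```bash
python3 -c "
from h import *
go(571.7,-293.2,45,-78.9)
s=cam('scene')
crop(s,190,140,60,60,10,'b2s')
st=r.read_state()['tool_pos']
print((proj(s,[[st[0],st[1],38],[571.7,-293.2,34]])-[190,140]+.5)*10)
c=np.array([571.7,-293.2]);a=np.radians(11.1);u=np.array([np.cos(a),np.sin(a)]);v=np.array([-u[1],u[0]])
P=[[*(c+14*i*u+14*j*v),34] for i,j in((1,1),(1,-1),(-1,-1),(-1,1))]
print((proj(s,P)-[190,140]+.5)*10)"
```

```text
x -0.7 y 32.8 z 0.6 roll -0.1
t 22.25 tcp [ 571.3 -294.1   77.8] xax [ 0.1903 -0.9817 -0.0012] yax [-1.6e-03  9.0e-04 -1.0e+00] ang_x -79.03 w 21.4 F [ 0.6  0.6 -0.5] T [-0.06  0.09 -0.02] j6 [-0.49  0.89]
[[215.29681069 400.18458553]
 [218.41526398 411.93826812]]
[[228.09438299 446.97236302]
 [155.79521626 419.49395606]
 [208.99936164 377.85952136]
 [280.5715427  404.43732867]]
```

View pics/b2s.png

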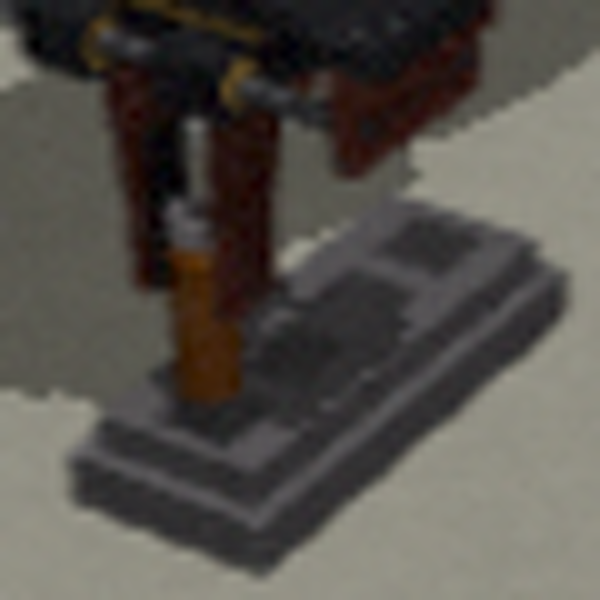

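Emit:
{"api": "jog_arm", "payload": {
  "series": [
    {"x": -0.7, "y": 8, "z": 0.6, "roll": 0, "fingers": 0},
    {"x": -0.7, "y": 16, "z": 0.6, "roll": 0, "fingers": 0},
    {"x": -0.7, "y": 24, "z": 0.6, "roll": 0, "fingers": 0},
    {"x": -0.7, "y": 32, "z": 0.6, "roll": 0, "fingers": 0},
    {"x": -0.7, "y": 36, "z": 0.6, "roll": 0, "fingers": 0},
    {"x": -0.7, "y": 36, "z": 0.6, "roll": 0, "fingers": 0},
    {"x": -0.7, "y": 36, "z": 0.6, "roll": 0, "fingers": 0}
  ]
}}

```text
time: 23.0
tool_pos: [572.5, -293.5, 42.7]
tcp_rot: [-0.546, 0.546, -0.45, 0.45]
contact_force: [0.4, -0.1, -1.2]
width: 21.6
```

```bash
python3 -c "
from h import *
go(571.7,-293.2,39,-78.9)
s=cam('scene')
crop(s,190,140,60,60,10,'b3s')"
```

```text
x -0.5 y 3.7 z -0.7 roll -0.1
t 23.0 tcp [ 572.5 -293.5   42.7] xax [ 0.1905 -0.9817 -0.    ] yax [-1.e-04  0.e+00 -1.e+00] ang_x -79.02 w 21.6 F [ 0.4 -0.1 -1.2] T [-0.03  0.15  0.04] j6 [-0.49  0.89]
```

View pics/b3s.png

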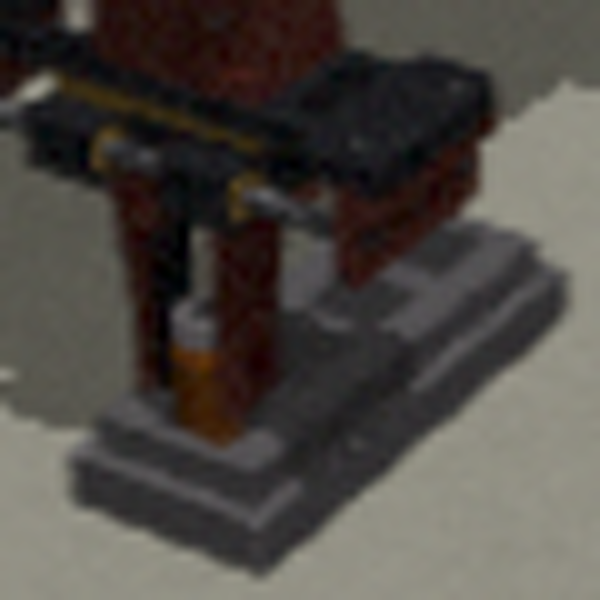

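Entering the cell freely. Lower until contact.

Emit:
{"api": "jog_arm", "payload": {
  "series": [
    {"x": 0, "y": 2, "z": 0, "roll": 0, "fingers": 0},
    {"x": 0, "y": 3, "z": 0, "roll": 0, "fingers": 0},
    {"x": 0, "y": 4, "z": 0, "roll": 0, "fingers": 0},
    {"x": 0, "y": 4, "z": 0, "roll": 0, "fingers": 0}
  ]
}}

```text
time: 23.45
tool_pos: [572.4, -293.5, 38.7]
tcp_rot: [-0.546, 0.546, -0.45, 0.45]
contact_force: [0.1, 0.2, -0.5]
width: 22.0
```

Emit:
{"api": "jog_arm", "payload": {
  "series": [
    {"x": 0, "y": 1, "z": 0, "roll": 0, "fingers": 0},
    {"x": 0, "y": 1.5, "z": 0, "roll": 0, "fingers": 0},
    {"x": 0, "y": 1.5, "z": 0, "roll": 0, "fingers": 0}
  ]
}}

```text
time: 23.75
tool_pos: [572.7, -293.6, 38.3]
tcp_rot: [0.546, -0.545, 0.45, -0.45]
contact_force: [-2.8, 1.8, 8.2]
width: 21.1
```

Emit:
{"api": "jog_arm", "payload": {
  "series": [
    {"x": 0, "y": 0, "z": 0, "roll": 0, "fingers": 45},
    {"x": 0, "y": 0, "z": 0, "roll": 0, "fingers": 45},
    {"x": 0, "y": 0, "z": 0, "roll": 0, "fingers": 45},
    {"x": 0, "y": -20, "z": 0, "roll": 0, "fingers": 50},
    {"x": 0, "y": -50, "z": 0, "roll": 0, "fingers": 50},
    {"x": 0, "y": -90, "z": 0, "roll": 0, "fingers": 50},
    {"x": 0, "y": -130, "z": 0, "roll": 0, "fingers": 50}
  ]
}}

```text
time: 24.45
tool_pos: [571.9, -293.2, 167.9]
tcp_rot: [-0.545, 0.546, -0.45, 0.449]
contact_force: [1.4, -0.8, -0.5]
width: 49.9
```

```bash
python3 -c "
from h import *
go(520.4,275.3,175,10)
s=cam('scene');t=cam('top','full2')
crop(s,180,130,110,90,7,'b4s')"
```

```text
x -568.0 y -6.6 z 57.7 roll -89.0
t 24.45 tcp [ 571.9 -293.2  167.9] xax [ 0.1904 -0.9817 -0.001 ] yax [-1.4e-03  7.0e-04 -1.0e+00] ang_x -79.02 w 49.9 F [ 1.4 -0.8 -0.5] T [-0.08  0.17 -0.  ] j6 [-0.49  0.89]
```

View pics/b4s.png

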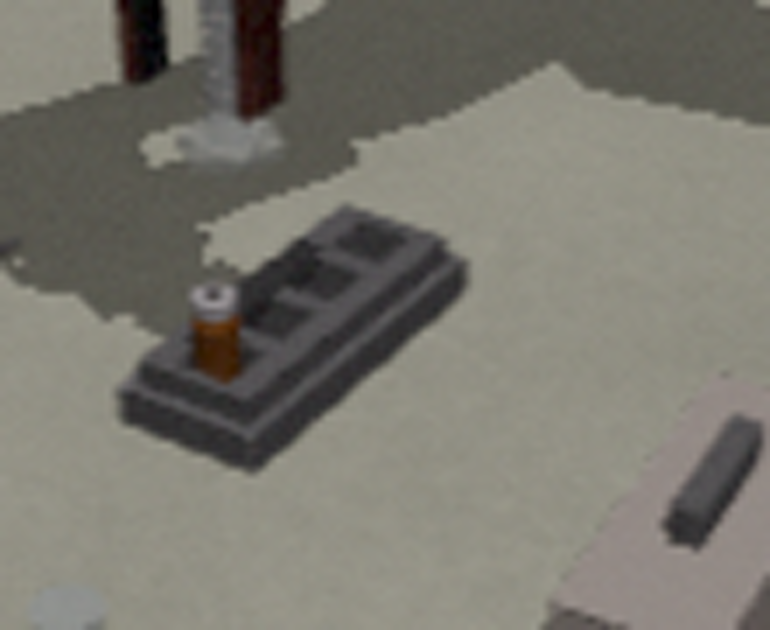

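Emit:
{"api": "jog_arm", "payload": {
  "series": [
    {"x": -35, "y": -4, "z": 4, "roll": -6, "fingers": 50},
    {"x": -78, "y": -6, "z": 8, "roll": -12, "fingers": 50},
    {"x": -120, "y": -6, "z": 12, "roll": -18, "fingers": 50},
    {"x": -162, "y": -6, "z": 16, "roll": -24, "fingers": 50},
    {"x": -204, "y": -6, "z": 20, "roll": -30, "fingers": 50},
    {"x": -246, "y": -6, "z": 25, "roll": -37, "fingers": 50},
    {"x": -288, "y": -6, "z": 30, "roll": -44, "fingers": 50},
    {"x": -330, "y": -6, "z": 34, "roll": -51, "fingers": 50}
  ]
}}

```text
time: 25.35
tool_pos: [542.3, 38.5, 172.5]
tcp_rot: [-0.686, 0.687, -0.17, 0.169]
contact_force: [-0.0, -0.3, 0.8]
width: 50.3
```

```bash
python3 -c "
from h import *
go(520.4,275.3,150,10)"
```

```text
x -129.6 y 22.5 z 199.4 roll -37.7
t 25.35 tcp [542.3  38.5 172.5] xax [ 8.851e-01 -4.654e-01 -6.000e-04] yax [-7.e-04 -1.e-04 -1.e+00] ang_x -27.74 w 50.3 F [-0.  -0.3  0.8] T [-0.    0.03  0.  ] j6 [0.05 0.53]
```

Emit:
{"api": "jog_arm", "payload": {
  "series": [
    {"x": -25, "y": 0, "z": 37, "roll": -7, "fingers": 50},
    {"x": -50, "y": 0, "z": 75, "roll": -14, "fingers": 50},
    {"x": -75, "y": 0, "z": 113, "roll": -21, "fingers": 50},
    {"x": -100, "y": 0, "z": 150, "roll": -28, "fingers": 50},
    {"x": -120, "y": 10, "z": 185, "roll": -35, "fingers": 50},
    {"x": -129, "y": 22, "z": 198.5, "roll": -37.7, "fingers": 50},
    {"x": -129, "y": 22, "z": 198.5, "roll": -37.7, "fingers": 50},
    {"x": -129, "y": 22, "z": 198.5, "roll": -37.7, "fingers": 50}
  ]
}}

```text
time: 26.15
tool_pos: [521.7, 271.8, 150.2]
tcp_rot: [-0.704, 0.705, 0.058, -0.06]
contact_force: [-0.3, -0.1, 1.1]
width: 49.7
```

```bash
python3 -c "
from h import *
go(520.4,275.3,92.4,10)
s=cam('scene');crop(s,340,180,110,90,7,'v2s1')"
```

```text
x -0.5 y 57.8 z 3.8 roll -0.4
t 26.15 tcp [521.7 271.8 150.2] xax [ 0.986   0.1667 -0.0022] yax [-0.002  -0.0014 -1.    ] ang_x 9.6 w 49.7 F [-0.3 -0.1  1.1] T [-0.07  0.03  0.02] j6 [0.46 0.29]
```

View pics/v2s1.png

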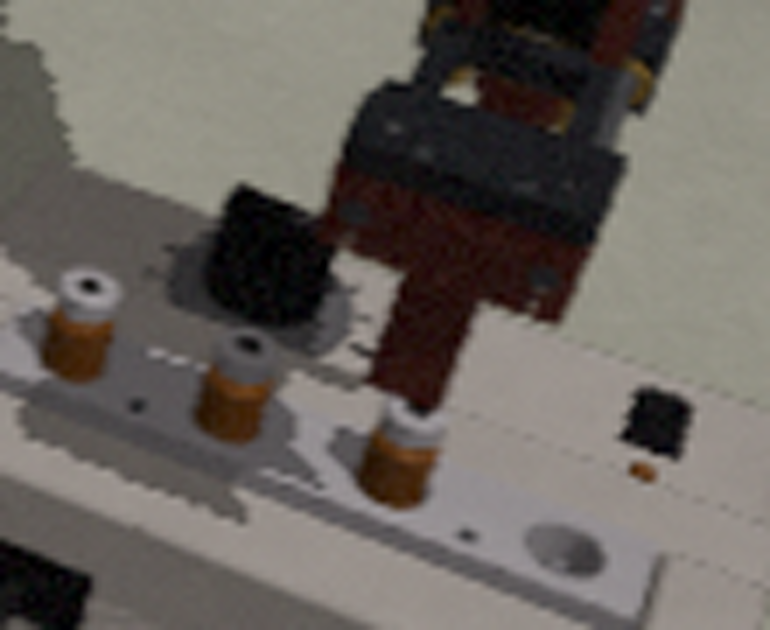

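Emit:
{"api": "jog_arm", "payload": {
  "series": [
    {"x": 0, "y": 20, "z": 1, "roll": 0, "fingers": 50},
    {"x": 0, "y": 20, "z": 1, "roll": 0, "fingers": 50},
    {"x": 0, "y": 20, "z": 1, "roll": 0, "fingers": 50}
  ]
}}

```text
time: 26.5
tool_pos: [522.4, 272.4, 131.5]
tcp_rot: [-0.705, 0.705, 0.059, -0.059]
contact_force: [-0.2, -0.1, 0.6]
width: 50.3
```

```bash
python3 -c "
from h import *
go(520.4,275.3,92.4,10)"
```

```text
x -1.5 y 39.1 z 3.2 roll -0.5
t 26.5 tcp [522.4 272.4 131.5] xax [ 9.861e-01  1.659e-01 -6.000e-04] yax [-6.e-04 -4.e-04 -1.e+00] ang_x 9.55 w 50.3 F [-0.2 -0.1  0.6] T [-0.07  0.06 -0.02] j6 [0.46 0.29]
```

Emit:
{"api": "jog_arm", "payload": {
  "series": [
    {"x": -1.5, "y": 5, "z": 3.2, "roll": -0.5, "fingers": 50},
    {"x": -1.5, "y": 22, "z": 3.2, "roll": -0.5, "fingers": 50},
    {"x": -1.5, "y": 38.5, "z": 3.2, "roll": -0.5, "fingers": 50},
    {"x": -1.5, "y": 38.5, "z": 3.2, "roll": -0.5, "fingers": 50},
    {"x": -1.5, "y": 38.5, "z": 3.2, "roll": -0.5, "fingers": 50}
  ]
}}

```text
time: 27.0
tool_pos: [520.3, 276.6, 93.2]
tcp_rot: [-0.704, 0.704, 0.063, -0.063]
contact_force: [0.2, 0.2, -0.2]
width: 50.2
```

```bash
python3 -c "
from h import *
go(520.4,275.3,92.4,10)"
```

```text
x -0.1 y 0.8 z -1.3 roll 0.2
t 27.0 tcp [520.3 276.6  93.2] xax [0.9843 0.1766 0.    ] yax [ 0. -0. -1.] ang_x 10.17 w 50.2 F [ 0.2  0.2 -0.2] T [-0.08  0.05  0.03] j6 [0.47 0.29]
```

Emit:
{"api": "jog_arm", "payload": {
  "series": [
    {"x": 0, "y": 0.7, "z": -1.2, "roll": 0, "fingers": 50},
    {"x": 0, "y": 0.7, "z": -1.2, "roll": 0, "fingers": 50},
    {"x": 0, "y": 0.7, "z": -1.2, "roll": 0, "fingers": 0},
    {"x": 0, "y": 0.7, "z": -1.2, "roll": 0, "fingers": 0},
    {"x": 0, "y": 0.7, "z": -1.2, "roll": 0, "fingers": 0},
    {"x": 0, "y": 0.7, "z": -1.2, "roll": 0, "fingers": 0},
    {"x": 0, "y": 0.7, "z": -1.2, "roll": 0, "fingers": 0}
  ]
}}

```text
time: 27.7
tool_pos: [520.4, 275.5, 92.1]
tcp_rot: [0.704, -0.704, -0.063, 0.063]
contact_force: [-0.5, -0.2, 1.1]
width: 21.0
```

```bash
python3 -c "
from h import *
go(520.4,275.3,92.4,10)"
```

```text
x -0.0 y -0.3 z -0.2 roll 0.2
t 27.7 tcp [520.4 275.5  92.1] xax [ 0.9843  0.1767 -0.    ] yax [-0.  0. -1.] ang_x 10.18 w 21.0 F [-0.5 -0.2  1.1] T [-0.05  0.13  0.03] j6 [0.47 0.29]
```

Emit:
{"api": "jog_arm", "payload": {
  "series": [
    {"x": 0, "y": 0, "z": 0, "roll": -8, "fingers": 0},
    {"x": 0, "y": -0.2, "z": 0, "roll": -16, "fingers": 0},
    {"x": 0, "y": -0.4, "z": 0, "roll": -24, "fingers": 0},
    {"x": 0, "y": -0.7, "z": 0, "roll": -32, "fingers": 0},
    {"x": 0, "y": -1.0, "z": 0, "roll": -40, "fingers": 0},
    {"x": 0, "y": -1.3, "z": 0, "roll": -48, "fingers": 0},
    {"x": 0, "y": -1.6, "z": 0, "roll": -56, "fingers": 0},
    {"x": 0, "y": -1.9, "z": 0, "roll": -64, "fingers": 0}
  ]
}}

```text
time: 28.5
tool_pos: [520.4, 275.2, 93.8]
tcp_rot: [-0.563, 0.563, 0.428, -0.428]
contact_force: [-0.1, 5.0, -7.4]
width: 21.5
```

Emit:
{"api": "jog_arm", "payload": {
  "series": [
    {"x": 0, "y": -0.3, "z": 0, "roll": 8, "fingers": 0},
    {"x": 0, "y": -0.6, "z": 0, "roll": 16, "fingers": 0},
    {"x": 0, "y": -0.9, "z": 0, "roll": 24, "fingers": 0},
    {"x": 0, "y": -1.2, "z": 0, "roll": 32, "fingers": 0},
    {"x": 0, "y": -1.5, "z": 0, "roll": 40, "fingers": 0},
    {"x": 0, "y": -1.8, "z": 0, "roll": 48, "fingers": 0},
    {"x": 0, "y": -2.1, "z": 0, "roll": 56, "fingers": 0},
    {"x": 0, "y": -2.4, "z": 0, "roll": 64, "fingers": 0}
  ]
}}

```text
time: 29.3
tool_pos: [520.3, 275.7, 96.4]
tcp_rot: [0.705, -0.704, -0.061, 0.061]
contact_force: [-0.1, 2.0, -3.9]
width: 20.8
```

Emit:
{"api": "jog_arm", "payload": {
  "series": [
    {"x": 0, "y": -0.3, "z": 0, "roll": -8, "fingers": 0},
    {"x": 0, "y": -0.6, "z": 0, "roll": -16, "fingers": 0},
    {"x": 0, "y": -0.9, "z": 0, "roll": -24, "fingers": 0},
    {"x": 0, "y": -1.2, "z": 0, "roll": -32, "fingers": 0},
    {"x": 0, "y": -1.5, "z": 0, "roll": -40, "fingers": 0},
    {"x": 0, "y": -1.8, "z": 0, "roll": -48, "fingers": 0},
    {"x": 0, "y": -2.1, "z": 0, "roll": -56, "fingers": 0},
    {"x": 0, "y": -2.4, "z": 0, "roll": -64, "fingers": 0}
  ]
}}

```text
time: 30.1
tool_pos: [520.2, 274.9, 98.7]
tcp_rot: [-0.563, 0.563, 0.428, -0.428]
contact_force: [-1.5, -1.4, 2.4]
width: 21.4
```

```bash
python3 -c "
from h import *
show()
s=cam('scene');crop(s,350,190,90,80,8,'v2s2')"
```

```text
t 30.1 tcp [520.2 274.9  98.7] xax [ 0.267   0.9637 -0.001 ] yax [-6.e-04 -9.e-04 -1.e+00] ang_x 74.51 w 21.4 F [-1.5 -1.4  2.4] T [-0.33  0.03 -0.1 ] j6 [ 0.47 -0.83]
```

View pics/v2s2.png

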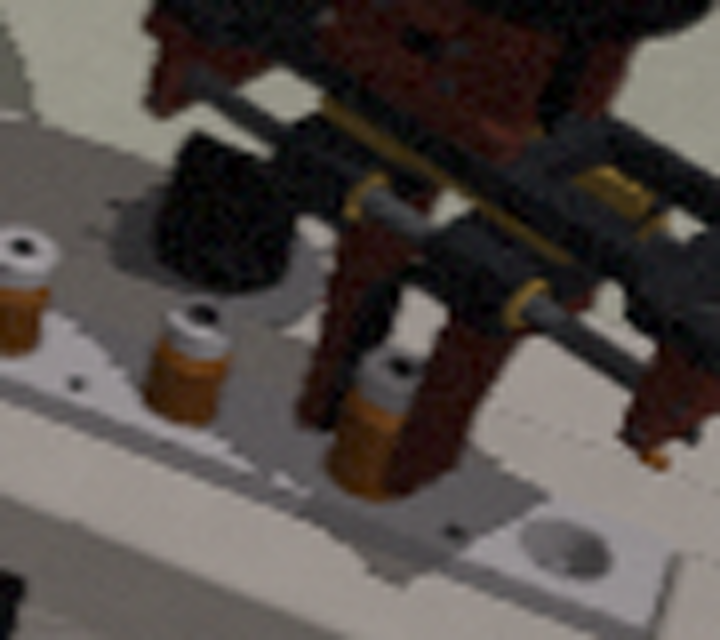

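Block seated, vial rising. Continue.

Emit:
{"api": "jog_arm", "payload": {
  "series": [
    {"x": 0, "y": -0.3, "z": 0, "roll": 8, "fingers": 0},
    {"x": 0, "y": -0.6, "z": 0, "roll": 16, "fingers": 0},
    {"x": 0, "y": -0.9, "z": 0, "roll": 24, "fingers": 0},
    {"x": 0, "y": -1.2, "z": 0, "roll": 32, "fingers": 0},
    {"x": 0, "y": -1.5, "z": 0, "roll": 40, "fingers": 0},
    {"x": 0, "y": -1.8, "z": 0, "roll": 48, "fingers": 0},
    {"x": 0, "y": -2.1, "z": 0, "roll": 56, "fingers": 0},
    {"x": 0, "y": -2.4, "z": 0, "roll": 64, "fingers": 0}
  ]
}}

```text
time: 30.95
tool_pos: [520.2, 275.1, 100.8]
tcp_rot: [-0.704, 0.705, 0.06, -0.06]
contact_force: [0.6, 0.4, -8.4]
width: 21.3
```

Emit:
{"api": "jog_arm", "payload": {
  "series": [
    {"x": 0, "y": -0.3, "z": 0, "roll": -8, "fingers": 0},
    {"x": 0, "y": -0.6, "z": 0, "roll": -16, "fingers": 0},
    {"x": 0, "y": -0.9, "z": 0, "roll": -24, "fingers": 0},
    {"x": 0, "y": -1.2, "z": 0, "roll": -32, "fingers": 0},
    {"x": 0, "y": -1.5, "z": 0, "roll": -40, "fingers": 0},
    {"x": 0, "y": -1.8, "z": 0, "roll": -48, "fingers": 0},
    {"x": 0, "y": -2.1, "z": 0, "roll": -56, "fingers": 0},
    {"x": 0, "y": -2.4, "z": 0, "roll": -64, "fingers": 0}
  ]
}}

```text
time: 31.75
tool_pos: [520.8, 275.5, 104.1]
tcp_rot: [-0.563, 0.564, 0.427, -0.427]
contact_force: [-1.7, 2.9, 3.3]
width: 21.3
```

Emit:
{"api": "jog_arm", "payload": {
  "series": [
    {"x": 0, "y": -0.3, "z": 0, "roll": 8, "fingers": 0},
    {"x": 0, "y": -0.6, "z": 0, "roll": 16, "fingers": 0},
    {"x": 0, "y": -0.9, "z": 0, "roll": 24, "fingers": 0},
    {"x": 0, "y": -1.2, "z": 0, "roll": 32, "fingers": 0},
    {"x": 0, "y": -1.5, "z": 0, "roll": 40, "fingers": 0},
    {"x": 0, "y": -1.8, "z": 0, "roll": 48, "fingers": 0},
    {"x": 0, "y": -2.1, "z": 0, "roll": 56, "fingers": 0},
    {"x": 0, "y": -2.4, "z": 0, "roll": 64, "fingers": 0}
  ]
}}

```text
time: 32.55
tool_pos: [520.5, 276.0, 106.6]
tcp_rot: [0.705, -0.704, -0.06, 0.059]
contact_force: [-2.2, -0.0, 4.3]
width: 21.2
```

```bash
python3 -c "
from h import *
show()
s=cam('scene');crop(s,350,190,90,80,8,'v2s3')"
```

```text
t 32.55 tcp [520.5 276.  106.6] xax [9.858e-01 1.681e-01 5.000e-04] yax [ 4.e-04  9.e-04 -1.e+00] ang_x 9.68 w 21.2 F [-2.2 -0.   4.3] T [0.1  0.42 0.02] j6 [0.47 0.3 ]
```

View pics/v2s3.png

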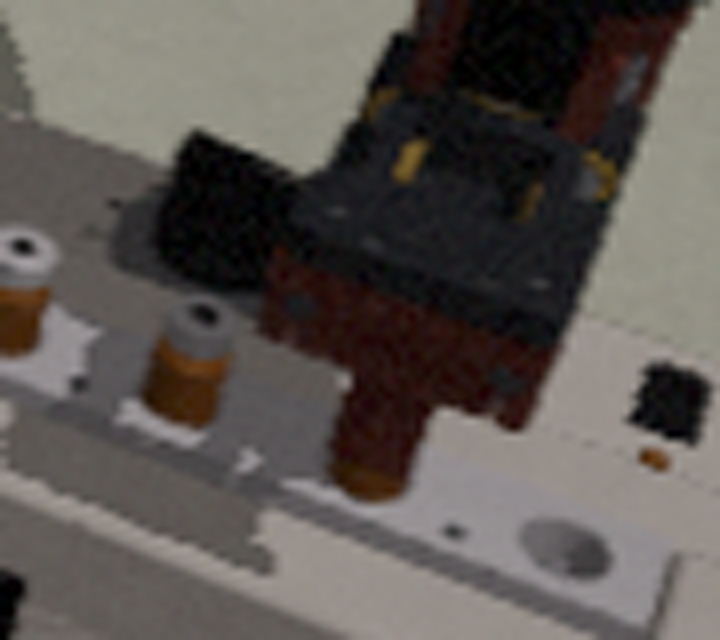

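Emit:
{"api": "jog_arm", "payload": {
  "series": [
    {"x": 0, "y": -0.3, "z": 0, "roll": -8, "fingers": 0},
    {"x": 0, "y": -0.6, "z": 0, "roll": -16, "fingers": 0},
    {"x": 0, "y": -0.9, "z": 0, "roll": -24, "fingers": 0},
    {"x": 0, "y": -1.2, "z": 0, "roll": -32, "fingers": 0},
    {"x": 0, "y": -1.5, "z": 0, "roll": -40, "fingers": 0},
    {"x": 0, "y": -1.8, "z": 0, "roll": -48, "fingers": 0},
    {"x": 0, "y": -2.1, "z": 0, "roll": -56, "fingers": 0},
    {"x": 0, "y": -2.4, "z": 0, "roll": -64, "fingers": 0}
  ]
}}

```text
time: 33.4
tool_pos: [520.4, 275.5, 108.2]
tcp_rot: [-0.563, 0.563, 0.428, -0.428]
contact_force: [0.0, -0.3, -1.0]
width: 21.5
```

Emit:
{"api": "jog_arm", "payload": {
  "series": [
    {"x": 0, "y": -3, "z": 0, "roll": 4, "fingers": 0},
    {"x": 0, "y": -6, "z": 0, "roll": 8, "fingers": 0},
    {"x": 0, "y": -9, "z": 0, "roll": 12, "fingers": 0},
    {"x": 0, "y": -12, "z": 0, "roll": 16, "fingers": 0},
    {"x": 0, "y": -16, "z": 0, "roll": 20, "fingers": 0},
    {"x": 0, "y": -22, "z": 0, "roll": 24, "fingers": 0},
    {"x": 0, "y": -45, "z": 0, "roll": 28, "fingers": 0},
    {"x": 0, "y": -80, "z": 0, "roll": 32, "fingers": 0}
  ]
}}

```text
time: 34.2
tool_pos: [518.9, 274.7, 186.9]
tcp_rot: [-0.66, 0.66, 0.252, -0.255]
contact_force: [0.7, -0.2, -0.6]
width: 21.3
```

```bash
python3 -c "
from h import *
go(532.7,-301.2,185,-79)
s=cam('scene');crop(s,340,180,110,90,7,'v2s4');cv2.imwrite('pics/sc2.png',s['image'])"
```

```text
x -375.5 y 3.1 z -436.9 roll 121.0
t 34.2 tcp [518.9 274.7 186.9] xax [ 0.7426  0.6697 -0.0046] yax [-0.0042 -0.0022 -1.    ] ang_x 42.05 w 21.3 F [ 0.7 -0.2 -0.6] T [-0.05  0.02 -0.07] j6 [ 0.47 -0.27]
```

View pics/sc2.png

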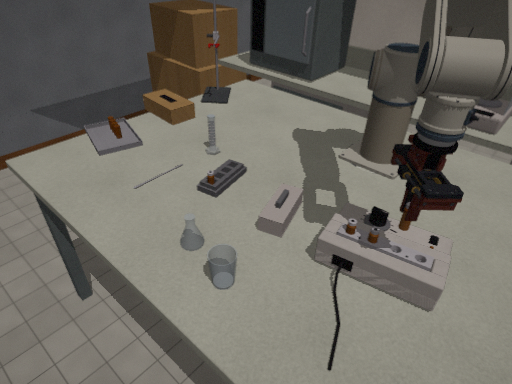

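Emit:
{"api": "jog_arm", "payload": {
  "series": [
    {"x": -20, "y": -4, "z": -24, "roll": 8, "fingers": 0},
    {"x": -46, "y": -4, "z": -54, "roll": 16, "fingers": 0},
    {"x": -72, "y": -4, "z": -84, "roll": 24, "fingers": 0},
    {"x": -98, "y": -4, "z": -114, "roll": 32, "fingers": 0},
    {"x": -124, "y": -4, "z": -144, "roll": 40, "fingers": 0},
    {"x": -150, "y": -4, "z": -174, "roll": 48, "fingers": 0},
    {"x": -176, "y": -4, "z": -204, "roll": 56, "fingers": 0},
    {"x": -202, "y": -4, "z": -235, "roll": 64, "fingers": 0}
  ]
}}

```text
time: 35.05
tool_pos: [528.3, -35.9, 192.3]
tcp_rot: [0.694, -0.694, 0.135, -0.136]
contact_force: [0.9, -0.4, 0.5]
width: 21.4
```

```bash
python3 -c "
from h import *
go(532.7,-301.2,150,-79)"
```

```text
x 103.8 y 42.3 z -244.2 roll 56.9
t 35.05 tcp [528.3 -35.9 192.3] xax [ 9.266e-01 -3.762e-01  4.000e-04] yax [ 4.e-04 -0.e+00 -1.e+00] ang_x -22.1 w 21.4 F [ 0.9 -0.4  0.5] T [-0.06  0.02  0.07] j6 [-0.09  0.3 ]
```

Emit:
{"api": "jog_arm", "payload": {
  "series": [
    {"x": 15, "y": 0, "z": -36, "roll": 8, "fingers": 0},
    {"x": 30, "y": 0, "z": -72, "roll": 16, "fingers": 0},
    {"x": 48, "y": 0, "z": -112, "roll": 24, "fingers": 0},
    {"x": 65, "y": 0, "z": -152, "roll": 32, "fingers": 0},
    {"x": 82, "y": 10, "z": -192, "roll": 40, "fingers": 0},
    {"x": 96, "y": 25, "z": -225, "roll": 48, "fingers": 0},
    {"x": 102.5, "y": 42, "z": -241, "roll": 56, "fingers": 0},
    {"x": 102.5, "y": 42, "z": -241, "roll": 57, "fingers": 0}
  ]
}}

```text
time: 35.85
tool_pos: [532.6, -297.8, 147.9]
tcp_rot: [-0.545, 0.546, -0.451, 0.449]
contact_force: [0.5, 0.2, -0.5]
width: 21.4
```

Emit:
{"api": "jog_arm", "payload": {
  "series": [
    {"x": 0, "y": 20, "z": 0, "roll": 0, "fingers": 0},
    {"x": 0, "y": 30, "z": 0, "roll": 0, "fingers": 0},
    {"x": 0, "y": 30, "z": 0, "roll": 0, "fingers": 0},
    {"x": 0, "y": 30, "z": 0, "roll": 0, "fingers": 0}
  ]
}}

```text
time: 36.25
tool_pos: [534.3, -295.5, 120.8]
tcp_rot: [0.547, -0.547, 0.448, -0.448]
contact_force: [0.6, 0.2, -0.3]
width: 21.4
```

```bash
python3 -c "
from h import *
go(532.7,-301.2,78,-79)"
```

```text
x 5.3 y 42.8 z -2.7 roll 0.3
t 36.25 tcp [ 534.3 -295.5  120.8] xax [ 0.1956 -0.9807 -0.    ] yax [ 0.  0. -1.] ang_x -78.72 w 21.4 F [ 0.6  0.2 -0.3] T [0.02 0.09 0.04] j6 [-0.52  0.85]
```

Emit:
{"api": "jog_arm", "payload": {
  "series": [
    {"x": 5.3, "y": 12, "z": -2.7, "roll": 0.3, "fingers": 0},
    {"x": 5.3, "y": 28, "z": -2.7, "roll": 0.3, "fingers": 0},
    {"x": 5.3, "y": 43, "z": -2.7, "roll": 0.3, "fingers": 0},
    {"x": 5.3, "y": 43, "z": -2.7, "roll": 0.3, "fingers": 0},
    {"x": 5.3, "y": 43, "z": -2.7, "roll": 0.3, "fingers": 0}
  ]
}}

```text
time: 36.75
tool_pos: [531.9, -301.6, 76.4]
tcp_rot: [-0.545, 0.545, -0.451, 0.45]
contact_force: [-0.2, -0.4, 0.5]
width: 21.0
```

```bash
python3 -c "
from h import *
go(532.7,-301.2,42,-79)
s=cam('scene');crop(s,190,140,60,60,10,'c2s')"
```

```text
x -0.2 y 34.4 z 0.9 roll -0.1
t 36.75 tcp [ 531.9 -301.6   76.4] xax [ 0.1887 -0.982  -0.0012] yax [-0.0016  0.001  -1.    ] ang_x -79.12 w 21.0 F [-0.2 -0.4  0.5] T [-0.03  0.11 -0.02] j6 [-0.54  0.85]
```

View pics/c2s.png

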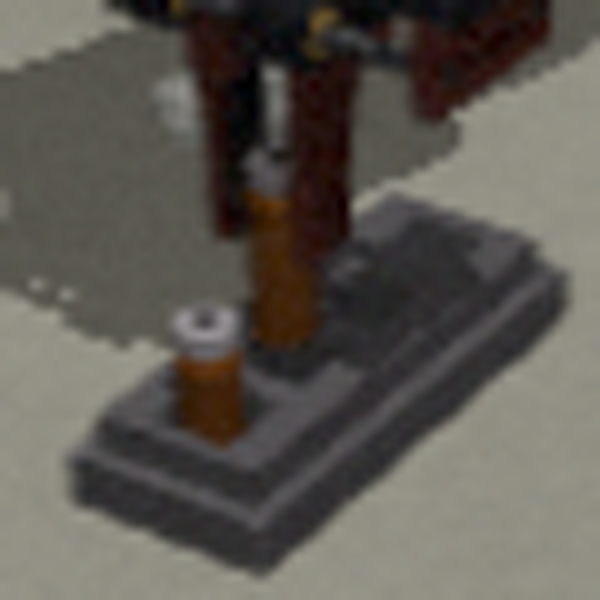

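Emit:
{"api": "jog_arm", "payload": {
  "series": [
    {"x": 0, "y": 8, "z": 1, "roll": 0, "fingers": 0},
    {"x": 0, "y": 16, "z": 1, "roll": 0, "fingers": 0},
    {"x": 0, "y": 24, "z": 1, "roll": 0, "fingers": 0},
    {"x": 0, "y": 32, "z": 1, "roll": 0, "fingers": 0},
    {"x": 0, "y": 35, "z": 1, "roll": 0, "fingers": 0},
    {"x": 0, "y": 35, "z": 1, "roll": 0, "fingers": 0}
  ]
}}

```text
time: 37.4
tool_pos: [533.0, -301.4, 41.6]
tcp_rot: [-0.545, 0.545, -0.451, 0.45]
contact_force: [0.5, 0.1, -0.2]
width: 21.2
```

Emit:
{"api": "jog_arm", "payload": {
  "series": [
    {"x": 0, "y": 1.5, "z": 0, "roll": 0, "fingers": 0},
    {"x": 0, "y": 3, "z": 0, "roll": 0, "fingers": 0},
    {"x": 0, "y": 4, "z": 0, "roll": 0, "fingers": 0},
    {"x": 0, "y": 4, "z": 0, "roll": 0, "fingers": 0}
  ]
}}

```text
time: 37.8
tool_pos: [533.4, -301.7, 38.4]
tcp_rot: [0.545, -0.545, 0.45, -0.45]
contact_force: [0.5, 0.4, -0.0]
width: 21.1
```

Emit:
{"api": "jog_arm", "payload": {
  "series": [
    {"x": 0, "y": 1, "z": 0, "roll": 0, "fingers": 0},
    {"x": 0, "y": 1.5, "z": 0, "roll": 0, "fingers": 0},
    {"x": 0, "y": 1.5, "z": 0, "roll": 0, "fingers": 0}
  ]
}}

```text
time: 38.1
tool_pos: [533.7, -301.8, 38.2]
tcp_rot: [0.545, -0.545, 0.45, -0.451]
contact_force: [-3.3, 2.6, 10.3]
width: 21.4
```

Emit:
{"api": "jog_arm", "payload": {
  "series": [
    {"x": 0, "y": 0, "z": 0, "roll": 0, "fingers": 45},
    {"x": 0, "y": 0, "z": 0, "roll": 0, "fingers": 45},
    {"x": 0, "y": 0, "z": 0, "roll": 0, "fingers": 45},
    {"x": 0, "y": -20, "z": 0, "roll": 0, "fingers": 50},
    {"x": 0, "y": -50, "z": 0, "roll": 0, "fingers": 50},
    {"x": 0, "y": -90, "z": 0, "roll": 0, "fingers": 50},
    {"x": 0, "y": -130, "z": 0, "roll": 0, "fingers": 50}
  ]
}}

```text
time: 38.8
tool_pos: [532.9, -301.4, 167.5]
tcp_rot: [-0.545, 0.545, -0.451, 0.45]
contact_force: [0.3, -0.2, -1.2]
width: 50.1
```

```bash
python3 -c "
from h import *
go(529.8,222.2,170,10)
s=cam('scene');crop(s,180,130,110,90,7,'c3s')"
```

```text
x -514.8 y -2.0 z 95.8 roll -89.1
t 38.8 tcp [ 532.9 -301.4  167.5] xax [ 0.1887 -0.982  -0.0011] yax [-1.4e-03  8.0e-04 -1.0e+00] ang_x -79.12 w 50.1 F [ 0.3 -0.2 -1.2] T [ 0.03  0.14 -0.04] j6 [-0.53  0.85]
```

View pics/c3s.png

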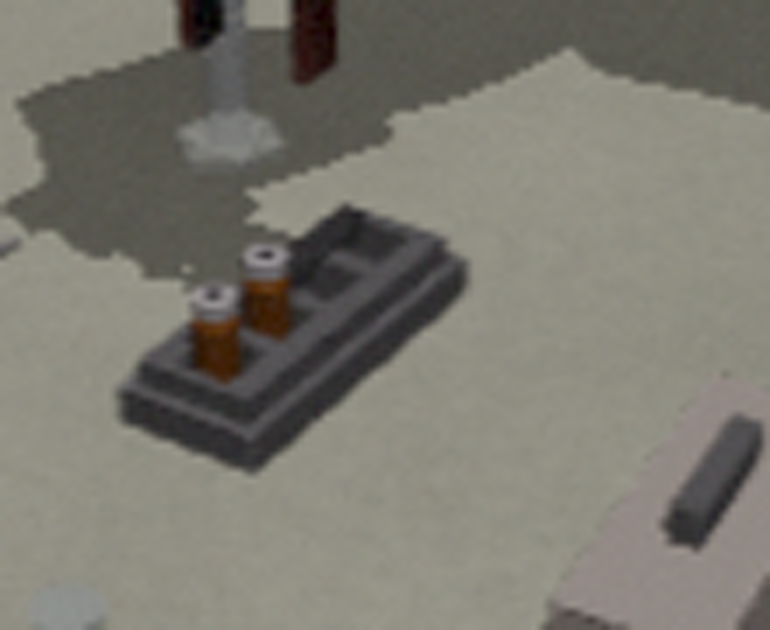

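Two in. Back for the third.

Emit:
{"api": "jog_arm", "payload": {
  "series": [
    {"x": -32, "y": -4, "z": 6, "roll": -6, "fingers": 50},
    {"x": -70, "y": -6, "z": 13, "roll": -12, "fingers": 50},
    {"x": -108, "y": -6, "z": 20, "roll": -18, "fingers": 50},
    {"x": -146, "y": -6, "z": 27, "roll": -25, "fingers": 50},
    {"x": -184, "y": -6, "z": 34, "roll": -32, "fingers": 50},
    {"x": -222, "y": -6, "z": 41, "roll": -39, "fingers": 50},
    {"x": -260, "y": -6, "z": 48, "roll": -46, "fingers": 50},
    {"x": -298, "y": -6, "z": 55, "roll": -53, "fingers": 50}
  ]
}}

```text
time: 39.65
tool_pos: [530.9, 2.9, 172.7]
tcp_rot: [0.689, -0.689, 0.158, -0.158]
contact_force: [0.6, -0.5, -0.4]
width: 50.0
```

```bash
python3 -c "
from h import *
go(529.8,222.2,135,10)"
```

```text
x -96.6 y 37.7 z 196.9 roll -35.8
t 39.65 tcp [530.9   2.9 172.7] xax [ 0.9    -0.4359  0.    ] yax [ 0.  0. -1.] ang_x -25.84 w 50.0 F [ 0.6 -0.5 -0.4] T [-0.07  0.05  0.01] j6 [-0.02  0.43]
```

Emit:
{"api": "jog_arm", "payload": {
  "series": [
    {"x": -19, "y": 0, "z": 38, "roll": -7, "fingers": 50},
    {"x": -38, "y": 0, "z": 77, "roll": -14, "fingers": 50},
    {"x": -57, "y": 0, "z": 116, "roll": -21, "fingers": 50},
    {"x": -76, "y": 0, "z": 155, "roll": -28, "fingers": 50},
    {"x": -92, "y": 5, "z": 188, "roll": -35, "fingers": 50},
    {"x": -97, "y": 15, "z": 198, "roll": -36, "fingers": 50},
    {"x": -97, "y": 37, "z": 198, "roll": -36, "fingers": 50},
    {"x": -97, "y": 37, "z": 198, "roll": -36, "fingers": 50}
  ]
}}

```text
time: 40.45
tool_pos: [529.1, 220.9, 132.9]
tcp_rot: [-0.704, 0.705, 0.059, -0.062]
contact_force: [-0.8, -0.7, 0.1]
width: 49.8
```

Emit:
{"api": "jog_arm", "payload": {
  "series": [
    {"x": 0, "y": 0, "z": 0, "roll": 0, "fingers": 50},
    {"x": 0, "y": 0, "z": 0, "roll": 0, "fingers": 50}
  ]
}}

```text
time: 40.65
tool_pos: [531.8, 221.2, 136.5]
tcp_rot: [0.705, -0.704, -0.061, 0.06]
contact_force: [-0.7, 0.6, 0.1]
width: 49.9
```

```bash
python3 -c "
from h import *
go(529.8,222.2,92.4,10)"
```

```text
x -1.8 y 44.1 z 1.3 roll -0.2
t 40.65 tcp [531.8 221.2 136.5] xax [9.855e-01 1.699e-01 7.000e-04] yax [ 6.e-04  2.e-04 -1.e+00] ang_x 9.78 w 49.9 F [-0.7  0.6  0.1] T [-0.09  0.05  0.01] j6 [0.37 0.2 ]
```

Emit:
{"api": "jog_arm", "payload": {
  "series": [
    {"x": -1.8, "y": 10, "z": 1.3, "roll": -0.2, "fingers": 50},
    {"x": -1.8, "y": 27, "z": 1.3, "roll": -0.2, "fingers": 50},
    {"x": -1.8, "y": 43.5, "z": 1.3, "roll": -0.2, "fingers": 50},
    {"x": -1.8, "y": 43.5, "z": 1.3, "roll": -0.2, "fingers": 50},
    {"x": -1.8, "y": 43.5, "z": 1.3, "roll": -0.2, "fingers": 50}
  ]
}}

```text
time: 41.15
tool_pos: [529.2, 222.6, 92.4]
tcp_rot: [-0.704, 0.704, 0.062, -0.062]
contact_force: [0.4, -0.4, 0.1]
width: 49.9
```

```bash
python3 -c "
from h import *
go(529.8,222.2,92.4,10)"
```

```text
x 0.5 y 0.0 z -0.5 roll 0.1
t 41.15 tcp [529.2 222.6  92.4] xax [ 9.846e-01  1.746e-01 -4.000e-04] yax [-4.e-04 -2.e-04 -1.e+00] ang_x 10.06 w 49.9 F [ 0.4 -0.4  0.1] T [-0.03  0.02  0.03] j6 [0.38 0.2 ]
```

Emit:
{"api": "jog_arm", "payload": {
  "series": [
    {"x": 0.4, "y": 0, "z": -0.5, "roll": 0, "fingers": 0},
    {"x": 0.4, "y": 0, "z": -0.5, "roll": 0, "fingers": 0},
    {"x": 0.4, "y": 0, "z": -0.5, "roll": 0, "fingers": 0},
    {"x": 0.4, "y": 0, "z": -0.5, "roll": 0, "fingers": 0},
    {"x": 0.4, "y": 0, "z": -0.5, "roll": 0, "fingers": 0}
  ]
}}

```text
time: 41.65
tool_pos: [529.8, 222.5, 92.8]
tcp_rot: [0.704, -0.704, -0.062, 0.062]
contact_force: [-0.8, -1.2, 4.7]
width: 21.1
```

Emit:
{"api": "jog_arm", "payload": {
  "series": [
    {"x": 0, "y": 0, "z": 0, "roll": -8, "fingers": 0},
    {"x": 0, "y": -0.2, "z": 0, "roll": -16, "fingers": 0},
    {"x": 0, "y": -0.4, "z": 0, "roll": -24, "fingers": 0},
    {"x": 0, "y": -0.7, "z": 0, "roll": -32, "fingers": 0},
    {"x": 0, "y": -1.0, "z": 0, "roll": -40, "fingers": 0},
    {"x": 0, "y": -1.3, "z": 0, "roll": -48, "fingers": 0},
    {"x": 0, "y": -1.6, "z": 0, "roll": -56, "fingers": 0},
    {"x": 0, "y": -1.9, "z": 0, "roll": -64, "fingers": 0}
  ]
}}

```text
time: 42.45
tool_pos: [529.9, 223.2, 94.6]
tcp_rot: [0.564, -0.563, -0.428, 0.427]
contact_force: [-0.4, 1.7, 0.6]
width: 20.6
```

Emit:
{"api": "jog_arm", "payload": {
  "series": [
    {"x": 0, "y": -0.2, "z": 0, "roll": 8, "fingers": 0},
    {"x": 0, "y": -0.5, "z": 0, "roll": 16, "fingers": 0},
    {"x": 0, "y": -0.8, "z": 0, "roll": 24, "fingers": 0},
    {"x": 0, "y": -1.1, "z": 0, "roll": 32, "fingers": 0},
    {"x": 0, "y": -1.4, "z": 0, "roll": 40, "fingers": 0},
    {"x": 0, "y": -1.6, "z": 0, "roll": 48, "fingers": 0},
    {"x": 0, "y": -1.9, "z": 0, "roll": 56, "fingers": 0},
    {"x": 0, "y": -2.2, "z": 0, "roll": 64, "fingers": 0}
  ]
}}

```text
time: 43.25
tool_pos: [529.2, 222.7, 95.7]
tcp_rot: [0.705, -0.704, -0.06, 0.06]
contact_force: [-0.6, 0.9, -8.5]
width: 21.2
```

Emit:
{"api": "jog_arm", "payload": {
  "series": [
    {"x": 0, "y": -0.2, "z": 0, "roll": -8, "fingers": 0},
    {"x": 0, "y": -0.5, "z": 0, "roll": -16, "fingers": 0},
    {"x": 0, "y": -0.8, "z": 0, "roll": -24, "fingers": 0},
    {"x": 0, "y": -1.1, "z": 0, "roll": -32, "fingers": 0},
    {"x": 0, "y": -1.4, "z": 0, "roll": -40, "fingers": 0},
    {"x": 0, "y": -1.6, "z": 0, "roll": -48, "fingers": 0},
    {"x": 0, "y": -1.9, "z": 0, "roll": -56, "fingers": 0},
    {"x": 0, "y": -2.2, "z": 0, "roll": -64, "fingers": 0}
  ]
}}

```text
time: 44.05
tool_pos: [529.9, 223.0, 99.0]
tcp_rot: [0.564, -0.563, -0.428, 0.427]
contact_force: [-2.1, 5.6, 7.2]
width: 21.0
```

```bash
python3 -c "
from h import *
show()
s=cam('scene');crop(s,340,190,100,80,8,'v3s2')"
```

```text
t 44.05 tcp [529.9 223.   99. ] xax [0.2694 0.963  0.0012] yax [ 3.0e-04  1.2e-03 -1.0e+00] ang_x 74.37 w 21.0 F [-2.1  5.6  7.2] T [ 1.49  0.22 -0.05] j6 [ 0.38 -0.92]
```

View pics/v3s2.png

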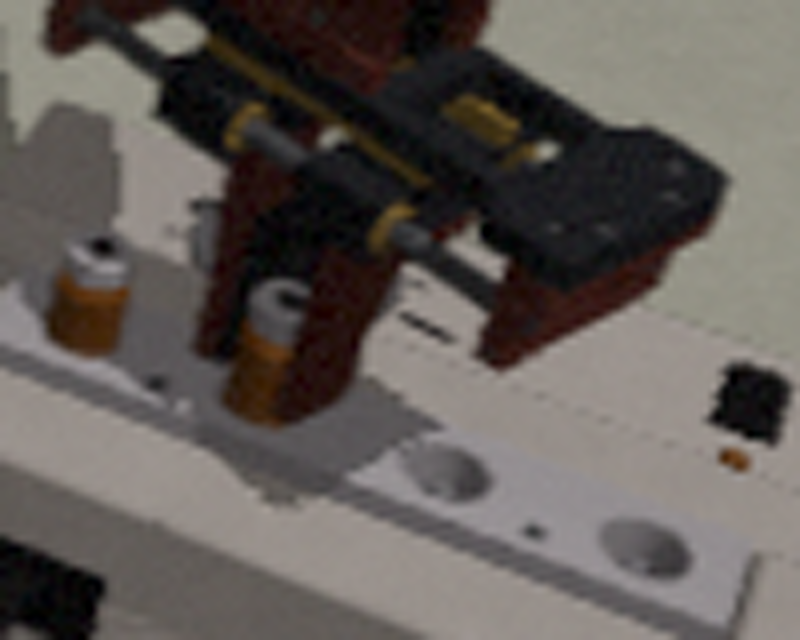

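Emit:
{"api": "jog_arm", "payload": {
  "series": [
    {"x": 0, "y": -0.2, "z": 0, "roll": 8, "fingers": 0},
    {"x": 0, "y": -0.5, "z": 0, "roll": 16, "fingers": 0},
    {"x": 0, "y": -0.8, "z": 0, "roll": 24, "fingers": 0},
    {"x": 0, "y": -1.1, "z": 0, "roll": 32, "fingers": 0},
    {"x": 0, "y": -1.4, "z": 0, "roll": 40, "fingers": 0},
    {"x": 0, "y": -1.6, "z": 0, "roll": 48, "fingers": 0},
    {"x": 0, "y": -1.9, "z": 0, "roll": 56, "fingers": 0},
    {"x": 0, "y": -2.2, "z": 0, "roll": 64, "fingers": 0}
  ]
}}

```text
time: 44.9
tool_pos: [529.9, 222.6, 101.4]
tcp_rot: [0.705, -0.705, -0.059, 0.059]
contact_force: [-2.0, -0.5, 12.9]
width: 20.7
```

Emit:
{"api": "jog_arm", "payload": {
  "series": [
    {"x": 0, "y": -0.2, "z": 0, "roll": -8, "fingers": 0},
    {"x": 0, "y": -0.5, "z": 0, "roll": -16, "fingers": 0},
    {"x": 0, "y": -0.8, "z": 0, "roll": -24, "fingers": 0},
    {"x": 0, "y": -1.1, "z": 0, "roll": -32, "fingers": 0},
    {"x": 0, "y": -1.4, "z": 0, "roll": -40, "fingers": 0},
    {"x": 0, "y": -1.6, "z": 0, "roll": -48, "fingers": 0},
    {"x": 0, "y": -1.9, "z": 0, "roll": -56, "fingers": 0},
    {"x": 0, "y": -2.2, "z": 0, "roll": -64, "fingers": 0}
  ]
}}

```text
time: 45.7
tool_pos: [529.8, 222.5, 103.1]
tcp_rot: [0.564, -0.564, -0.427, 0.427]
contact_force: [-2.6, 2.5, 3.9]
width: 21.5
```

Emit:
{"api": "jog_arm", "payload": {
  "series": [
    {"x": 0, "y": -0.2, "z": 0, "roll": 8, "fingers": 0},
    {"x": 0, "y": -0.5, "z": 0, "roll": 16, "fingers": 0},
    {"x": 0, "y": -0.8, "z": 0, "roll": 24, "fingers": 0},
    {"x": 0, "y": -1.1, "z": 0, "roll": 32, "fingers": 0},
    {"x": 0, "y": -1.4, "z": 0, "roll": 40, "fingers": 0},
    {"x": 0, "y": -1.6, "z": 0, "roll": 48, "fingers": 0},
    {"x": 0, "y": -1.9, "z": 0, "roll": 56, "fingers": 0},
    {"x": 0, "y": -2.2, "z": 0, "roll": 64, "fingers": 0}
  ]
}}

```text
time: 46.5
tool_pos: [529.7, 222.4, 106.3]
tcp_rot: [-0.705, 0.705, 0.059, -0.059]
contact_force: [-1.9, -1.2, 12.3]
width: 21.1
```

Emit:
{"api": "jog_arm", "payload": {
  "series": [
    {"x": 0, "y": -0.2, "z": 0, "roll": -8, "fingers": 0},
    {"x": 0, "y": -0.5, "z": 0, "roll": -16, "fingers": 0},
    {"x": 0, "y": -0.8, "z": 0, "roll": -24, "fingers": 0},
    {"x": 0, "y": -1.1, "z": 0, "roll": -32, "fingers": 0},
    {"x": 0, "y": -1.4, "z": 0, "roll": -40, "fingers": 0},
    {"x": 0, "y": -1.6, "z": 0, "roll": -48, "fingers": 0},
    {"x": 0, "y": -1.9, "z": 0, "roll": -56, "fingers": 0},
    {"x": 0, "y": -2.2, "z": 0, "roll": -64, "fingers": 0}
  ]
}}

```text
time: 47.3
tool_pos: [529.8, 222.3, 107.7]
tcp_rot: [-0.564, 0.564, 0.427, -0.427]
contact_force: [-0.3, -1.2, 1.7]
width: 21.1
```

```bash
python3 -c "
from h import *
show()
s=cam('scene');crop(s,340,190,100,80,8,'v3s3')"
```

```text
t 47.3 tcp [529.8 222.3 107.7] xax [ 2.709e-01  9.626e-01 -1.000e-04] yax [ 2.e-04 -2.e-04 -1.e+00] ang_x 74.28 w 21.1 F [-0.3 -1.2  1.7] T [-0.08  0.15 -0.  ] j6 [ 0.38 -0.92]
```

View pics/v3s3.png

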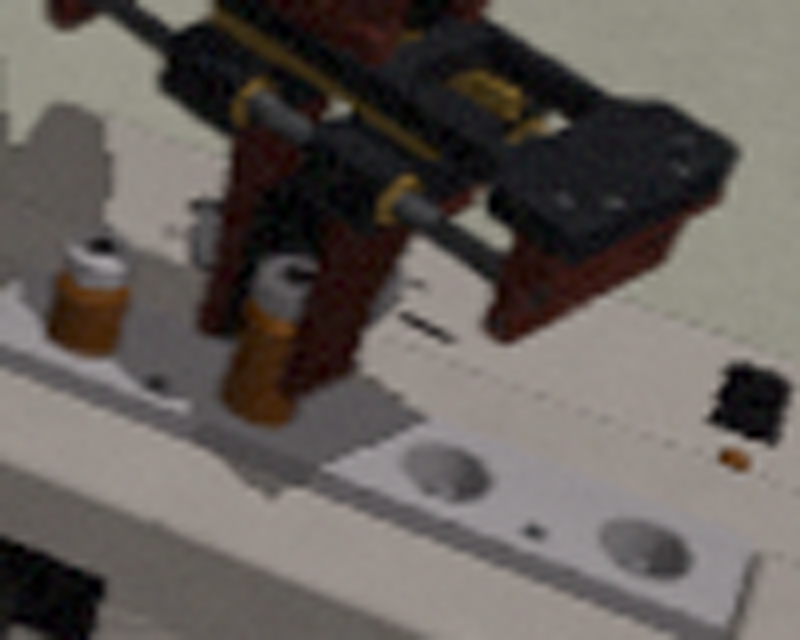

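Emit:
{"api": "jog_arm", "payload": {
  "series": [
    {"x": 0, "y": -3, "z": 0, "roll": 4, "fingers": 0},
    {"x": 0, "y": -6, "z": 0, "roll": 8, "fingers": 0},
    {"x": 0, "y": -9, "z": 0, "roll": 12, "fingers": 0},
    {"x": 0, "y": -12, "z": 0, "roll": 16, "fingers": 0},
    {"x": 0, "y": -16, "z": 0, "roll": 20, "fingers": 0},
    {"x": 0, "y": -22, "z": 0, "roll": 24, "fingers": 0},
    {"x": 0, "y": -45, "z": 0, "roll": 28, "fingers": 0},
    {"x": 0, "y": -80, "z": 0, "roll": 32, "fingers": 0}
  ]
}}

```text
time: 48.15
tool_pos: [528.3, 221.7, 186.2]
tcp_rot: [-0.661, 0.661, 0.25, -0.253]
contact_force: [0.3, -0.2, -0.1]
width: 21.1
```

```bash
python3 -c "
from h import *
go(493.5,-308.7,185,-79)
s=cam('scene','sc3')"
```

```text
x -378.4 y 2.3 z -373.2 roll 120.6
t 48.15 tcp [528.3 221.7 186.2] xax [ 0.7473  0.6645 -0.0044] yax [-0.0042 -0.0019 -1.    ] ang_x 41.64 w 21.1 F [ 0.3 -0.2 -0.1] T [-0.04 -0.04 -0.03] j6 [ 0.38 -0.35]
```

View pics/sc3.png

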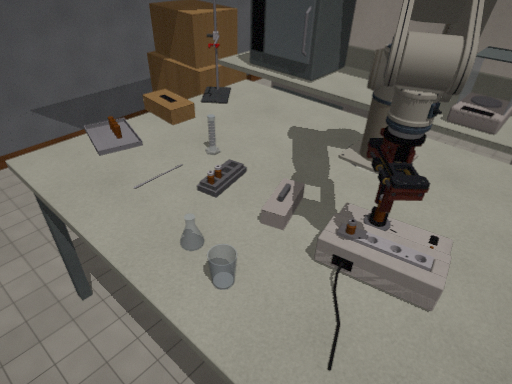

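Emit:
{"api": "jog_arm", "payload": {
  "series": [
    {"x": -20, "y": -4, "z": -20, "roll": 8, "fingers": 0},
    {"x": -46, "y": -4, "z": -45, "roll": 16, "fingers": 0},
    {"x": -72, "y": -4, "z": -70, "roll": 24, "fingers": 0},
    {"x": -98, "y": -4, "z": -95, "roll": 32, "fingers": 0},
    {"x": -124, "y": -4, "z": -122, "roll": 40, "fingers": 0},
    {"x": -150, "y": -4, "z": -148, "roll": 48, "fingers": 0},
    {"x": -176, "y": -4, "z": -174, "roll": 56, "fingers": 0},
    {"x": -202, "y": -4, "z": -200, "roll": 64, "fingers": 0}
  ]
}}

```text
time: 49.0
tool_pos: [513.6, -63.0, 191.5]
tcp_rot: [-0.693, 0.694, -0.138, 0.138]
contact_force: [1.1, -1.0, 0.5]
width: 21.1
```

```bash
python3 -c "
from h import *
go(493.5,-308.7,150,-79)"
```

```text
x 75.4 y 41.5 z -234.8 roll 56.5
t 49.0 tcp [513.6 -63.  191.5] xax [ 9.240e-01 -3.824e-01  4.000e-04] yax [ 4.e-04 -2.e-04 -1.e+00] ang_x -22.48 w 21.1 F [ 1.1 -1.   0.5] T [-0.08  0.04 -0.01] j6 [-0.14  0.25]
```

Emit:
{"api": "jog_arm", "payload": {
  "series": [
    {"x": 10, "y": 0, "z": -33, "roll": 8, "fingers": 0},
    {"x": 22, "y": 0, "z": -70, "roll": 16, "fingers": 0},
    {"x": 34, "y": 0, "z": -108, "roll": 24, "fingers": 0},
    {"x": 46, "y": 0, "z": -146, "roll": 32, "fingers": 0},
    {"x": 58, "y": 10, "z": -184, "roll": 40, "fingers": 0},
    {"x": 70, "y": 25, "z": -220, "roll": 48, "fingers": 0},
    {"x": 76, "y": 42, "z": -236, "roll": 56, "fingers": 0},
    {"x": 76, "y": 42, "z": -236, "roll": 56.5, "fingers": 0}
  ]
}}

```text
time: 49.8
tool_pos: [494.8, -310.3, 147.2]
tcp_rot: [-0.546, 0.546, -0.45, 0.448]
contact_force: [-0.1, 0.0, -0.3]
width: 21.3
```

Emit:
{"api": "jog_arm", "payload": {
  "series": [
    {"x": 0, "y": 20, "z": 0, "roll": 0, "fingers": 0},
    {"x": 0, "y": 30, "z": 0, "roll": 0, "fingers": 0},
    {"x": 0, "y": 30, "z": 0, "roll": 0, "fingers": 0},
    {"x": 0, "y": 30, "z": 0, "roll": 0, "fingers": 0}
  ]
}}

```text
time: 50.2
tool_pos: [496.5, -308.2, 119.9]
tcp_rot: [0.548, -0.548, 0.447, -0.447]
contact_force: [-0.1, -0.3, 0.1]
width: 21.4
```

```bash
python3 -c "
from h import *
go(493.5,-308.7,78,-79)"
```

```text
x -0.1 y 41.9 z -3.1 roll 0.6
t 50.2 tcp [ 496.5 -308.2  119.9] xax [ 0.2017 -0.9795  0.    ] yax [ 0. -0. -1.] ang_x -78.37 w 21.4 F [-0.1 -0.3  0.1] T [ 0.01  0.21 -0.05] j6 [-0.58  0.79]
```

Emit:
{"api": "jog_arm", "payload": {
  "series": [
    {"x": 0, "y": 12, "z": -3, "roll": 0.6, "fingers": 0},
    {"x": 0, "y": 28, "z": -3, "roll": 0.6, "fingers": 0},
    {"x": 0, "y": 42, "z": -3, "roll": 0.6, "fingers": 0},
    {"x": 0, "y": 42, "z": -3, "roll": 0.6, "fingers": 0},
    {"x": 0, "y": 42, "z": -3, "roll": 0.6, "fingers": 0}
  ]
}}

```text
time: 50.7
tool_pos: [493.2, -309.2, 77.2]
tcp_rot: [-0.545, 0.546, -0.45, 0.45]
contact_force: [-0.0, 0.2, -0.3]
width: 20.9
```

```bash
python3 -c "
from h import *
go(493.5,-308.7,42,-79)
s=cam('scene');crop(s,190,140,60,60,10,'c4s')"
```

```text
x -0.5 y 35.2 z 0.4 roll -0.0
t 50.7 tcp [ 493.2 -309.2   77.2] xax [ 1.904e-01 -9.817e-01 -4.000e-04] yax [-5.e-04  3.e-04 -1.e+00] ang_x -79.03 w 20.9 F [-0.   0.2 -0.3] T [-0.04  0.14 -0.01] j6 [-0.58  0.8 ]
```

View pics/c4s.png

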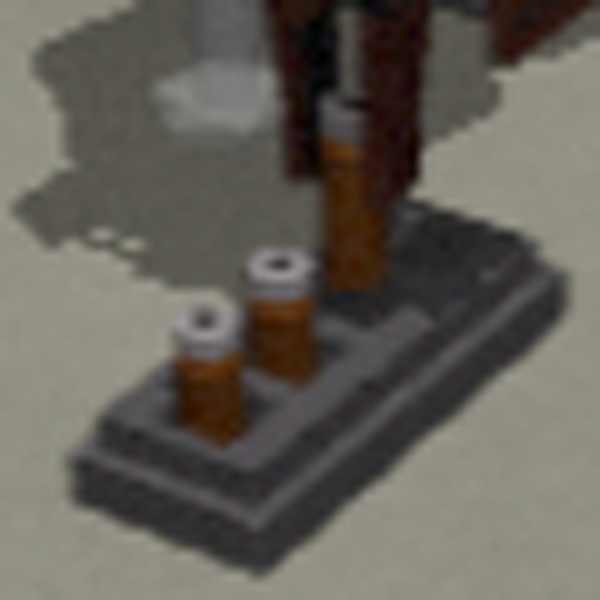

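Emit:
{"api": "jog_arm", "payload": {
  "series": [
    {"x": -0.4, "y": 8, "z": 0.4, "roll": 0, "fingers": 0},
    {"x": -0.4, "y": 16, "z": 0.4, "roll": 0, "fingers": 0},
    {"x": -0.4, "y": 24, "z": 0.4, "roll": 0, "fingers": 0},
    {"x": -0.4, "y": 32, "z": 0.4, "roll": 0, "fingers": 0},
    {"x": -0.4, "y": 36, "z": 0.4, "roll": 0, "fingers": 0},
    {"x": -0.4, "y": 36, "z": 0.4, "roll": 0, "fingers": 0}
  ]
}}

```text
time: 51.35
tool_pos: [493.1, -308.6, 40.5]
tcp_rot: [-0.545, 0.546, -0.45, 0.449]
contact_force: [-0.3, 0.0, -0.4]
width: 21.3
```

Emit:
{"api": "jog_arm", "payload": {
  "series": [
    {"x": 0, "y": 1.5, "z": 0, "roll": 0, "fingers": 0},
    {"x": 0, "y": 3, "z": 0, "roll": 0, "fingers": 0},
    {"x": 0, "y": 4, "z": 0, "roll": 0, "fingers": 0},
    {"x": 0, "y": 4, "z": 0, "roll": 0, "fingers": 0}
  ]
}}

```text
time: 51.75
tool_pos: [494.1, -309.1, 38.8]
tcp_rot: [0.546, -0.545, 0.45, -0.45]
contact_force: [-2.5, 1.3, 9.1]
width: 21.2
```

Emit:
{"api": "jog_arm", "payload": {
  "series": [
    {"x": 0, "y": 0, "z": 0, "roll": 0, "fingers": 45},
    {"x": 0, "y": 0, "z": 0, "roll": 0, "fingers": 45},
    {"x": 0, "y": 0, "z": 0, "roll": 0, "fingers": 45},
    {"x": 0, "y": -20, "z": 0, "roll": 0, "fingers": 50},
    {"x": 0, "y": -50, "z": 0, "roll": 0, "fingers": 50},
    {"x": 0, "y": -90, "z": 0, "roll": 0, "fingers": 50},
    {"x": 0, "y": -130, "z": 0, "roll": 0, "fingers": 50}
  ]
}}

```text
time: 52.45
tool_pos: [493.1, -308.6, 168.3]
tcp_rot: [-0.545, 0.546, -0.45, 0.449]
contact_force: [1.5, -1.1, -0.0]
width: 49.5
```

```bash
python3 -c "
from h import *
go(539.1,169,170,10)
s=cam('scene');crop(s,180,130,110,90,7,'c5s')"
```

```text
x -460.1 y -1.4 z 136.1 roll -89.0
t 52.45 tcp [ 493.1 -308.6  168.3] xax [ 0.1904 -0.9817 -0.001 ] yax [-1.2e-03  8.0e-04 -1.0e+00] ang_x -79.02 w 49.5 F [ 1.5 -1.1 -0. ] T [-0.04  0.13 -0.06] j6 [-0.58  0.8 ]
```

View pics/c5s.png

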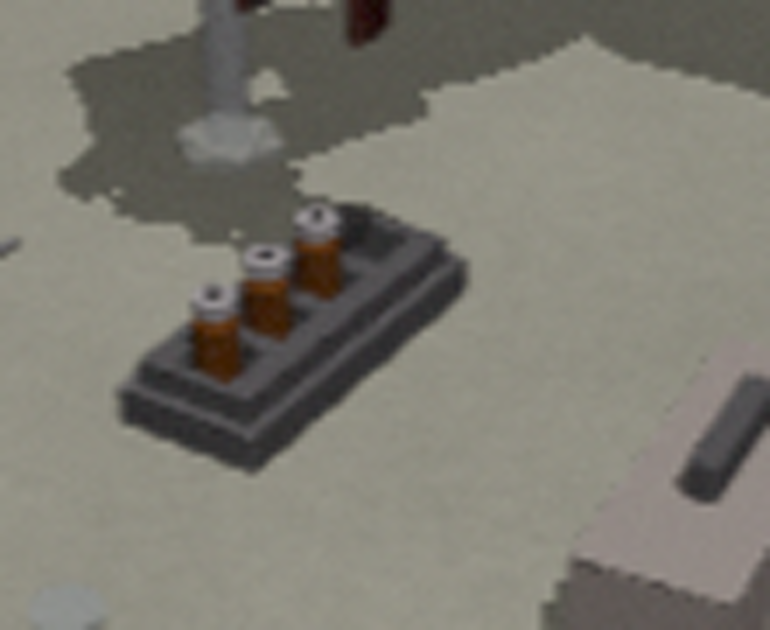

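Three standing in the box (picture shows caps near (213,300), (267,258), (317,218)); the lid has been shifted. Last vial.

Emit:
{"api": "jog_arm", "payload": {
  "series": [
    {"x": -28, "y": -4, "z": 8, "roll": -6, "fingers": 50},
    {"x": -62, "y": -6, "z": 18, "roll": -12, "fingers": 50},
    {"x": -96, "y": -6, "z": 28, "roll": -18, "fingers": 50},
    {"x": -130, "y": -6, "z": 38, "roll": -25, "fingers": 50},
    {"x": -164, "y": -6, "z": 48, "roll": -32, "fingers": 50},
    {"x": -198, "y": -6, "z": 58, "roll": -39, "fingers": 50},
    {"x": -232, "y": -6, "z": 68, "roll": -46, "fingers": 50},
    {"x": -266, "y": -6, "z": 78, "roll": -53, "fingers": 50}
  ]
}}

```text
time: 53.3
tool_pos: [519.5, -31.5, 173.3]
tcp_rot: [0.689, -0.689, 0.157, -0.158]
contact_force: [1.0, -0.6, -0.6]
width: 50.0
```

```bash
python3 -c "
from h import *
go(539.1,169,135,10)"
```

```text
x -69.4 y 38.3 z 189.1 roll -35.7
t 53.3 tcp [519.5 -31.5 173.3] xax [ 9.008e-01 -4.343e-01  1.000e-04] yax [ 1.e-04 -0.e+00 -1.e+00] ang_x -25.74 w 50.0 F [ 1.  -0.6 -0.6] T [-0.01  0.09 -0.  ] j6 [-0.08  0.37]
```

Emit:
{"api": "jog_arm", "payload": {
  "series": [
    {"x": -14, "y": 0, "z": 37, "roll": -7, "fingers": 50},
    {"x": -28, "y": 0, "z": 75, "roll": -14, "fingers": 50},
    {"x": -42, "y": 0, "z": 113, "roll": -21, "fingers": 50},
    {"x": -56, "y": 0, "z": 150, "roll": -28, "fingers": 50},
    {"x": -67, "y": 5, "z": 182, "roll": -35, "fingers": 50},
    {"x": -70.5, "y": 15, "z": 190, "roll": -36, "fingers": 50},
    {"x": -70.5, "y": 37, "z": 190, "roll": -36, "fingers": 50},
    {"x": -70.5, "y": 37, "z": 190, "roll": -36, "fingers": 50}
  ]
}}

```text
time: 54.1
tool_pos: [537.3, 168.0, 133.6]
tcp_rot: [-0.704, 0.705, 0.059, -0.063]
contact_force: [0.3, -0.7, -0.3]
width: 49.9
```

Emit:
{"api": "jog_arm", "payload": {
  "series": [
    {"x": 0, "y": 0, "z": 0, "roll": 0, "fingers": 50},
    {"x": 0, "y": 0, "z": 0, "roll": 0, "fingers": 50}
  ]
}}

```text
time: 54.3
tool_pos: [540.0, 168.1, 137.1]
tcp_rot: [0.704, -0.704, -0.061, 0.061]
contact_force: [-0.0, 0.2, -0.4]
width: 49.9
```

```bash
python3 -c "
from h import *
go(539.1,169,92.4,10)"
```

```text
x -0.7 y 44.7 z 1.0 roll -0.1
t 54.3 tcp [540.  168.1 137.1] xax [9.851e-01 1.717e-01 7.000e-04] yax [ 7.e-04  1.e-04 -1.e+00] ang_x 9.89 w 49.9 F [-0.   0.2 -0.4] T [-0.08  0.04 -0.02] j6 [0.28 0.11]
```

Emit:
{"api": "jog_arm", "payload": {
  "series": [
    {"x": -0.7, "y": 10, "z": 1, "roll": 0, "fingers": 50},
    {"x": -0.7, "y": 27, "z": 1, "roll": 0, "fingers": 50},
    {"x": -0.7, "y": 44, "z": 1, "roll": 0, "fingers": 50},
    {"x": -0.7, "y": 44, "z": 1, "roll": 0, "fingers": 50},
    {"x": -0.7, "y": 44, "z": 1, "roll": 0, "fingers": 50}
  ]
}}

```text
time: 54.8
tool_pos: [538.7, 169.4, 92.5]
tcp_rot: [-0.704, 0.704, 0.061, -0.061]
contact_force: [0.1, 0.6, 0.7]
width: 50.1
```

```bash
python3 -c "
from h import *
go(539.1,169,92.4,10)"
```

```text
x 0.4 y 0.1 z -0.5 roll -0.0
t 54.8 tcp [538.7 169.4  92.5] xax [ 9.849e-01  1.729e-01 -4.000e-04] yax [-4.e-04 -2.e-04 -1.e+00] ang_x 9.95 w 50.1 F [0.1 0.6 0.7] T [-0.09  0.08  0.02] j6 [0.28 0.11]
```

Emit:
{"api": "jog_arm", "payload": {
  "series": [
    {"x": 0.3, "y": 0, "z": -0.5, "roll": 0, "fingers": 0},
    {"x": 0.3, "y": 0, "z": -0.5, "roll": 0, "fingers": 0},
    {"x": 0.3, "y": 0, "z": -0.5, "roll": 0, "fingers": 0},
    {"x": 0.3, "y": 0, "z": -0.5, "roll": 0, "fingers": 0},
    {"x": 0.3, "y": 0, "z": -0.5, "roll": 0, "fingers": 0}
  ]
}}

```text
time: 55.3
tool_pos: [539.1, 169.2, 92.9]
tcp_rot: [0.704, -0.704, -0.062, 0.061]
contact_force: [-1.6, -0.8, 3.5]
width: 21.1
```

Emit:
{"api": "jog_arm", "payload": {
  "series": [
    {"x": 0, "y": 0, "z": 0, "roll": -8, "fingers": 0},
    {"x": 0, "y": -0.2, "z": 0, "roll": -16, "fingers": 0},
    {"x": 0, "y": -0.4, "z": 0, "roll": -24, "fingers": 0},
    {"x": 0, "y": -0.7, "z": 0, "roll": -32, "fingers": 0},
    {"x": 0, "y": -1.0, "z": 0, "roll": -40, "fingers": 0},
    {"x": 0, "y": -1.3, "z": 0, "roll": -48, "fingers": 0},
    {"x": 0, "y": -1.6, "z": 0, "roll": -56, "fingers": 0},
    {"x": 0, "y": -1.9, "z": 0, "roll": -64, "fingers": 0}
  ]
}}

```text
time: 56.1
tool_pos: [539.2, 169.9, 94.9]
tcp_rot: [0.564, -0.563, -0.427, 0.427]
contact_force: [-1.9, 0.1, 6.1]
width: 21.4
```

Emit:
{"api": "jog_arm", "payload": {
  "series": [
    {"x": 0, "y": -0.2, "z": 0, "roll": 8, "fingers": 0},
    {"x": 0, "y": -0.5, "z": 0, "roll": 16, "fingers": 0},
    {"x": 0, "y": -0.8, "z": 0, "roll": 24, "fingers": 0},
    {"x": 0, "y": -1.1, "z": 0, "roll": 32, "fingers": 0},
    {"x": 0, "y": -1.4, "z": 0, "roll": 40, "fingers": 0},
    {"x": 0, "y": -1.6, "z": 0, "roll": 48, "fingers": 0},
    {"x": 0, "y": -1.9, "z": 0, "roll": 56, "fingers": 0},
    {"x": 0, "y": -2.2, "z": 0, "roll": 64, "fingers": 0}
  ]
}}

```text
time: 56.9
tool_pos: [538.7, 169.6, 96.7]
tcp_rot: [0.705, -0.704, -0.059, 0.06]
contact_force: [-0.3, 1.5, -5.2]
width: 21.2
```

Emit:
{"api": "jog_arm", "payload": {
  "series": [
    {"x": 0, "y": -0.2, "z": 0, "roll": -8, "fingers": 0},
    {"x": 0, "y": -0.5, "z": 0, "roll": -16, "fingers": 0},
    {"x": 0, "y": -0.8, "z": 0, "roll": -24, "fingers": 0},
    {"x": 0, "y": -1.1, "z": 0, "roll": -32, "fingers": 0},
    {"x": 0, "y": -1.4, "z": 0, "roll": -40, "fingers": 0},
    {"x": 0, "y": -1.6, "z": 0, "roll": -48, "fingers": 0},
    {"x": 0, "y": -1.9, "z": 0, "roll": -56, "fingers": 0},
    {"x": 0, "y": -2.2, "z": 0, "roll": -64, "fingers": 0}
  ]
}}

```text
time: 57.7
tool_pos: [539.2, 169.4, 99.0]
tcp_rot: [0.564, -0.564, -0.427, 0.427]
contact_force: [-0.5, -2.9, 7.8]
width: 21.2
```

```bash
python3 -c "
from h import *
show()
s=cam('scene');crop(s,320,190,100,80,8,'v4s2')"
```

```text
t 57.7 tcp [539.2 169.4  99. ] xax [2.706e-01 9.627e-01 4.000e-04] yax [ 3.e-04  4.e-04 -1.e+00] ang_x 74.3 w 21.2 F [-0.5 -2.9  7.8] T [-0.44  0.14 -0.02] j6 [ 0.28 -1.01]
```

View pics/v4s2.png

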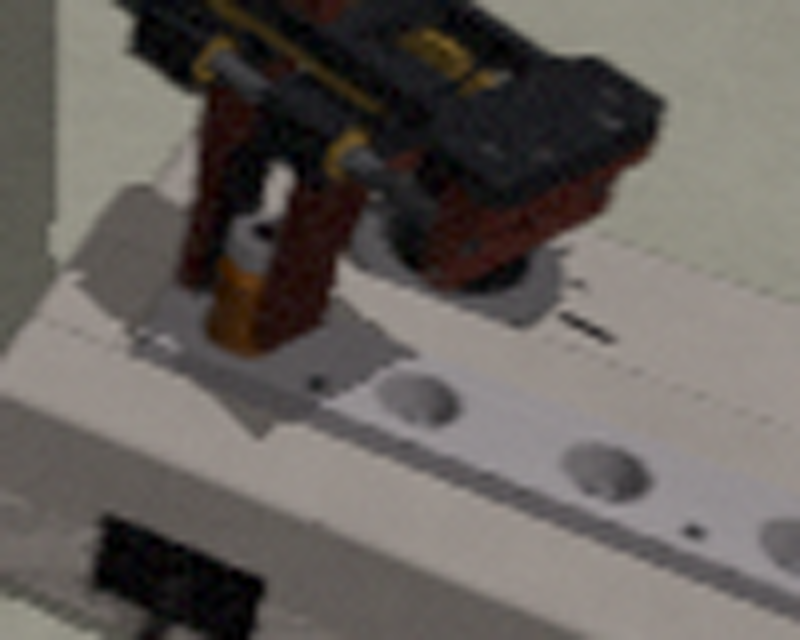

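Emit:
{"api": "jog_arm", "payload": {
  "series": [
    {"x": 0, "y": -0.2, "z": 0, "roll": 8, "fingers": 0},
    {"x": 0, "y": -0.5, "z": 0, "roll": 16, "fingers": 0},
    {"x": 0, "y": -0.8, "z": 0, "roll": 24, "fingers": 0},
    {"x": 0, "y": -1.1, "z": 0, "roll": 32, "fingers": 0},
    {"x": 0, "y": -1.4, "z": 0, "roll": 40, "fingers": 0},
    {"x": 0, "y": -1.6, "z": 0, "roll": 48, "fingers": 0},
    {"x": 0, "y": -1.9, "z": 0, "roll": 56, "fingers": 0},
    {"x": 0, "y": -2.2, "z": 0, "roll": 64, "fingers": 0}
  ]
}}

```text
time: 58.55
tool_pos: [538.8, 168.7, 100.6]
tcp_rot: [-0.704, 0.705, 0.058, -0.059]
contact_force: [-0.3, -2.7, -2.3]
width: 21.0
```

Emit:
{"api": "jog_arm", "payload": {
  "series": [
    {"x": 0, "y": -0.2, "z": 0, "roll": -8, "fingers": 0},
    {"x": 0, "y": -0.5, "z": 0, "roll": -16, "fingers": 0},
    {"x": 0, "y": -0.8, "z": 0, "roll": -24, "fingers": 0},
    {"x": 0, "y": -1.1, "z": 0, "roll": -32, "fingers": 0},
    {"x": 0, "y": -1.4, "z": 0, "roll": -40, "fingers": 0},
    {"x": 0, "y": -1.6, "z": 0, "roll": -48, "fingers": 0},
    {"x": 0, "y": -1.9, "z": 0, "roll": -56, "fingers": 0},
    {"x": 0, "y": -2.2, "z": 0, "roll": -64, "fingers": 0}
  ]
}}

```text
time: 59.35
tool_pos: [539.2, 168.5, 103.5]
tcp_rot: [-0.564, 0.564, 0.426, -0.427]
contact_force: [-0.2, -3.3, 5.9]
width: 21.3
```

Emit:
{"api": "jog_arm", "payload": {
  "series": [
    {"x": 0, "y": -0.2, "z": 0, "roll": 8, "fingers": 0},
    {"x": 0, "y": -0.5, "z": 0, "roll": 16, "fingers": 0},
    {"x": 0, "y": -0.8, "z": 0, "roll": 24, "fingers": 0},
    {"x": 0, "y": -1.1, "z": 0, "roll": 32, "fingers": 0},
    {"x": 0, "y": -1.4, "z": 0, "roll": 40, "fingers": 0},
    {"x": 0, "y": -1.6, "z": 0, "roll": 48, "fingers": 0},
    {"x": 0, "y": -1.9, "z": 0, "roll": 56, "fingers": 0},
    {"x": 0, "y": -2.2, "z": 0, "roll": 64, "fingers": 0}
  ]
}}

```text
time: 60.15
tool_pos: [539.2, 169.5, 106.8]
tcp_rot: [0.705, -0.704, -0.059, 0.058]
contact_force: [-4.2, 1.5, 12.2]
width: 21.4
```

Emit:
{"api": "jog_arm", "payload": {
  "series": [
    {"x": 0, "y": -0.2, "z": 0, "roll": -8, "fingers": 0},
    {"x": 0, "y": -0.5, "z": 0, "roll": -16, "fingers": 0},
    {"x": 0, "y": -0.8, "z": 0, "roll": -24, "fingers": 0},
    {"x": 0, "y": -1.1, "z": 0, "roll": -32, "fingers": 0},
    {"x": 0, "y": -1.4, "z": 0, "roll": -40, "fingers": 0},
    {"x": 0, "y": -1.6, "z": 0, "roll": -48, "fingers": 0},
    {"x": 0, "y": -1.9, "z": 0, "roll": -56, "fingers": 0},
    {"x": 0, "y": -2.2, "z": 0, "roll": -64, "fingers": 0}
  ]
}}

```text
time: 60.95
tool_pos: [539.1, 169.1, 107.8]
tcp_rot: [-0.564, 0.564, 0.426, -0.426]
contact_force: [-0.7, -1.7, 1.9]
width: 21.2
```

```bash
python3 -c "
from h import *
show()
s=cam('scene');crop(s,320,190,100,80,8,'v4s3')"
```

```text
t 60.95 tcp [539.1 169.1 107.8] xax [0.2733 0.9619 0.    ] yax [ 2.e-04 -0.e+00 -1.e+00] ang_x 74.14 w 21.2 F [-0.7 -1.7  1.9] T [-0.09  0.14 -0.02] j6 [ 0.28 -1.01]
```

View pics/v4s3.png

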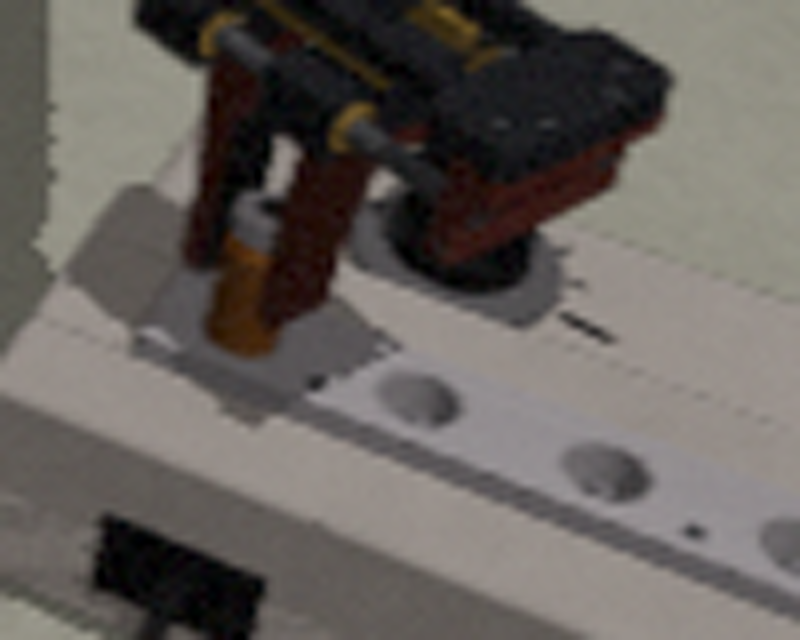

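Emit:
{"api": "jog_arm", "payload": {
  "series": [
    {"x": 0, "y": -3, "z": 0, "roll": 4, "fingers": 0},
    {"x": 0, "y": -6, "z": 0, "roll": 8, "fingers": 0},
    {"x": 0, "y": -9, "z": 0, "roll": 12, "fingers": 0},
    {"x": 0, "y": -12, "z": 0, "roll": 16, "fingers": 0},
    {"x": 0, "y": -16, "z": 0, "roll": 20, "fingers": 0},
    {"x": 0, "y": -22, "z": 0, "roll": 24, "fingers": 0},
    {"x": 0, "y": -45, "z": 0, "roll": 28, "fingers": 0},
    {"x": 0, "y": -80, "z": 0, "roll": 32, "fingers": 0}
  ]
}}

```text
time: 61.8
tool_pos: [537.5, 168.8, 186.3]
tcp_rot: [0.661, -0.661, -0.249, 0.252]
contact_force: [1.3, 0.5, -0.9]
width: 21.2
```

```bash
python3 -c "
from h import *
go(454.2,-316.5,185,-79)
s=cam('scene','sc4');t=cam('top','tp4')
crop(t,95,180,160,95,5,'t4')"
```

```text
x -384.0 y 2.3 z -308.1 roll 120.5
t 61.8 tcp [537.5 168.8 186.3] xax [ 0.7488  0.6628 -0.0041] yax [-0.0044 -0.0013 -1.    ] ang_x 41.51 w 21.2 F [ 1.3  0.5 -0.9] T [-0.04 -0.02 -0.07] j6 [ 0.28 -0.44]
```

View pics/sc4.png

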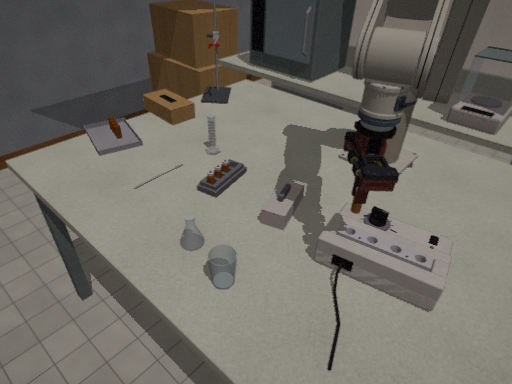

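View pics/t4.png

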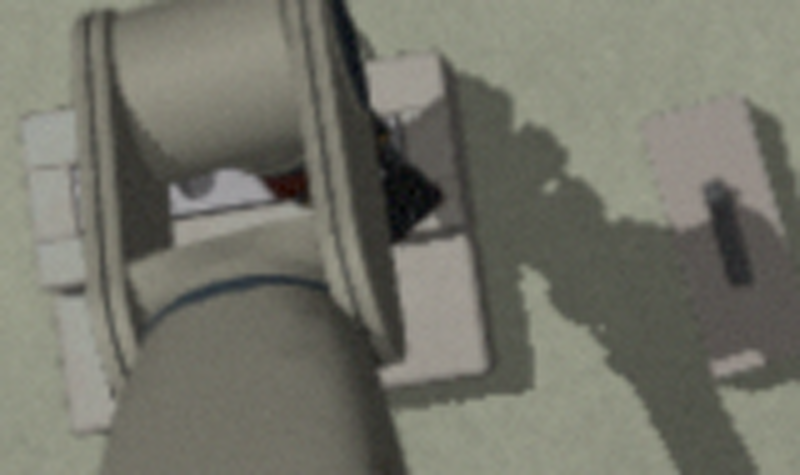

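Emit:
{"api": "jog_arm", "payload": {
  "series": [
    {"x": -20, "y": -4, "z": -16, "roll": 8, "fingers": 0},
    {"x": -46, "y": -4, "z": -36, "roll": 16, "fingers": 0},
    {"x": -72, "y": -4, "z": -57, "roll": 24, "fingers": 0},
    {"x": -98, "y": -4, "z": -78, "roll": 32, "fingers": 0},
    {"x": -124, "y": -4, "z": -99, "roll": 40, "fingers": 0},
    {"x": -150, "y": -4, "z": -120, "roll": 48, "fingers": 0},
    {"x": -176, "y": -4, "z": -141, "roll": 56, "fingers": 0},
    {"x": -202, "y": -4, "z": -162, "roll": 64, "fingers": 0}
  ]
}}

```text
time: 62.7
tool_pos: [496.5, -87.5, 190.9]
tcp_rot: [-0.693, 0.693, -0.138, 0.138]
contact_force: [0.2, 0.1, -0.1]
width: 21.1
```

```bash
python3 -c "
from h import *
go(454.2,-316.5,150,-79)"
```

```text
x 48.7 y 40.9 z -227.7 roll 56.5
t 62.7 tcp [496.5 -87.5 190.9] xax [ 9.236e-01 -3.834e-01 -6.000e-04] yax [-6.e-04  1.e-04 -1.e+00] ang_x -22.55 w 21.1 F [ 0.2  0.1 -0.1] T [-0.06  0.05  0.01] j6 [-0.2  0.2]
```

Emit:
{"api": "jog_arm", "payload": {
  "series": [
    {"x": 7, "y": 0, "z": -32, "roll": 8, "fingers": 0},
    {"x": 14, "y": 0, "z": -68, "roll": 16, "fingers": 0},
    {"x": 22, "y": 0, "z": -104, "roll": 24, "fingers": 0},
    {"x": 30, "y": 0, "z": -140, "roll": 32, "fingers": 0},
    {"x": 38, "y": 10, "z": -176, "roll": 40, "fingers": 0},
    {"x": 45, "y": 25, "z": -212, "roll": 48, "fingers": 0},
    {"x": 49, "y": 40, "z": -228.5, "roll": 56, "fingers": 0},
    {"x": 49, "y": 40, "z": -228.5, "roll": 57, "fingers": 0}
  ]
}}

```text
time: 63.5
tool_pos: [455.2, -317.7, 149.1]
tcp_rot: [-0.543, 0.544, -0.453, 0.451]
contact_force: [0.1, 0.4, 0.2]
width: 21.4
```

Emit:
{"api": "jog_arm", "payload": {
  "series": [
    {"x": 0, "y": 20, "z": 0, "roll": 0, "fingers": 0},
    {"x": 0, "y": 30, "z": 0, "roll": 0, "fingers": 0},
    {"x": 0, "y": 30, "z": 0, "roll": 0, "fingers": 0},
    {"x": 0, "y": 30, "z": 0, "roll": 0, "fingers": 0}
  ]
}}

```text
time: 63.9
tool_pos: [457.2, -315.9, 121.8]
tcp_rot: [0.546, -0.546, 0.45, -0.45]
contact_force: [-0.7, 0.1, -0.6]
width: 21.1
```

```bash
python3 -c "
from h import *
go(454.2,-316.5,78,-79)"
```

```text
x -0.0 y 43.8 z -3.0 roll 0.0
t 63.9 tcp [ 457.2 -315.9  121.8] xax [ 1.913e-01 -9.815e-01 -3.000e-04] yax [-2.e-04  2.e-04 -1.e+00] ang_x -78.97 w 21.1 F [-0.7  0.1 -0.6] T [-0.03  0.14  0.02] j6 [-0.63  0.75]
```

Emit:
{"api": "jog_arm", "payload": {
  "series": [
    {"x": 0, "y": 12, "z": -3, "roll": 0, "fingers": 0},
    {"x": 0, "y": 28, "z": -3, "roll": 0, "fingers": 0},
    {"x": 0, "y": 43, "z": -3, "roll": 0, "fingers": 0},
    {"x": 0, "y": 43, "z": -3, "roll": 0, "fingers": 0},
    {"x": 0, "y": 43, "z": -3, "roll": 0, "fingers": 0}
  ]
}}

```text
time: 64.4
tool_pos: [453.9, -316.9, 78.3]
tcp_rot: [-0.546, 0.546, -0.45, 0.45]
contact_force: [-0.2, 0.5, -1.1]
width: 21.2
```

```bash
python3 -c "
from h import *
go(454.2,-316.5,42,-79)
s=cam('scene');crop(s,190,130,60,60,10,'c6s')"
```

```text
x -0.3 y 36.3 z 0.4 roll -0.0
t 64.4 tcp [ 453.9 -316.9   78.3] xax [ 1.905e-01 -9.817e-01 -6.000e-04] yax [-7.e-04  5.e-04 -1.e+00] ang_x -79.02 w 21.2 F [-0.2  0.5 -1.1] T [0.02 0.18 0.05] j6 [-0.63  0.75]
```

View pics/c6s.png

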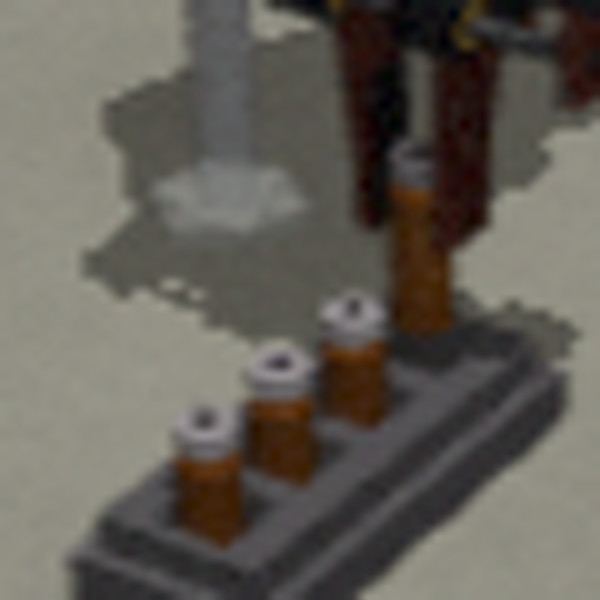

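Emit:
{"api": "jog_arm", "payload": {
  "series": [
    {"x": -0.2, "y": 8, "z": 0.2, "roll": 0, "fingers": 0},
    {"x": -0.2, "y": 16, "z": 0.2, "roll": 0, "fingers": 0},
    {"x": -0.2, "y": 24, "z": 0.2, "roll": 0, "fingers": 0},
    {"x": -0.2, "y": 32, "z": 0.2, "roll": 0, "fingers": 0},
    {"x": -0.2, "y": 36, "z": 0.2, "roll": 0, "fingers": 0},
    {"x": -0.2, "y": 36, "z": 0.2, "roll": 0, "fingers": 0}
  ]
}}

```text
time: 65.05
tool_pos: [453.7, -316.6, 41.7]
tcp_rot: [-0.545, 0.546, -0.45, 0.449]
contact_force: [0.8, 0.1, -0.8]
width: 21.1
```

Emit:
{"api": "jog_arm", "payload": {
  "series": [
    {"x": 0, "y": 1.5, "z": 0, "roll": 0, "fingers": 0},
    {"x": 0, "y": 3, "z": 0, "roll": 0, "fingers": 0},
    {"x": 0, "y": 4.5, "z": 0, "roll": 0, "fingers": 0},
    {"x": 0, "y": 4.5, "z": 0, "roll": 0, "fingers": 0}
  ]
}}

```text
time: 65.45
tool_pos: [454.6, -317.1, 38.9]
tcp_rot: [0.546, -0.545, 0.45, -0.45]
contact_force: [-0.7, 2.4, 6.8]
width: 21.3
```

Contact at the floor. Release, rise, and move clear to measure the lid.

Emit:
{"api": "jog_arm", "payload": {
  "series": [
    {"x": 0, "y": 0, "z": 0, "roll": 0, "fingers": 45},
    {"x": 0, "y": 0, "z": 0, "roll": 0, "fingers": 45},
    {"x": 0, "y": 0, "z": 0, "roll": 0, "fingers": 45},
    {"x": 0, "y": -20, "z": 0, "roll": 0, "fingers": 50},
    {"x": 0, "y": -50, "z": 0, "roll": 0, "fingers": 50},
    {"x": 0, "y": -90, "z": 0, "roll": 0, "fingers": 50},
    {"x": 0, "y": -130, "z": 0, "roll": 0, "fingers": 50}
  ]
}}

```text
time: 66.15
tool_pos: [453.7, -316.6, 168.9]
tcp_rot: [-0.545, 0.546, -0.45, 0.449]
contact_force: [1.9, -1.3, 0.6]
width: 49.7
```

```bash
python3 -c "
from h import *
show()
s=cam('scene');t=cam('top')
crop(s,180,130,135,110,6,'e1s');crop(t,215,180,130,85,6,'e1t')"
```

```text
t 66.15 tcp [ 453.7 -316.6  168.9] xax [ 0.1904 -0.9817 -0.001 ] yax [-1.1e-03  8.0e-04 -1.0e+00] ang_x -79.03 w 49.7 F [ 1.9 -1.3  0.6] T [-0.08  0.09 -0.  ] j6 [-0.63  0.75]
```

View pics/e1s.png

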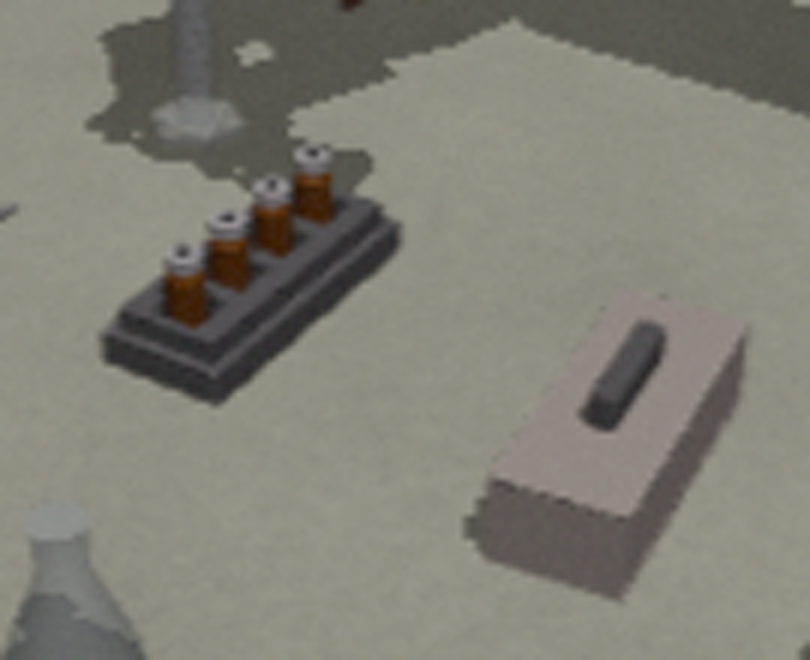

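View pics/e1t.png

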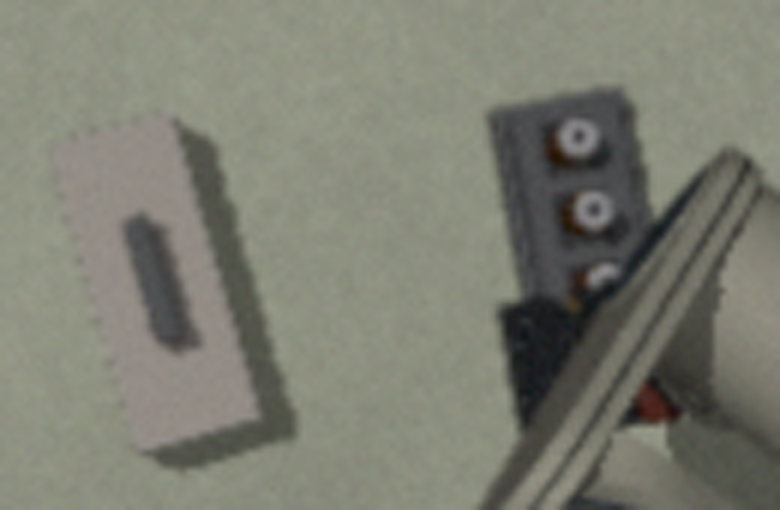

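```bash
python3 -c "
from h import *
s=cam('scene');t=cam('top')
def T(p):return (np.array(p,float)+.5)/6-.5+[215,180]
def S(p):return (np.array(p,float)+.5)/6-.5+[180,130]
def rep(n,P):
    # P ordered: end1a,end1b,end2a,end2b
    P=P[:,:2];c=P.mean(0);d=(P[0]+P[1])/2-(P[2]+P[3])/2;w=P[0]-P[1]
    print(n,'c',c.round(1),'yaw',np.degrees(np.arctan2(d[1],d[0])).round(2),'L',np.linalg.norm(d).round(1),'W',np.linalg.norm(w).round(1))
rep('lid top',plane(t,T([(52,147),(177,118),(262,418),(140,452)]),52))
rep('lid scene',plane(s,S([(488,477),(628,517),(748,325),(615,292)]),52))
P=plane(t,T([(125,220),(153,212),(198,347),(168,352)]),74);rep('ridge top?',P)
rep('ridge scene',plane(s,S([(580,403),(610,410),(663,330),(636,320)]),74))
rep('box upper scene z34',plane(s,S([(125,307),(213,340),(380,207),(292,172)]),34))
rep('box ledge scene z22',plane(s,S([(103,335),(217,373),(400,230),(290,195)]),22))
# caps
ct=T([(578,137),(594,212)]);cs=S([(183,252),(229,218),(273,187),(315,154)])
print(plane(t,ct,68).round(1));print(plane(s,cs,68).round(1))
"
```

```text
lid top c [492.3 -66.8] yaw 16.82 L 170.1 W 69.7
lid scene c [497.1 -65.1] yaw 17.45 L 169.7 W 68.1
ridge top? c [491.5 -68.7] yaw 19.09 L 74.9 W 15.5
ridge scene c [501.2 -63.9] yaw 17.49 L 74.0 W 14.5
box upper scene z34 c [ 511.8 -305.8] yaw 11.35 L 159.5 W 56.4
box ledge scene z22 c [ 517.4 -300.1] yaw 9.47 L 169.0 W 70.2
[[ 573.2 -292.4   68. ]
 [ 532.7 -301.1   68. ]]
[[ 573.1 -294.9   68. ]
 [ 533.9 -302.    68. ]
 [ 495.6 -307.9   68. ]
 [ 454.7 -316.5   68. ]]
```

```bash
python3 -c "
from h import *
s=cam('scene');t=cam('top')
for c in(s,t):print((-c['R'].T@c['t']).round(0))
crop(t,220,195,42,62,12,'lidt');crop(s,250,170,62,62,10,'lids')
"
```

```text
[1175.  408.  661.]
[ 411.  -80. 1636.]
```

View pics/lidt.png

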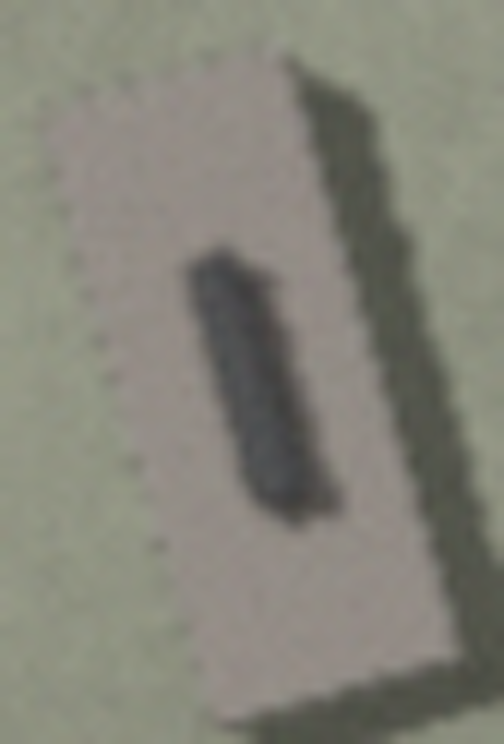

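View pics/lids.png

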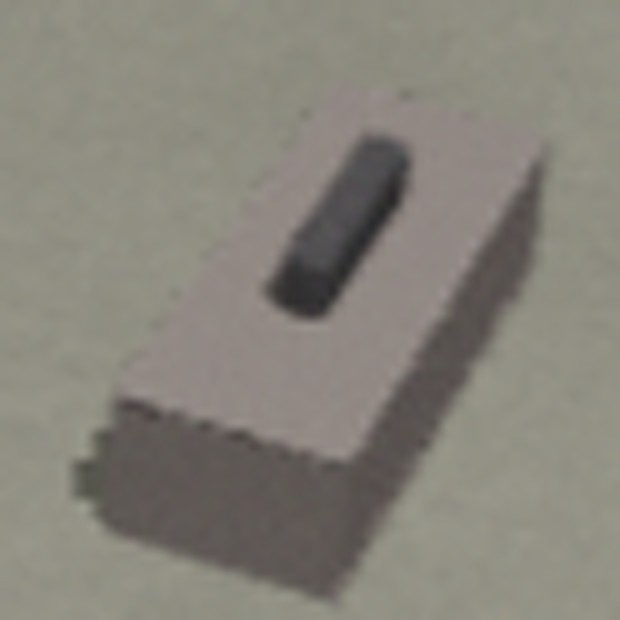

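```bash
python3 -c "
from h import *
s=cam('scene');t=cam('top')
def T(p):return (np.array(p,float)+.5)/12-.5+[220,195]
def S(p):return (np.array(p,float)+.5)/10-.5+[250,170]
def rep(n,P):
    P=P[:,:2];c=P.mean(0);d=(P[0]+P[1])/2-(P[2]+P[3])/2;w=P[0]-P[1]
    print(n,'c',c.round(1),'yaw',np.degrees(np.arctan2(d[1],d[0])).round(2),'L',np.linalg.norm(d).round(1),'W',np.linalg.norm(w).round(1))
rep('lid top',plane(t,T([(48,118),(285,55),(462,660),(218,722)]),52))
rep('lid scene',plane(s,S([(118,395),(348,462),(548,135),(335,88)]),52))
a=T([(255,385)]);b=S([(352,204)]);print('ridge',plane(t,a,74),plane(s,b,74),tri(t,a[0],s,b[0]))
a=T([(253,389)]);b=S([(337,270)]);print('lid',tri(t,a[0],s,b[0]))
# predicted silhouettes for a hypothesis
def rect(c,yaw,L,W,z):
    u=np.array([np.cos(yaw),np.sin(yaw)]);v=np.array([-u[1],u[0]])
    return [[*(np.array(c)+i*L/2*u+j*W/2*v),z] for i,j in((1,1),(1,-1),(-1,-1),(-1,1))]
for c in([494.7,-66.],):
  y=np.radians(17.3)
  print('T',((proj(t,rect(c,y,174,70,52))-[220,195]+.5)*12).round(0).tolist(),((proj(t,rect(c,y,70,16,74))-[220,195]+.5)*12).round(0).tolist())
  print('S',((proj(s,rect(c,y,174,70,52))-[250,170]+.5)*10).round(0).tolist(),((proj(s,rect(c,y,70,16,74))-[250,170]+.5)*10).round(0).tolist())
  print('S bottom',((proj(s,rect(c,y,174,70,0))-[250,170]+.5)*10).round(0).tolist())
"
```

```text
lid top c [492.1 -66. ] yaw 16.88 L 170.0 W 66.6
lid scene c [495.6 -64.7] yaw 17.32 L 171.6 W 67.4
ridge [[491.67032786 -66.77761489  74.        ]] [[496.92442416 -62.30598779  74.        ]] (array([491.69545898, -66.41160409,  69.2909534 ]), np.float64(0.785267998967533))
lid (array([492.70236078, -66.96297591,  45.48549889]), np.float64(2.302814594103299))
T [[39.0, 108.0], [287.0, 35.0], [470.0, 651.0], [220.0, 725.0]] [[187.0, 257.0], [244.0, 240.0], [319.0, 492.0], [261.0, 509.0]]
S [[349.0, 464.0], [112.0, 392.0], [335.0, 79.0], [549.0, 136.0]] [[330.0, 269.0], [277.0, 254.0], [363.0, 127.0], [415.0, 141.0]]
S bottom [[335.0, 607.0], [105.0, 534.0], [323.0, 214.0], [531.0, 272.0]]
```

```bash
python3 -c "
from h import *
go(493.5,-65.8,120,-72.9)"
```

```text
x -238.1 y 46.8 z 87.2 roll -6.1
t 66.55 tcp [ 453.3 -316.3  166.5] xax [ 0.1904 -0.9817 -0.0021] yax [-0.0024  0.0017 -1.    ] ang_x -79.02 w 49.9 F [ 0.9 -0.3  0.7] T [-0.04  0.15 -0.04] j6 [-0.63  0.75]
```

Emit:
{"api": "jog_arm", "payload": {
  "series": [
    {"x": -30, "y": 0, "z": 11, "roll": -2, "fingers": 50},
    {"x": -70, "y": 0, "z": 26, "roll": -4, "fingers": 50},
    {"x": -110, "y": 0, "z": 41, "roll": -6, "fingers": 50},
    {"x": -150, "y": 0, "z": 56, "roll": -6, "fingers": 50},
    {"x": -190, "y": 10, "z": 70, "roll": -6, "fingers": 50},
    {"x": -225, "y": 25, "z": 83, "roll": -6, "fingers": 50},
    {"x": -238, "y": 45, "z": 87, "roll": -6, "fingers": 50},
    {"x": -238, "y": 47, "z": 87, "roll": -6, "fingers": 50}
  ]
}}

```text
time: 67.35
tool_pos: [492.2, -64.6, 118.3]
tcp_rot: [-0.568, 0.57, -0.422, 0.418]
contact_force: [-1.0, 0.6, 0.0]
width: 49.9
```

Emit:
{"api": "jog_arm", "payload": {
  "series": [
    {"x": 0, "y": 0, "z": 0, "roll": 0, "fingers": 50},
    {"x": 0, "y": 0, "z": 0, "roll": 0, "fingers": 50}
  ]
}}

```text
time: 67.55
tool_pos: [494.5, -67.6, 121.3]
tcp_rot: [-0.568, 0.568, -0.421, 0.421]
contact_force: [-0.9, 0.5, -0.7]
width: 50.3
```

```bash
python3 -c "
from h import *
go(493.5,-65.8,55,-72.9)"
```

```text
x -2.0 y 66.3 z -0.4 roll -0.2
t 67.55 tcp [494.5 -67.6 121.3] xax [ 2.911e-01 -9.567e-01  1.000e-04] yax [-0.e+00 -1.e-04 -1.e+00] ang_x -73.08 w 50.3 F [-0.9  0.5 -0.7] T [-0.06  0.11 -0.  ] j6 [-0.16  1.12]
```

Emit:
{"api": "jog_arm", "payload": {
  "series": [
    {"x": -2, "y": 15, "z": -0.4, "roll": 0, "fingers": 50},
    {"x": -2, "y": 35, "z": -0.4, "roll": 0, "fingers": 50},
    {"x": -2, "y": 55, "z": -0.4, "roll": 0, "fingers": 50},
    {"x": -2, "y": 65.5, "z": -0.4, "roll": 0, "fingers": 50},
    {"x": -2, "y": 65.5, "z": -0.4, "roll": 0, "fingers": 50},
    {"x": -2, "y": 65.5, "z": -0.4, "roll": 0, "fingers": 50}
  ]
}}

```text
time: 68.15
tool_pos: [493.7, -65.4, 56.1]
tcp_rot: [0.568, -0.568, 0.421, -0.421]
contact_force: [0.2, 0.0, 0.3]
width: 50.1
```

```bash
python3 -c "
from h import *
go(493.5,-65.8,55,-72.9)
s=cam('scene');crop(s,245,150,75,80,8,'l1')"
```

```text
x 0.3 y 1.1 z -0.3 roll -0.2
t 68.15 tcp [493.7 -65.4  56.1] xax [ 2.912e-01 -9.567e-01  3.000e-04] yax [ 6.e-04 -1.e-04 -1.e+00] ang_x -73.07 w 50.1 F [0.2 0.  0.3] T [ 0.01  0.1  -0.04] j6 [-0.16  1.12]
```

View pics/l1.png

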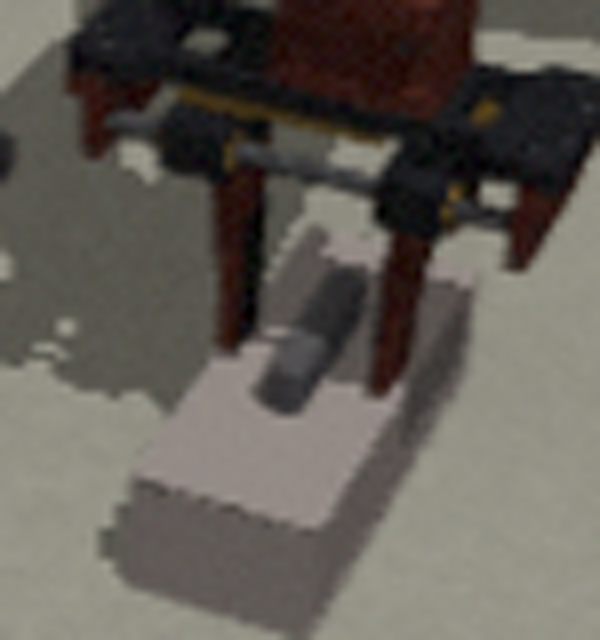

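Emit:
{"api": "jog_arm", "payload": {
  "series": [
    {"x": 0, "y": 0.5, "z": 0, "roll": 0, "fingers": 0},
    {"x": 0, "y": 0.5, "z": 0, "roll": 0, "fingers": 0},
    {"x": 0, "y": 0.5, "z": 0, "roll": 0, "fingers": 0},
    {"x": 0, "y": 0.5, "z": 0, "roll": 0, "fingers": 0},
    {"x": 0, "y": 0.5, "z": 0, "roll": 0, "fingers": 0},
    {"x": 0, "y": 0.5, "z": 0, "roll": 0, "fingers": 0},
    {"x": 0, "y": 0.5, "z": 0, "roll": 0, "fingers": 0}
  ]
}}

```text
time: 68.9
tool_pos: [493.4, -64.8, 55.2]
tcp_rot: [0.568, -0.568, 0.421, -0.421]
contact_force: [-1.8, 0.1, 3.1]
width: 15.8
```

Emit:
{"api": "jog_arm", "payload": {
  "series": [
    {"x": 0, "y": -20, "z": 0, "roll": 0, "fingers": 0},
    {"x": 0, "y": -50, "z": 0, "roll": 0, "fingers": 0},
    {"x": 0, "y": -80, "z": 0, "roll": 0, "fingers": 0},
    {"x": 0, "y": -110, "z": 0, "roll": 0, "fingers": 0},
    {"x": 0, "y": -110, "z": 0, "roll": 0, "fingers": 0},
    {"x": 0, "y": -110, "z": 0, "roll": 0, "fingers": 0}
  ]
}}

```text
time: 69.5
tool_pos: [493.2, -64.8, 165.0]
tcp_rot: [0.568, -0.568, 0.42, -0.421]
contact_force: [-0.5, -0.1, -1.4]
width: 15.8
```

```bash
python3 -c "
from h import *
go(512.8,-304.8,150,-78.9)
s=cam('scene');t=cam('top');crop(s,245,110,85,90,7,'l2');crop(t,215,185,80,80,8,'l2t')"
```

```text
x 235.2 y 15.0 z -51.4 roll 5.9
t 69.5 tcp [493.2 -64.8 165. ] xax [ 2.920e-01 -9.564e-01  3.000e-04] yax [ 7.e-04 -1.e-04 -1.e+00] ang_x -73.02 w 15.8 F [-0.5 -0.1 -1.4] T [-0.02  0.22 -0.04] j6 [-0.15  1.12]
```

View pics/l2.png

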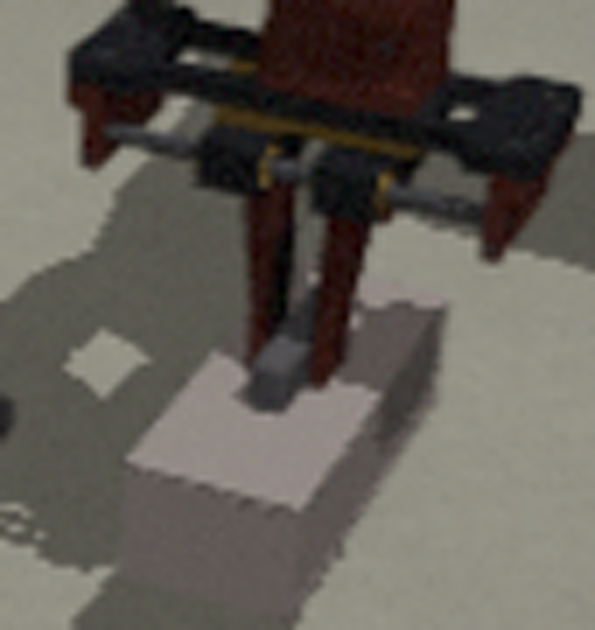

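View pics/l2t.png

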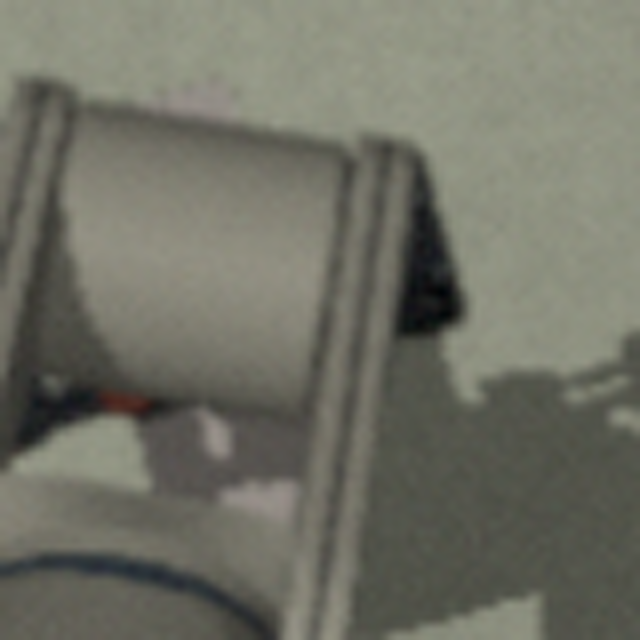

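```bash
python3 -c "
from h import *
s=cam('scene')
def S(p):return (np.array(p,float)+.5)/7-.5+[245,110]
P=plane(s,S([(128,460),(305,507),(447,300)]),162)[:,:2];print(P.round(1))
tcp=r.read_state()['tool_pos'][:2]
y=np.radians(17.0);u=np.array([np.cos(y),np.sin(y)]);v=np.array([-u[1],u[0]])
for p,(i,j) in zip(P,((87,-35),(87,35),(-87,35))):
    c=p-i*u-j*v;d=c-tcp;print('centre',c.round(1),'rel u,v',(d@u).round(1),(d@v).round(1))
"
```

```text
[[586.3 -72.7]
 [565.4  -6.7]
 [405.5 -56. ]]
centre [492.9 -64.7] rel u,v 0.7 -0.2
centre [492.5 -65.6] rel u,v 0.0 -1.0
centre [499. -64.] rel u,v 6.7 -1.3
```

Emit:
{"api": "jog_arm", "payload": {
  "series": [
    {"x": 30, "y": 0, "z": -7, "roll": 1, "fingers": 0},
    {"x": 70, "y": 0, "z": -15, "roll": 2, "fingers": 0},
    {"x": 110, "y": 0, "z": -24, "roll": 3, "fingers": 0},
    {"x": 150, "y": 0, "z": -33, "roll": 4, "fingers": 0},
    {"x": 190, "y": 0, "z": -42, "roll": 5, "fingers": 0},
    {"x": 220, "y": 0, "z": -48, "roll": 5.9, "fingers": 0},
    {"x": 235, "y": 0, "z": -51, "roll": 5.9, "fingers": 0},
    {"x": 235, "y": 0, "z": -51, "roll": 5.9, "fingers": 0}
  ]
}}

```text
time: 70.45
tool_pos: [512.7, -305.6, 163.7]
tcp_rot: [-0.545, 0.546, -0.45, 0.449]
contact_force: [-0.7, -0.2, -1.8]
width: 16.1
```

Emit:
{"api": "jog_arm", "payload": {
  "series": [
    {"x": 0, "y": 15, "z": 0, "roll": 0, "fingers": 0},
    {"x": 0, "y": 30, "z": 0, "roll": 0, "fingers": 0},
    {"x": 0, "y": 30, "z": 0, "roll": 0, "fingers": 0},
    {"x": 0, "y": 30, "z": 0, "roll": 0, "fingers": 0}
  ]
}}

```text
time: 70.85
tool_pos: [512.7, -303.1, 134.1]
tcp_rot: [-0.546, 0.546, -0.45, 0.448]
contact_force: [0.2, -0.4, -1.3]
width: 16.1
```

```bash
python3 -c "
from h import *
go(512.3,-304.9,135,-78.9)
s=cam('scene');crop(s,175,80,105,120,6,'l3')"
```

```text
x 1.6 y -0.9 z -0.7 roll 0.1
t 70.85 tcp [ 512.7 -303.1  134.1] xax [ 0.1934 -0.9811 -0.0015] yax [-0.0019  0.0012 -1.    ] ang_x -78.85 w 16.1 F [ 0.2 -0.4 -1.3] T [0.02 0.12 0.01] j6 [-0.55  0.82]
```

View pics/l3.png

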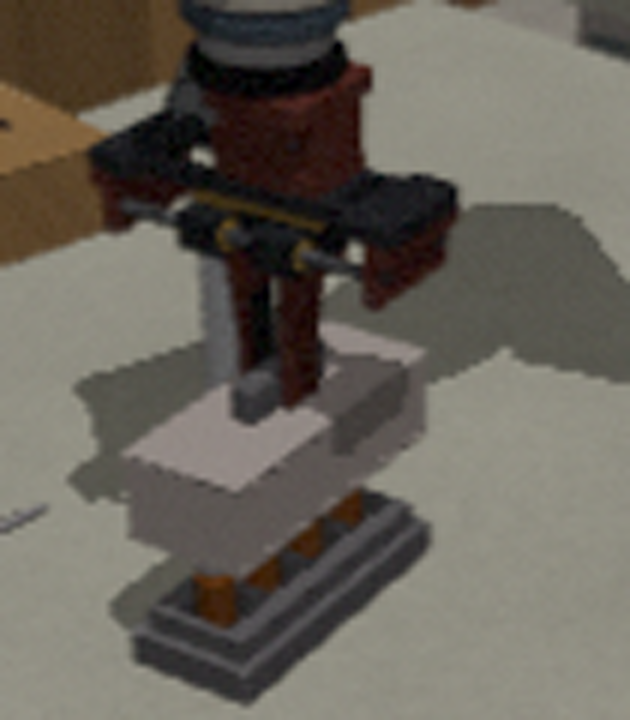

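Emit:
{"api": "jog_arm", "payload": {
  "series": [
    {"x": 1.6, "y": 0, "z": -0.5, "roll": 0, "fingers": 0},
    {"x": 1.6, "y": 0, "z": -0.5, "roll": 0, "fingers": 0},
    {"x": 1.6, "y": 0, "z": -0.5, "roll": 0, "fingers": 0}
  ]
}}

```text
time: 71.2
tool_pos: [513.2, -306.4, 135.5]
tcp_rot: [0.546, -0.546, 0.449, -0.45]
contact_force: [-0.2, -0.0, -1.2]
width: 15.7
```

```bash
python3 -c "
from h import *
go(512.3,-304.9,135,-78.9)
s=cam('scene');crop(s,190,135,62,66,11,'l4')"
```

```text
x -1.6 y 0.5 z -0.6 roll -0.0
t 71.2 tcp [ 513.2 -306.4  135.5] xax [ 1.920e-01 -9.814e-01  6.000e-04] yax [ 7.e-04 -4.e-04 -1.e+00] ang_x -78.93 w 15.7 F [-0.2 -0.  -1.2] T [-0.05  0.12  0.07] j6 [-0.56  0.82]
```

View pics/l4.png

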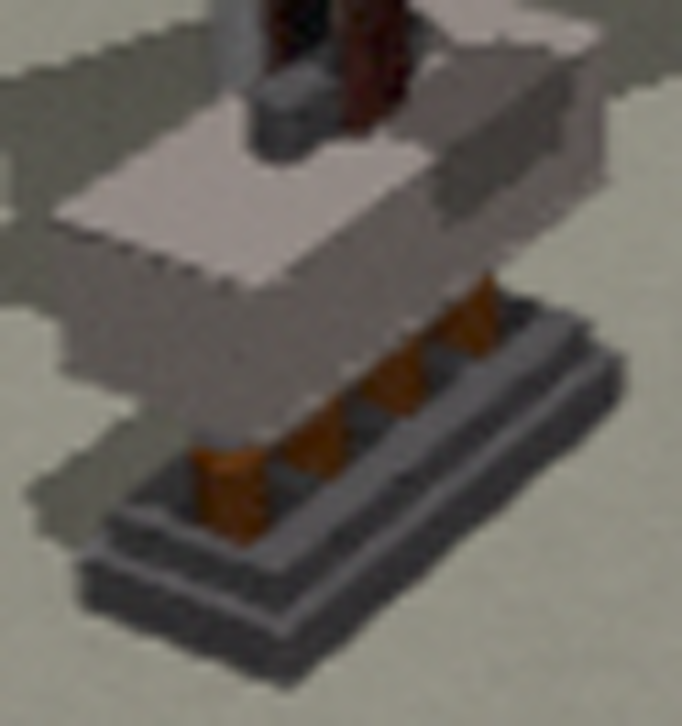

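```bash
python3 -c "
from h import *
s=cam('scene')
def S(p):return (np.array(p,float)+.5)/11-.5+[190,135]
tcp=r.read_state()['tool_pos'][:2];print(tcp)
y=np.radians(11.1);u=np.array([np.cos(y),np.sin(y)]);v=np.array([-u[1],u[0]])
for n,pts,z,L,W in(('lid',[(52,212),(257,288),(605,32)],132.5,174,70),('up',[(110,512),(268,572),(592,328)],34,164,60),('ledge',[(80,562),(285,632),(628,365)],22,180,76)):
    P=plane(s,S(pts),z)[:,:2]
    print(n,'len',np.linalg.norm(P[1]-P[2]).round(1),'wid',np.linalg.norm(P[1]-P[0]).round(1),'yaw',np.degrees(np.arctan2(*(P[1]-P[2])[::-1])).round(1),np.degrees(np.arctan2(*(P[1]-P[0])[::-1])).round(1)-90, 'centre (diag)',((P[0]+P[2])/2).round(1), 'uv rel tcp',((P[0]+P[2])/2-tcp)@u,((P[0]+P[2])/2-tcp)@v)
"
```

```text
[ 513.09149444 -306.33402267]
lid len 173.0 wid 69.8 yaw 11.2 9.400000000000006 centre (diag) [ 514.6 -306.6] uv rel tcp 1.4741021377679246 -0.5400536799506096
up len 159.5 wid 55.4 yaw 8.5 11.299999999999997 centre (diag) [ 514.5 -302.9] uv rel tcp 2.052197231576617 3.0749573812981112
ledge len 171.2 wid 69.3 yaw 8.7 14.299999999999997 centre (diag) [ 517.3 -298.5] uv rel tcp 5.5844521249890064 6.838401645760033
```

```bash
cat > ov.py <<'E'
from h import *
import sys
def rect(c,yaw,L,W,z):
    y=np.radians(yaw);u=np.array([np.cos(y),np.sin(y)]);v=np.array([-u[1],u[0]])
    return [[*(np.array(c)+i*L/2*u+j*W/2*v),z] for i,j in((1,1),(1,-1),(-1,-1),(-1,1))]
def ov(c,im,rs,x0,y0,w,h,k,name):
    o=cv2.resize(im[y0:y0+h,x0:x0+w],None,fx=k,fy=k,interpolation=cv2.INTER_CUBIC)
    for R,col in rs:
        p=((proj(c,R)-[x0,y0]+.5)*k-.5);cv2.polylines(o,[np.round(p*16).astype(np.int32).reshape(-1,1,2)],True,col,1,cv2.LINE_AA,4)
    cv2.imwrite(f"pics/{name}.png",o)
E
python3 - <<'E'
from ov import *
s=cam('scene');t=cam('top')
c=[512.8,-304.8];y=11.1
u=np.array([np.cos(np.radians(y)),np.sin(np.radians(y))])
rs=[(rect(c,y,180,76,22),(0,255,0)),(rect(c,y,164,60,34),(0,0,255)),(rect(c,y,180,76,0),(255,0,0))]+[(rect(np.array(c)+k*u,y,28,28,34),(0,255,255)) for k in(-60,-20,20,60)]
ov(s,cv2.imread('pics/scene0.png'),rs,190,150,62,50,12,'ovs');ov(t,cv2.imread('pics/top0.png'),rs,290,188,45,70,8,'ovt')
E
```

```text
(no output)
```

View pics/ovs.png

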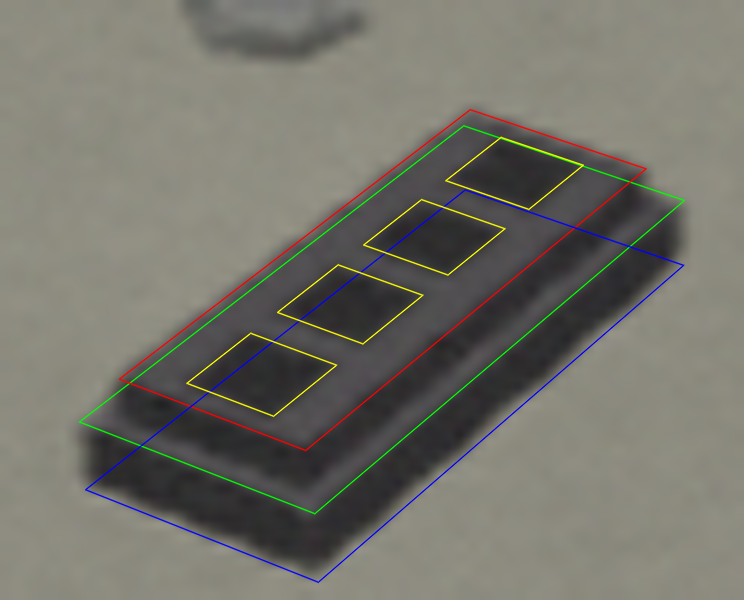

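View pics/ovt.png

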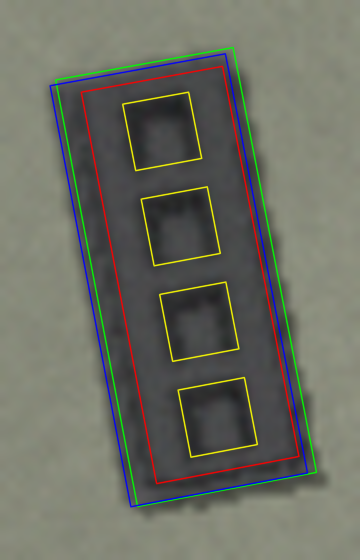

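Run:
```python
from ov import *
s=cam('scene');tcp,R=tool();z=tcp['tool_pos'][2];p=tcp['tool_pos'][:2]
y=11.07;u=np.array([np.cos(np.radians(y)),np.sin(np.radians(y))])
rs=[]
for d,col in((0,(0,255,0)),(2,(0,0,255))):
    c=p+d*u;rs+=[(rect(c,y,174,70,z-3),col),(rect(c,y,174,70,z-55),col)]
ov(s,s['image'],rs,188,130,68,56,11,'ovl')
```

```text
(no output)
```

View pics/ovl.png

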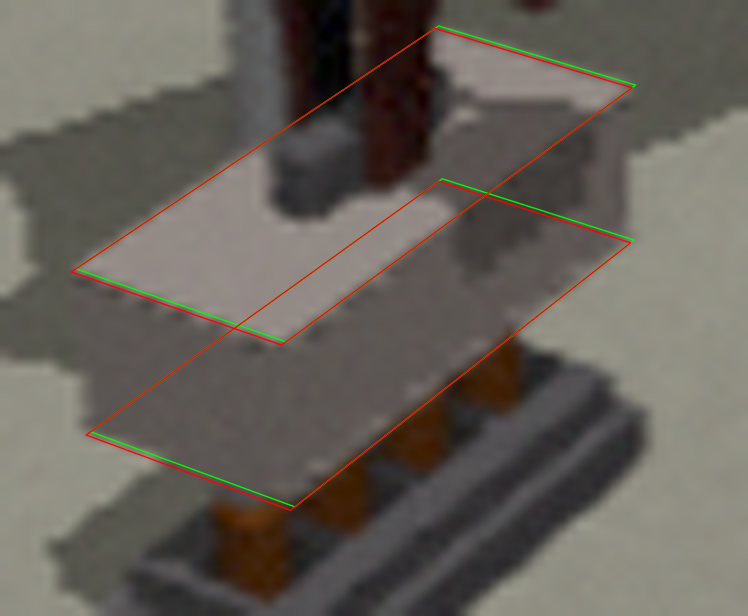

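Emit:
{"api": "jog_arm", "payload": {
  "series": [
    {"x": -1, "y": 10, "z": -0.8, "roll": 0, "fingers": 0},
    {"x": -1, "y": 20, "z": -0.8, "roll": 0, "fingers": 0},
    {"x": -1, "y": 30, "z": -0.8, "roll": 0, "fingers": 0},
    {"x": -1, "y": 38, "z": -0.8, "roll": 0, "fingers": 0},
    {"x": -1, "y": 38, "z": -0.8, "roll": 0, "fingers": 0},
    {"x": -1, "y": 38, "z": -0.8, "roll": 0, "fingers": 0}
  ]
}}

```text
time: 72.05
tool_pos: [511.9, -305.3, 96.7]
tcp_rot: [-0.546, 0.546, -0.45, 0.449]
contact_force: [-0.2, 0.4, -0.8]
width: 15.9
```

Run:
```python
from ov import *
go(512,-305,92,-78.9)
s=cam('scene');tcp,R=tool();z=tcp['tool_pos'][2];p=tcp['tool_pos'][:2]
y=11.1;u=np.array([np.cos(np.radians(y)),np.sin(np.radians(y))])
c=p+.8*u;rs=[(rect(c,y,174,70,z-3),(0,0,255)),(rect(c,y,174,70,z-55),(0,0,255)),(rect([512.8,-304.8],y,180,76,22),(0,255,0)),(rect([512.8,-304.8],y,164,60,34),(0,255,255))]
ov(s,s['image'],rs,188,130,68,70,9,'ovl2')
```

```text
x -0.3 y 4.7 z 0.2 roll -0.0
t 72.05 tcp [ 511.9 -305.3   96.7] xax [ 1.922e-01 -9.814e-01 -5.000e-04] yax [-6.e-04  4.e-04 -1.e+00] ang_x -78.92 w 15.9 F [-0.2  0.4 -0.8] T [-0.04  0.15  0.03] j6 [-0.56  0.82]
```

View pics/ovl2.png

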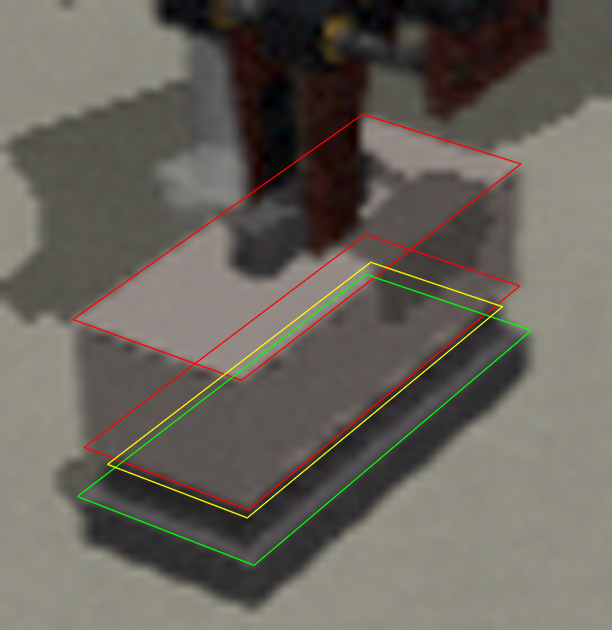

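Well aligned. Lower in small steps while watching the force.

Emit:
{"api": "jog_arm", "payload": {
  "series": [
    {"x": 0, "y": 2, "z": 0, "roll": 0, "fingers": 0},
    {"x": 0, "y": 4, "z": 0, "roll": 0, "fingers": 0},
    {"x": 0, "y": 6, "z": 0, "roll": 0, "fingers": 0},
    {"x": 0, "y": 8, "z": 0, "roll": 0, "fingers": 0},
    {"x": 0, "y": 10, "z": 0, "roll": 0, "fingers": 0},
    {"x": 0, "y": 10, "z": 0, "roll": 0, "fingers": 0}
  ]
}}

```text
time: 72.7
tool_pos: [511.8, -305.3, 86.7]
tcp_rot: [-0.546, 0.546, -0.45, 0.449]
contact_force: [0.6, 0.3, -2.5]
width: 15.8
```

```bash
python3 -c "
from h import *
go(512,-305,77,-78.9)"
```

```text
x -0.2 y 9.7 z 0.3 roll -0.0
t 72.7 tcp [ 511.8 -305.3   86.7] xax [ 1.921e-01 -9.814e-01 -4.000e-04] yax [-5.e-04  3.e-04 -1.e+00] ang_x -78.92 w 15.8 F [ 0.6  0.3 -2.5] T [-0.01  0.14 -0.04] j6 [-0.56  0.82]
```

Emit:
{"api": "jog_arm", "payload": {
  "series": [
    {"x": 0, "y": 2, "z": 0, "roll": 0, "fingers": 0},
    {"x": 0, "y": 4, "z": 0, "roll": 0, "fingers": 0},
    {"x": 0, "y": 6, "z": 0, "roll": 0, "fingers": 0},
    {"x": 0, "y": 8, "z": 0, "roll": 0, "fingers": 0},
    {"x": 0, "y": 8, "z": 0, "roll": 0, "fingers": 0}
  ]
}}

```text
time: 73.2
tool_pos: [511.8, -305.2, 78.7]
tcp_rot: [-0.546, 0.546, -0.45, 0.449]
contact_force: [-0.3, -0.2, -1.3]
width: 16.2
```

Emit:
{"api": "jog_arm", "payload": {
  "series": [
    {"x": 0, "y": 1, "z": 0, "roll": 0, "fingers": 0},
    {"x": 0, "y": 2, "z": 0, "roll": 0, "fingers": 0},
    {"x": 0, "y": 2.3, "z": 0, "roll": 0, "fingers": 0},
    {"x": 0, "y": 2.3, "z": 0, "roll": 0, "fingers": 0}
  ]
}}

```text
time: 73.6
tool_pos: [512.1, -305.4, 77.2]
tcp_rot: [0.546, -0.546, 0.449, -0.45]
contact_force: [-1.2, 1.2, 4.7]
width: 15.6
```

Emit:
{"api": "jog_arm", "payload": {
  "series": [
    {"x": 0, "y": 0.7, "z": 0, "roll": 0, "fingers": 0},
    {"x": 0, "y": 0.7, "z": 0, "roll": 0, "fingers": 0}
  ]
}}

```text
time: 73.8
tool_pos: [512.1, -305.4, 77.2]
tcp_rot: [0.546, -0.546, 0.449, -0.45]
contact_force: [-4.1, 1.8, 11.7]
width: 15.9
```

Emit:
{"api": "jog_arm", "payload": {
  "series": [
    {"x": 0, "y": 0, "z": 0, "roll": 0, "fingers": 50},
    {"x": 0, "y": 0, "z": 0, "roll": 0, "fingers": 50},
    {"x": 0, "y": 0, "z": 0, "roll": 0, "fingers": 50},
    {"x": 0, "y": -20, "z": 0, "roll": 0, "fingers": 50},
    {"x": 0, "y": -60, "z": 0, "roll": 0, "fingers": 50},
    {"x": 0, "y": -100, "z": 0, "roll": 0, "fingers": 50},
    {"x": 0, "y": -130, "z": 0, "roll": 0, "fingers": 50}
  ]
}}

```text
time: 74.5
tool_pos: [512.5, -305.6, 208.2]
tcp_rot: [0.546, -0.546, 0.449, -0.45]
contact_force: [-0.0, 0.1, -0.3]
width: 50.0
```

Emit:
{"api": "jog_arm", "payload": {
  "series": [
    {"x": -30, "y": 0, "z": -5, "roll": 0, "fingers": 50},
    {"x": -70, "y": 0, "z": -15, "roll": 0, "fingers": 50},
    {"x": -110, "y": 0, "z": -25, "roll": 0, "fingers": 50},
    {"x": -150, "y": 0, "z": -35, "roll": 0, "fingers": 50},
    {"x": -190, "y": 0, "z": -45, "roll": 0, "fingers": 50},
    {"x": -220, "y": 0, "z": -50, "roll": 0, "fingers": 50},
    {"x": -230, "y": 0, "z": -50, "roll": 0, "fingers": 50},
    {"x": -230, "y": 0, "z": -50, "roll": 0, "fingers": 50}
  ]
}}

```text
time: 75.3
tool_pos: [418.9, -88.6, 206.2]
tcp_rot: [0.546, -0.546, 0.449, -0.449]
contact_force: [0.8, -1.0, 0.3]
width: 50.1
```

```bash
python3 - <<'E'
from ov import *
show()
s=cam('scene','fs');t=cam('top','ft')
y=11.1;c=[512.8,-304.8]
rs=[(rect(c,y,174,70,74),(0,0,255)),(rect(c,y,180,76,22),(0,255,0)),(rect(c,y,70,16,96),(255,0,0))]
ov(s,s['image'],rs,180,120,80,80,7,'fos');ov(t,t['image'],rs,285,180,55,80,7,'fot')
E
python3 -c "
import cv2,numpy as np
a=cv2.imread('pics/fos.png');b=cv2.imread('pics/fot.png');cv2.imwrite('pics/fo.png',cv2.resize(np.hstack([a,b]),None,fx=.8,fy=.8))"
```

```text
t 75.3 tcp [418.9 -88.6 206.2] xax [ 1.942e-01 -9.810e-01  3.000e-04] yax [ 5.e-04 -2.e-04 -1.e+00] ang_x -78.8 w 50.1 F [ 0.8 -1.   0.3] T [-0.06  0.15  0.04] j6 [-0.24  1.14]
```

View pics/fo.png

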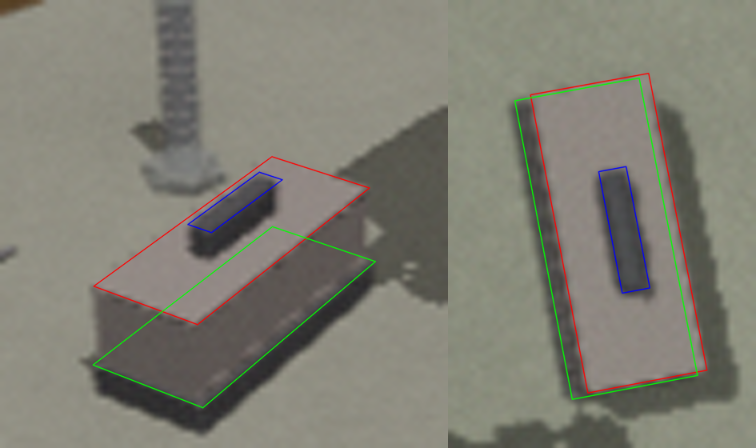

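View pics/fs.png

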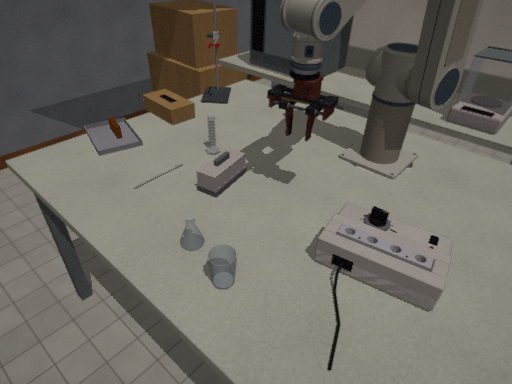

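View pics/ft.png

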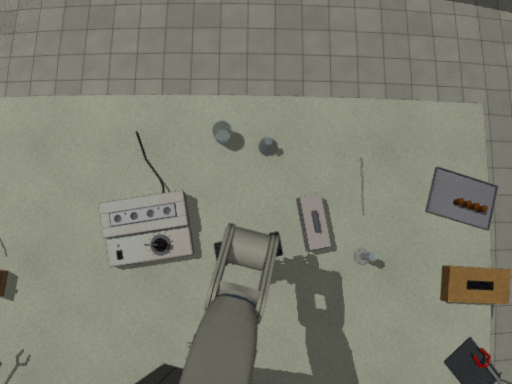

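Run:
```python
from h import *
t=cam('top')
im=t['image'][228:262,135:180].astype(float);im=np.clip((im/255)**.5*255,0,255).astype(np.uint8)
o=cv2.resize(im,None,fx=12,fy=12,interpolation=cv2.INTER_CUBIC)
psi=np.radians(10);q=1.728;a=np.array([-np.cos(q),np.sin(q)]);d=np.array([np.cos(psi)*a[0]-np.sin(psi)*a[1],np.sin(psi)*a[0]+np.cos(psi)*a[1]])
D=np.array([430.3,192.5])
for z,r0,r1,c in((104,22,34,(0,0,255)),(60,41,54,(0,255,0))):
    p=(proj(t,[[*(D+r0*d),z],[*(D+r1*d),z]])-[135,228]+.5)*12
    cv2.line(o,*[tuple(int(v) for v in x) for x in p],c,1)
cv2.imwrite('pics/dialf.png',o)
```

```text
(no output)
```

View pics/dialf.png

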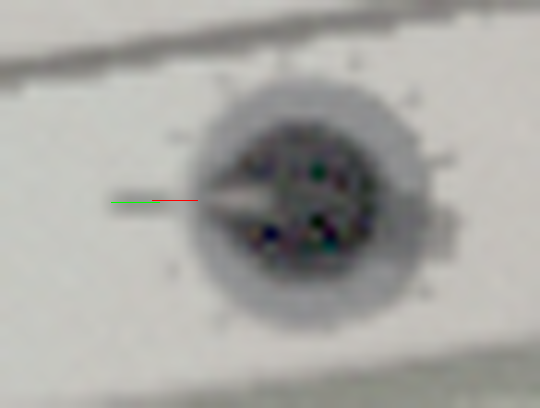

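The pointer line is collinear with the standby tick. Hand in.

```bash
python3 -c "
from station import r
print(r.finish_job())"
```

```text
the job is handed in; nothing more can be done
None
```

The job is handed in, done in the order asked and finished at about 75 s of the 210 s allowed; no verdict was reported.

- **Dial:** I turned it back about 187° in two grips to the long standby mark. The final top picture shows the pointer line in line with that tick, and the tool angle ended about 0.3° short of the target.
- **Vials:** All four were present. I twisted each one loose by ±64° while pulling slowly, and the aluminium block looked seated in the heater in every picture taken. Each vial was lowered into its own cell until it touched the floor, and the last view before the lid went on shows all four upright.
- **Forces while pulling:** They stayed small. At two moments the downward pull on the tool read about 8.5 N, which is close to the block's weight, but I saw no lift.
- **Lid:** It had been knocked aside during the run, so I measured it again. Contact came with the tool at 77.2 mm, against 77 mm expected for a seated lid, and the outline of a fully seated lid matches both cameras.
- **Glassware and spatula:** They stand where they were in the final pictures.

The two cameras disagreed by up to 5 mm on the lid's position along its length. I used the average and checked the fit again above the box. The lid then went down without resistance until it was seated.

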